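# Stock the balcony store box with coir

## Task

Put the coir away for the season: lay the four bricks flat on the slab in the store box as a pinwheel, one in each printed outline, and stack all the discs that are there flat and centred on the saucer beside it. Then, when all that is in place, push the box's gate shut until it clicks home on its catch, and leave the pot, the tube coil and the bottle where they stand.

Things in the scene. Friction and masses are not known exactly. Their poses are not given: they have to be found in the camera images.
- brick0: dry coir brick, brown, 96 (its own x) x 44 x 44 mm, about 0.16 kg, square in section so any long face may be up; origin at its centre, which is 22 mm above what it lies on. All four are alike and interchangeable
- brick1: dry coir brick, brown, 96 (its own x) x 44 x 44 mm, about 0.16 kg, square in section so any long face may be up; origin at its centre, which is 22 mm above what it lies on. All four are alike and interchangeable
- brick2: dry coir brick, brown, 96 (its own x) x 44 x 44 mm, about 0.16 kg, square in section so any long face may be up; origin at its centre, which is 22 mm above what it lies on. All four are alike and interchangeable
- brick3: dry coir brick, brown, 96 (its own x) x 44 x 44 mm, about 0.16 kg, square in section so any long face may be up; origin at its centre, which is 22 mm above what it lies on. All four are alike and interchangeable
- disc0: dry coir disc, brown, 60 mm across, 16 mm thick, about 0.05 kg, alike on both faces; origin at its centre, own z along its axis. Two to four discs are there at a start, all alike
- disc1: dry coir disc, brown, 60 mm across, 16 mm thick, about 0.05 kg, alike on both faces; origin at its centre, own z along its axis. Two to four discs are there at a start, all alike
- disc2: dry coir disc, brown, 60 mm across, 16 mm thick, about 0.05 kg, alike on both faces; origin at its centre, own z along its axis. Two to four discs are there at a start, all alike
- disc3: dry coir disc, brown, 60 mm across, 16 mm thick, about 0.05 kg, alike on both faces; origin at its centre, own z along its axis. Two to four discs are there at a start, all alike
- slab: plywood pallet slab, 180 x 180 x 12 mm, lying fixed inside the white store box at one end of it; origin at the centre of its underside, axes along its sides, z up. Four brick outlines are printed on it as a pinwheel with a 55 mm square gap in the middle
- slot0 (a point): where the centre of a brick comes to lie when it fills outline 0 of the slab: in the slab's frame (-23.5, -49.5) mm, long side along the slab's x; 34 mm above the slab's underside (22 mm above its top). Neighbouring outlines are 3 mm apart
- slot1 (a point): where the centre of a brick comes to lie when it fills outline 1 of the slab: in the slab's frame (49.5, -23.5) mm, long side along the slab's y; 34 mm above the slab's underside (22 mm above its top). Neighbouring outlines are 3 mm apart
- slot2 (a point): where the centre of a brick comes to lie when it fills outline 2 of the slab: in the slab's frame (23.5, 49.5) mm, long side along the slab's x; 34 mm above the slab's underside (22 mm above its top). Neighbouring outlines are 3 mm apart
- slot3 (a point): where the centre of a brick comes to lie when it fills outline 3 of the slab: in the slab's frame (-49.5, 23.5) mm, long side along the slab's y; 34 mm above the slab's underside (22 mm above its top). Neighbouring outlines are 3 mm apart
- saucer: flat terracotta saucer, round, 110 mm across, 10 mm thick, flat on top with a 64 mm dark circle marking its centre, lying fixed inside the store box at the end not taken by the slab; origin at the centre of its underside, its top 10 mm above
- store_box: white open-topped store box fixed to the table, outside 220 (x) x 400 (y) mm, walls 10 mm thick and 60 mm high, floor 8 mm thick; origin at the centre of its underside. Walls on its -x, +x and +y sides; its -y side is closed only by the gate. The small dark catch bracket stands out 33 mm in front of its near (-x, -y) corner
- gate (a joint): angle (rad) of the white gate, hinged at the far (+x) end of the box's -y side: 0 shut, grows to 1.9 as its free end swings out to -y. It stays where left (friction 0.04 Nm). Over the last 0.07 rad a nub on its free end rides over a sprung roller catch (a few N at that end); once past, it seats at about 0 and is held; short of that it stays ajar
- gate_hinge (a point): on the upright hinge line of the gate, 34 mm above the table. The gate is a panel 216 mm long, 12 mm thick, its top 60 mm and its lower edge 8 mm above the table; a black knob, 20 mm across, stands 20 mm out from its outer face, 195 mm from the hinge and 34 mm above the table
- gate_push (a point): point on the outer face of the gate, 150 mm from the hinge line, 34 mm above the table, where it can be pushed; its y axis is the outward normal reversed (it points into the box when shut)
- net_pot: bystander: black plastic pot, 80 mm across, 80 mm high; origin under its centre
- tube_coil: bystander: coil of clear tube, 120 mm across, 22 mm high; origin under its centre
- feed_bottle: bystander: green feed bottle, 56 mm across, 130 mm high; origin under its centre
Not all that is in view belongs to the job. Leave any turquoise look-alike of the brick3 alone.

How it is judged:
By the outcome, as a careful person would: the job done as asked, in the order asked, and still so for the second after the job is handed in, with the robot touching nothing.
Of disc0, disc1, disc2, disc3 only 2 to 4 are there at a start; the rules pass over those that are not, and their reading is None.
At some moment in a run one of disc0, disc1, disc2, disc3 may be knocked a few centimetres aside while the robot is not near it.
Once in a run the grip may slacken for a moment while it holds something.
It also fails if it takes over 210 s, if anything falls off the work surface, if the arm or the gripper's body presses on something with over 40 N, if the wrist force passes 120 N, or if a joint passes its speed limit or range.

## Robot

A 6-joint arm with a two-finger parallel gripper is mounted at the origin on the work surface. World frame = base frame: x ahead of the robot, y to its left, z up, the work surface at z = 0. Lengths are in m, angles in rad, forces in N, time in s.
With the tool pointing down it reaches from about 0.25 to 0.775 m from the base axis. Payload 4 kg.
Tool frame: the origin (TCP) lies at the very end of the fingers, on their centre line; the grasp point (between the pads) lies 19 mm behind it (manip.tcp_to_grasp is the distance from the TCP to the grasp point, in m); x points along the fingers, y is the direction in which the jaws open and shut, and the axes are right-handed (so a half turn about x gives the same grasp; the last joint's range is limited). The gripper opens to 94 mm and grips with 3 to 60 N. Pads are 16 mm wide; open, the fingers measure 119 mm over their backs; the gripper's body (75 mm by 177 mm) begins 78 mm behind the grasp point.
Start: joints at [-0.103, 0.087, 1.371, -0, 1.684, -0.103], TCP at [0.55, -0, 0.173] pointing down, gripper open.
Joint ranges: [-3.1, 3.1], [-0.76, 2.03], [0.27, 2.55], [-1.08, 4.22], [0.17, 2.65], [-2.57, 2.57]. Speed limits (rad/s): [2.79, 2.79, 3.14, 3.14, 3.14, 3.14].

## Interface

Orientations are given as a unit quaternion [x, y, z, w].
In Python, from station import manip gives the robot as it stands.
- The arm moves only by the tool apply_moves, never from a script. Its argument "series" is text: rows parted by semicolons, each of 5 numbers parted by spaces: the shift along the tool's x, y, z in units of 0.25 m (1.0 is 0.25 m), then the turn about the tool's x in units of pi/4 rad (1.0 is pi/4 rad), then the closure, from 0 (fully open) to 1 (shut). In form: dx dy dz yaw fingers; .... A call has exactly 5 rows; each row shifts and turns the pose as measured when the row begins, along the tool's axes as they then stand; what a row does not reach is not made up. A row lasts 1/12 s, in which the tool goes at most 41.7 mm and 7.16 degrees, less where a joint would pass 70% of its speed; a pose out of reach is approached as far as the arm can. A call with a number of a shift or a turn outside -1 to 1 is refused whole. A call with a gripper value outside its range is refused whole. The fingers move at their own pace and stop on an object; "squeeze" is the grip in N (left out, the last holds). Time passes only in rows, so rows that do not move let the fingers close, or fill a call up. It gives the time, the measured TCP pose, the force and the opening at its end, in the units of the state.
- manip.get_state(): the state, without advancing time (a new reading comes with each control period).
- manip.get_image(name): name is "scene" or "side" or "wrist"; returns a dict with "frame" (384x512x3 uint8, red, green, blue), "fovy" (degrees; the focal length in pixels is half the picture's height over the tangent of half this angle, whatever the lens; pixels are square), "cx", "cy" (the principal point, pixels), "extrinsics" (4x4, takes a point from world to camera coordinates). Camera axes: x right, y down, z forward; pixel columns grow to the right and rows downward; lengths in m; the calibration is good to about 2 mm. The wrist camera is an equidistant fisheye: a pixel r from the principal point sees the ray r / f radians off the axis. A picture is of the moment at which its call begins. There is no depth.
- manip.job_done(): hands the job in, once; it reports no verdict.
The state is a dict: "clock": time; "joints": joint angles; "dq": joint speeds; "joint_efforts": joint torques, N m; "eef_pos": TCP position; "tool_rot": TCP orientation; "ft_force": force on the tool from outside, world axes, zero at the start; "moment": the same for the moment, N m; "gripper_width": finger opening in m.
Only numpy, scipy, OpenCV 4.12 (cv2) and the standard library are available. Lean on these libraries where they do the work, as an engineer would, in place of code of your own. Each camera call takes 0.05 s, during which the arm holds its last target.

## Working session

There is one attempt and no reset: what is moved stays moved. The work goes in short steps, Python scripts to look and compute and a tool call to move; the robot and the scene stay as the last step left them, time stands still between calls to the robot, and variables do not carry over. Pictures are saved under pics/ and viewed, and the job is handed in when it is done.

Besides the shell and the picture viewer there is one more tool, called after "Emit:" in YAML: its name, and indented under it one key for each argument. apply_moves: Moves the arm, as the interface text tells. Its arguments: {"type":"object","properties":{"series":{"type":"string"},"squeeze":{"type":"number"}},"required":["series"]}

```bash
ls -la; mkdir -p pics
cat > h.py <<'E'
import numpy as np, cv2
from station import manip
def grab(n,tag):
    im=manip.get_image(n)
    cv2.imwrite(f'pics/{tag}_{n}.png',cv2.cvtColor(im['frame'],cv2.COLOR_RGB2BGR))
    np.savez(f'pics/{tag}_{n}.npz',**{k:np.array(v) for k,v in im.items()})
    return im
def load(n,tag):
    return dict(np.load(f'pics/{tag}_{n}.npz'))
E
python3 - <<'E'
from h import *
for n in ('scene','side','wrist'):
    im=grab(n,'a'); print(n,im['fovy'],im['cx'],im['cy'],np.round(im['extrinsics'],4).tolist())
print(manip.get_state())
print(manip.tcp_to_grasp,[a for a in dir(manip) if a[0]!='_'])
E
```

```text
total 12
drwxr-xr-x  3 agent agent 4096 Dec  7 08:42 .
drwxr-xr-x 23 root  root  4096 Dec  7 08:42 ..
drwxr-xr-x  2 agent agent 4096 Dec  7 08:42 pics
scene 45.567414709910985 248.26489852713172 190.712672153181 [[-0.0254, 0.9995, 0.0164, 0.0702], [0.8347, 0.0302, -0.5499, -0.3962], [-0.5502, -0.0003, -0.835, 1.7617], [0.0, 0.0, 0.0, 1.0]]
side 51.691832898358655 246.97789334594347 197.38091285438085 [[0.8183, -0.5748, -0.0102, -0.4606], [-0.3748, -0.52, -0.7675, 0.2343], [0.4359, 0.6318, -0.6409, 1.3307], [0.0, 0.0, 0.0, 1.0]]
wrist 65.70646984690485 255.95153710800602 193.58341466109098 [[1.0, -0.0004, -0.0018, -0.5492], [0.0001, -0.9627, 0.2707, -0.0284], [-0.0018, -0.2707, -0.9627, 0.3923], [0.0, 0.0, 0.0, 1.0]]
{'clock': 0.15, 'joints': array([-1.03061613e-01,  8.77997242e-02,  1.37191965e+00, -4.75522511e-06,
        1.68360916e+00, -1.03128708e-01]), 'dq': array([ 2.04850986e-03, -2.85802088e-03, -5.04902884e-03,  9.93325021e-05,
       -1.85281389e-03, -6.74193430e-04]), 'joint_efforts': array([ 1.24418581e-03, -3.40636396e+01, -3.02795255e+01,  7.18983379e-02,
        3.04441026e-02, -1.11468453e-04]), 'eef_pos': array([5.49511555e-01, 6.51934877e-05, 1.72258818e-01]), 'tool_rot': array([ 0.49959487,  0.50049173, -0.50037147,  0.49954118]), 'ft_force': array([ 0.2863423 , -0.58739851, -0.08925275]), 'moment': array([0.0039096 , 0.04749158, 0.07275505]), 'gripper_width': 0.09405995015902813}
0.0188 ['MotionError', 'get_image', 'get_state', 'job_done', 'tcp_to_grasp']
```

```bash
cat >> h.py <<'E'
def cam(im):
    E=np.array(im['extrinsics']);h=im['frame'].shape[0]
    f=h/2/np.tan(np.radians(float(im['fovy']))/2)
    return E[:3,:3],E[:3,3],f,float(im['cx']),float(im['cy'])
def ray(im,uv,fish=False):
    R,t,f,cx,cy=cam(im); uv=np.atleast_2d(np.array(uv,float))
    d=(uv-[cx,cy])/f
    if fish:
        r=np.linalg.norm(d,axis=1)+1e-12
        v=np.c_[d/r[:,None]*np.sin(r)[:,None],np.cos(r)]
    else: v=np.c_[d,np.ones(len(d))]
    v/=np.linalg.norm(v,axis=1)[:,None]
    return -R.T@t, v@R
def plane(im,uv,z,fish=False):
    o,v=ray(im,uv,fish); return o+v*((z-o[2])/v[:,2])[:,None]
def proj(im,P,fish=False):
    R,t,f,cx,cy=cam(im); p=np.atleast_2d(P)@R.T+t
    if fish:
        rr=np.linalg.norm(p[:,:2],axis=1); th=np.arctan2(rr,p[:,2])
        d=p[:,:2]/(rr[:,None]+1e-12)*th[:,None]
    else: d=p[:,:2]/p[:,2:]
    return d*f+[cx,cy]
def tri(rays):
    A=np.zeros((3,3));b=np.zeros(3)
    for o,v in rays:
        M=np.eye(3)-np.outer(v,v);A+=M;b+=M@o
    P=np.linalg.solve(A,b)
    return P,[np.linalg.norm((np.eye(3)-np.outer(v,v))@(P-o)) for o,v in rays]
def brown(fr):
    hsv=cv2.cvtColor(np.ascontiguousarray(fr),cv2.COLOR_RGB2HSV)
    return cv2.inRange(hsv,(5,70,40),(22,220,255))
def blobs(m,amin=60,amax=1e9):
    m=cv2.morphologyEx(m,cv2.MORPH_CLOSE,np.ones((3,3),np.uint8))
    m=cv2.morphologyEx(m,cv2.MORPH_OPEN,np.ones((2,2),np.uint8))
    cs,_=cv2.findContours(m,cv2.RETR_EXTERNAL,cv2.CHAIN_APPROX_NONE)
    return [c for c in cs if amin<=cv2.contourArea(c)<=amax]
E
python3 - <<'E'
from h import *
for n in ('scene','side'):
    im=load(n,'a'); o,_=ray(im,[0,0]); print(n,'cam at',o.round(3))
    fr=im['frame']
    for c in blobs(brown(fr)):
        M=cv2.moments(c); u=M['m10']/M['m00'],M['m01']/M['m00']
        print(np.round(u,1),cv2.contourArea(c),plane(im,u,0.022).round(3)[0])
    x0,y0,x1,y1=(90,130,440,300) if n=='scene' else (140,120,370,360)
    s=cv2.resize(fr[y0:y1,x0:x1],None,fx=2.28,fy=2.28,interpolation=cv2.INTER_CUBIC)
    cv2.imwrite(f'pics/z_{n}.png',cv2.cvtColor(s,cv2.COLOR_RGB2BGR))
from scipy.spatial.transform import Rotation as Ro
print(Ro.from_quat(manip.get_state()['tool_rot']).as_matrix().round(2))
E
```

```text
scene cam at [ 1.302 -0.058  1.252]
[ 29.5 374.5] 1012.0 [ 1.068 -0.597  0.022]
[249.4 367.6] 11049.5 [ 1.035 -0.041  0.022]
[169.9 222.2] 523.0 [ 0.616 -0.296  0.022]
[212.5 201.7] 227.0 [ 0.537 -0.17   0.022]
[324.7 198. ] 735.5 [0.51  0.187 0.022]
[158.4 196. ] 455.5 [ 0.522 -0.344  0.022]
[381.1 199.6] 2299.5 [0.51  0.368 0.022]
[123.8 188.3] 514.5 [ 0.497 -0.458  0.022]
[249.6 178. ] 209.0 [ 0.441 -0.055  0.022]
[186.8 172.7] 479.0 [ 0.428 -0.262  0.022]
[ 15.3 163. ] 2955.0 [ 0.409 -0.834  0.022]
[29.  87.1] 1073.5 [ 0.057 -0.891  0.022]
[484.8  82.6] 6351.0 [-0.042  0.843  0.022]
[75.9 35.4] 6858.5 [-0.248 -0.786  0.022]
side cam at [-0.115 -0.984  1.028]
[408.4 376.5] 120.5 [ 0.493 -0.819  0.022]
[315.6 284.9] 554.5 [ 0.497 -0.467  0.022]
[260.4 256.2] 456.0 [ 0.428 -0.271  0.022]
[303.1 249. ] 893.0 [ 0.566 -0.33   0.022]
[ 16.9 330.2] 4026.0 [-0.301 -0.092  0.022]
[267.8 231.4] 157.0 [ 0.52  -0.191  0.022]
[228.1 224.3] 144.0 [ 0.424 -0.077  0.022]
[210.8 184. ] 312.5 [0.497 0.166 0.022]
[ 25.4 180.1] 475.5 [-0.124  0.647  0.022]
[192.3 163. ] 799.5 [0.509 0.344 0.022]
[139.3 118.3] 2408.0 [0.483 0.866 0.022]
[267.  133.6] 43801.0 [0.928 0.35  0.022]
[[-0.  1.  0.]
 [ 0.  0. -1.]
 [-1. -0. -0.]]
```

Emit:
apply_moves:
  series: "-0.04 -0.02 0.16 0 0;-0.04 -0.02 0.16 0 0;-0.04 -0.02 0.16 0 0;0 -0.02 0.16 0 0;0 -0.02 0.16 0 0"

```text
clock: 0.57
eef_pos: [0.525, -0.1972, 0.1998]
tool_rot: [0.495, 0.507, -0.496, 0.502]
ft_force: [1.2, 0.2, 0.0]
gripper_width: 0.094
```

Emit:
apply_moves:
  series: "0 -0.02 0.16 0 0;0 0 0.16 0 0;0 0 0.16 0 0;0 0 0.16 0 0;0 0 0.16 0 0"

```text
clock: 0.98
eef_pos: [0.5205, -0.4057, 0.1983]
tool_rot: [0.495, 0.508, -0.495, 0.501]
ft_force: [0.3, -0.8, 0.4]
gripper_width: 0.094
```

Run:
```python
from h import *
im=grab('wrist','b'); print(manip.get_state()['eef_pos'])
```

```text
[ 0.51857977 -0.41395663  0.19521551]
```

```bash
cat >> h.py <<'E'
def rects(im,z,fish=True,mask=None,amin=300,amax=8000):
    m=brown(im['frame']) if mask is None else mask
    out=[]
    for c in blobs(m,amin,amax):
        P=plane(im,c[:,0].astype(float),z,fish)
        (cx,cy),(w,h),a=cv2.minAreaRect((P[:,:2]*1000).astype(np.float32))
        if w<h: w,h,a=h,w,a+90
        a=(a+90)%180-90
        M=cv2.moments(c)
        out.append(dict(px=(M['m10']/M['m00'],M['m01']/M['m00']),c=(cx,cy),L=w,W=h,a=a))
    return out
def topmask(fr,thr):
    m=brown(fr); v=cv2.GaussianBlur(fr.max(2),(5,5),0)
    return m&((v>thr)*255).astype(np.uint8)
E
python3 - <<'E'
from h import *
im=load('wrist','b'); fr=im['frame']; o,_=ray(im,[0,0],True); print(o)
z=cv2.resize(fr[20:260,130:390],None,fx=3,fy=2.5,interpolation=cv2.INTER_CUBIC)
cv2.imwrite('pics/b_zoom.png',cv2.cvtColor(cv2.resize(z,(780,580)),cv2.COLOR_RGB2BGR))
for r in rects(im,.044): print({k:np.round(v,1) for k,v in r.items()})
m=brown(fr); v=fr.max(2)[m>0]; print(np.percentile(v,[5,10,20,30,50,80]))
for t in (80,95,110):
  print(t)
  for r in rects(im,.044,mask=topmask(fr,t)): print({k:np.round(v,1) for k,v in r.items()})
E
```

```text
[ 0.52047851 -0.32838481  0.41106979]
{'px': array([361.8, 351.2]), 'c': array([ 730.5, -721.6]), 'L': np.float64(484.3), 'W': np.float64(38.1), 'a': np.float64(1.4)}
{'px': array([414.9, 303.4]), 'c': array([ 790.6, -619.6]), 'L': np.float64(111.9), 'W': np.float64(42.1), 'a': np.float64(-72.4)}
{'px': array([239.6, 216.7]), 'c': array([ 499.5, -462.4]), 'L': np.float64(94.1), 'W': np.float64(50.9), 'a': np.float64(-24.2)}
{'px': array([503.3, 236.7]), 'c': array([ 952.5, -485.1]), 'L': np.float64(274.9), 'W': np.float64(74.0), 'a': np.float64(-68.7)}
{'px': array([259.4, 132.9]), 'c': array([ 522.8, -352. ]), 'L': np.float64(94.8), 'W': np.float64(40.2), 'a': np.float64(-3.0)}
{'px': array([333. ,  98.1]), 'c': array([ 615. , -304.8]), 'L': np.float64(97.0), 'W': np.float64(43.2), 'a': np.float64(-21.3)}
{'px': array([187. ,  71.1]), 'c': array([ 430.7, -272.9]), 'L': np.float64(95.6), 'W': np.float64(41.7), 'a': np.float64(-47.7)}
{'px': array([266.6,  12.3]), 'c': array([ 529.2, -199.5]), 'L': np.float64(53.3), 'W': np.float64(39.2), 'a': np.float64(1.8)}
[ 70.  87.  89.  97. 108
[... 1776 characters left out ...]
21.4), 'W': np.float64(49.2), 'a': np.float64(-28.8)}
{'px': array([238.7, 220.3]), 'c': array([ 497.6, -467.6]), 'L': np.float64(93.4), 'W': np.float64(39.9), 'a': np.float64(-24.7)}
{'px': array([261.8, 132.4]), 'c': array([ 523.2, -352. ]), 'L': np.float64(92.2), 'W': np.float64(40.1), 'a': np.float64(-3.2)}
{'px': array([336.6,  97.1]), 'c': array([ 617.9, -303.4]), 'L': np.float64(92.7), 'W': np.float64(38.2), 'a': np.float64(-21.5)}
{'px': array([186. ,  69.8]), 'c': array([ 428.8, -271.4]), 'L': np.float64(91.3), 'W': np.float64(39.8), 'a': np.float64(-48.9)}
{'px': array([263.8,  11.1]), 'c': array([ 525.4, -197. ]), 'L': np.float64(46.0), 'W': np.float64(33.7), 'a': np.float64(1.7)}
```

```bash
cat >> h.py <<'E'
from scipy.spatial.transform import Rotation as Ro
def phi(s=None):
    s=s or manip.get_state(); R=Ro.from_quat(s['tool_rot']).as_matrix()
    return np.degrees(np.arctan2(R[1,1],R[0,1])), np.degrees(np.arccos(-R[2,0])), R
def go(x,y,z,ph):
    """print shift in units in present axes and in axes after the turn"""
    s=manip.get_state(); p,t,R=phi(s); d=np.array([x,y,z])-s['eef_pos']
    dy=(ph-p+180)%360-180
    print('at',s['eef_pos'].round(4),'phi %.2f tilt %.2f w %.4f'%(p,t,s['gripper_width']))
    print(' yaw units %.3f (rows %.1f)'%(-dy/45,abs(dy)/7.16))
    print(' now-axes units',(R.T@d/.25).round(3))
    R2=Ro.from_euler('z',dy,degrees=True).as_matrix()@R
    print(' after-turn units',(R2.T@d/.25).round(3))
E
python3 - <<'E'
from h import *
w=load('wrist','b'); s=load('scene','a'); sd=load('side','a')
ws=rects(w,.044,mask=topmask(w['frame'],88)); 
v=s['frame'].max(2)[brown(s['frame'])>0]
for t in (90,):
  for a in rects(s,.044,fish=False,mask=topmask(s['frame'],t),amin=150,amax=900): print(np.round(a['px'],1),np.round(a['c'],1),round(a['L'],1),round(a['W'],1),round(a['a'],1))
for b in ws:
  if b['L']<100 and b['W']>39.5:
    tr=plane(s,proj(s,[[b['c'][0]/1e3,b['c'][1]/1e3,.044]]),.044)
    best=min(rects(s,.044,fish=False,mask=topmask(s['frame'],90),amin=150,amax=900),key=lambda a:np.hypot(a['c'][0]-b['c'][0],a['c'][1]-b['c'][1]))
    o1,v1=ray(s,best['px'])
    pw=proj(w,[[b['c'][0]/1e3,b['c'][1]/1e3,.044]],True)
    o2,v2=ray(w,pw,True)
    P,e=tri([(o1,v1[0]),(o2,v2[0])]); print('brick',np.round(b['c'],1),round(b['a'],1),'tri',P.round(4),np.round(e,4))
g=cv2.inRange(cv2.cvtColor(w['frame'],cv2.COLOR_RGB2HSV),(50,120,30),(75,255,255))
for c in blobs(g,100): M=cv2.moments(c);u=M['m10']/M['m00'],M['m01']/M['m00'];print('bottle',u,plane(w,u,.09,True))
go(.5087,-.471,.01,65.6)
E
```

```text
[170.  220.4] [ 620.5 -288.5] 96.3 56.1 -21.7
[  6.4 212.9] [ 630.1 -774.3] 187.3 56.3 18.0
[212.5 201.1] [ 546.2 -168.6] 55.6 53.0 3.3
[324.7 198. ] [523.5 182.7] 105.4 104.3 -88.0
[158.8 193.4] [ 524.3 -338. ] 96.0 51.7 -3.8
[122.9 185.4] [ 500.7 -453.3] 96.8 51.7 -23.8
[249.7 177.3] [452.4 -55.4] 55.2 55.1 2.1
[186.3 169.6] [ 430.9 -261.8] 96.0 44.6 -47.9
[ 22.2 126.3] [ 268.6 -847.7] 161.9 59.2 -87.7
[477.2  85.9] [ 11.8 799.8] 107.6 53.9 -0.4
[502.4  72.8] [-80.9 903.5] 229.6 78.5 -16.2
[149.6  22.6] [-340.2 -485. ] 274.6 85.1 10.9
brick [ 498.  -465.7] -23.7 tri [ 0.4983 -0.4611  0.0433] [0.0046 0.0046]
brick [ 522.8 -352. ] -3.0 tri [ 0.5214 -0.3467  0.0346] [0.006 0.006]
brick [ 616.1 -305.1] -21.3 tri [ 0.6172 -0.2993  0.0332] [0.0054 0.0054]
brick [ 429.8 -271.9] -47.7 tri [ 0.4243 -0.2667  0.0309] [0.0038 0.0038]
bottle (410.63010329562223, 155.72979176914245) [[ 0.70341238 -0.36632639  0.09      ]]
at [ 0.5186 -0.414   0.1952] phi 0.62 tilt 0.56 w 0.0939
 yaw units -1.444 (rows 9.1)
 now-axes units [ 0.741 -0.035  0.229]
 after-turn units [ 0.743 -0.217  0.06 ]
```

Run:
```python
from h import *
w=grab('wrist','b2'); print(manip.get_state()['eef_pos'],ray(w,[0,0],True)[0])
for t in (80,88,95):
  for b in rects(w,.044,mask=topmask(w['frame'],t)):
    if b['L']<100 and b['W']>39: print(np.round(b['px'],1),np.round(b['c'],1),round(b['L'],1),round(b['W'],1),round(b['a'],1))
```

```text
[ 0.51891594 -0.40959156  0.19493712] [ 0.51985849 -0.33573593  0.40760407]
[239.8 211.2] [ 497.3 -461.5] 94.9 45.0 -23.7
[260.8 122.3] [ 522.5 -347.5] 95.2 43.0 -3.5
[336.1  86. ] [ 615.3 -299. ] 97.4 42.7 -21.7
[186.1  59.9] [ 428.9 -267.1] 93.7 43.3 -47.8
[240.  211.5] [ 497.1 -462. ] 94.8 43.5 -24.3
[261.2 122.3] [ 522.5 -347.5] 95.2 43.0 -3.5
[337.   86.2] [ 616. -299.] 96.2 42.1 -21.6
[186.2  59.9] [ 428.6 -266.8] 93.2 43.3 -48.1
[240.3 211.8] [ 496.9 -462.3] 94.8 43.0 -24.3
[261.5 122.1] [ 522.5 -347.5] 95.2 43.0 -3.5
[337.7  86.1] [ 616.5 -299.2] 95.0 42.1 -21.7
[186.5  60.1] [ 428.6 -266.8] 93.1 43.3 -48.0
```

Emit:
apply_moves:
  series: "0.04 0 0 -0.16 0;0.04 0 0 -0.16 0;0.04 0 0 -0.16 0;0.04 0 0 -0.16 0;0.04 0 0 -0.16 0"

```text
clock: 1.5
eef_pos: [0.5185, -0.4101, 0.1427]
tool_rot: [0.318, 0.637, -0.315, 0.628]
ft_force: [0.4, -0.5, 0.3]
gripper_width: 0.0936
```

Emit:
apply_moves:
  series: "0.04 0 0 -0.16 0;0.04 0 0 -0.16 0;0.04 0 0 -0.16 0;0.04 0 0 -0.16 0;0 0 0 0 0"

```text
clock: 1.92
eef_pos: [0.5171, -0.4029, 0.0963]
tool_rot: [0.153, 0.698, -0.145, 0.685]
ft_force: [-0.9, -0.1, -1.3]
gripper_width: 0.094
```

Run:
```python
from h import *
go(.5081,-.467,.01,65.7)
```

```text
at [ 0.5171 -0.4029  0.0963] phi 65.66 tilt 1.25 w 0.0940
 yaw units -0.001 (rows 0.0)
 now-axes units [ 0.342 -0.251  0.08 ]
 after-turn units [ 0.342 -0.251  0.08 ]
```

Emit:
apply_moves:
  series: "0 -0.12 0.04 0 0;0 -0.12 0.04 0 0;0 0 0 0 0;0.1 0 0 0 0;0 0 0 0 0"

```text
clock: 2.33
eef_pos: [0.5114, -0.4622, 0.0706]
tool_rot: [0.158, 0.697, -0.147, 0.684]
ft_force: [-0.6, 0.9, -1.3]
gripper_width: 0.0939
```

Run:
```python
from h import *
w=grab('wrist','c'); w=grab('wrist','c')
go(.5081,-.467,.01,65.7)
for t in (80,88,95):
  for b in rects(w,.044,mask=topmask(w['frame'],t)):
    if b['L']<120 and b['W']>35: print(np.round(b['px'],1),np.round(b['c'],1),round(b['L'],1),round(b['W'],1),round(b['a'],1))
```

```text
at [ 0.5139 -0.464   0.0768] phi 65.21 tilt 0.86 w 0.0942
 yaw units -0.011 (rows 0.1)
 now-axes units [ 0.267 -0.023 -0.013]
 after-turn units [ 0.267 -0.023 -0.013]
[  9.  254.6] [ 449.1 -760.1] 82.7 46.4 -48.5
[443.9 220.4] [ 610.6 -295.7] 97.9 44.2 -21.6
[249.9 184.8] [ 496.5 -461.4] 96.4 43.2 -24.1
[379.  158.6] [ 522.3 -346.4] 96.9 42.6 -3.4
[489.3 106.5] [ 521.4 -200.5] 52.5 50.7 37.4
[412.8  39.7] [ 428.  -264.9] 96.4 43.3 -48.0
[  9.  254.2] [ 448.6 -759.4] 80.9 46.4 -48.4
[444.2 221.8] [ 614.1 -296.2] 91.1 42.7 -21.6
[250.1 185.9] [ 496.5 -461.4] 96.4 43.2 -24.2
[379.4 159.1] [ 522.7 -346.4] 96.0 42.6 -3.4
[489.4 106.5] [ 521.5 -200.3] 51.7 50.9 44.8
[413.1  39.7] [ 428.1 -264.7] 96.2 43.0 -48.0
[  9.1 254.1] [ 448.  -758.8] 79.1 46.3 -48.3
[444.4 222.4] [ 614.8 -296.3] 89.6 42.2 -21.6
[250.4 186.9] [ 497.1 -461.7] 95.1 43.1 -24.0
[379.8 159.4] [ 523.  -346.2] 95.5 42.2 -3.4
[489.8 106.5] [ 521.5 -200.1] 51.7 49.8 39.9
[413.2  39.6] [ 428.  -264.7] 96.1 43.0 -48.0
```

Emit:
apply_moves:
  series: "0 -0.015 -0.015 0 0;0.12 0 0 0 0;0.12 0 0 0 0;0 0 0 0 0;0 0 0 0 0"

```text
clock: 2.85
eef_pos: [0.5131, -0.4669, 0.0284]
tool_rot: [0.152, 0.689, -0.152, 0.692]
ft_force: [0.9, -0.3, 1.4]
gripper_width: 0.094
```

Run:
```python
from h import *
go(.5077,-.4665,.01,65.8)
```

```text
at [ 0.5131 -0.4669  0.0284] phi 65.20 tilt 0.21 w 0.0940
 yaw units -0.013 (rows 0.1)
 now-axes units [ 0.073 -0.008 -0.02 ]
 after-turn units [ 0.073 -0.008 -0.021]
```

Emit:
apply_moves:
  series: "0.04 -0.008 -0.02 -0.013 0;0.03 0 -0.006 0 0;0 0 0 0 1;0 0 0 0 1;0 0 0 0 1"
  squeeze: 35

```text
clock: 3.27
eef_pos: [0.5081, -0.468, 0.0174]
tool_rot: [0.146, 0.687, -0.15, 0.696]
ft_force: [0.0, -0.0, 0.3]
gripper_width: 0.0775
```

Run:
```python
from h import *
go(.5077,-.4665,.01,65.8)
```

```text
at [ 0.5081 -0.468   0.0174] phi 65.84 tilt 0.73 w 0.0775
 yaw units 0.001 (rows 0.0)
 now-axes units [ 0.03   0.005 -0.004]
 after-turn units [ 0.03   0.005 -0.004]
```

Emit:
apply_moves:
  series: "0.03 0.005 -0.004 0 1;0 0 0 0 1;0 0 0 0 1;0 0 0 0 1;0 0 0 0 1"

```text
clock: 3.68
eef_pos: [0.5088, -0.4674, 0.0112]
tool_rot: [0.145, 0.686, -0.151, 0.697]
ft_force: [-0.3, -1.2, 1.0]
gripper_width: 0.0442
```

Emit:
apply_moves:
  series: "0 0 0 0 1;0 0 0 0 1;-0.08 0 0 0 1;-0.12 0 0 0 1;-0.12 0 0 -0.1 1"

```text
clock: 4.1
eef_pos: [0.505, -0.4623, 0.0847]
tool_rot: [0.121, 0.696, -0.119, 0.698]
ft_force: [0.1, 0.1, -0.7]
gripper_width: 0.011
```

Run:
```python
from h import *
go(.50,.1,.15,90)
im=grab('scene','d');w=grab('wrist','d')
```

```text
at [ 0.505  -0.4623  0.0847] phi 70.44 tilt 0.22 w 0.0110
 yaw units -0.435 (rows 2.7)
 now-axes units [-0.255  2.114 -0.771]
 after-turn units [-0.253  2.25  -0.02 ]
```

Run:
```python
from h import *
w=grab('wrist','d2'); s=manip.get_state(); p,t,R=phi(s); print(s['eef_pos'],p,t)
print('tcp px',proj(w,s['eef_pos'][None],True), 'grasp pt px', proj(w,(s['eef_pos']-R[:,0]*.0188)[None],True))
E=w['extrinsics']; c=-E[:3,:3].T@E[:3,3]; print('cam in tool',(R.T@(c-s['eef_pos'])).round(4)); print('cam axes in tool',(E[:3,:3]@R).round(3))
for t in (88,):
  for b in rects(w,.044,mask=topmask(w['frame'],t)):
    if b['L']<120 and b['W']>35: print(np.round(b['px'],1),np.round(b['c'],1),round(b['L'],1),round(b['W'],1),round(b['a'],1))
```

```text
[ 0.50742963 -0.46494147  0.08935784] 70.33677807808637 0.6566896047243093
tcp px [[257.19726386 214.80066351]] grasp pt px [[257.2543368  223.86773606]]
cam in tool [-0.2149 -0.0007 -0.0783]
cam axes in tool [[ 0.002  1.    -0.001]
 [-0.275  0.001  0.962]
 [ 0.962 -0.001  0.275]]
[433.4 235.4] [ 613.4 -296.4] 103.7 43.2 -20.9
[258.2 178.7] [ 495.6 -460. ] 97.1 43.2 -24.6
[379.7 169.1] [ 522.1 -346.4] 95.7 42.6 -3.3
[489.2 128.9] [ 520.1 -200.2] 53.2 50.6 -11.8
[424.3  58. ] [ 428.7 -265.4] 94.0 42.9 -48.0
```

Run:
```python
from h import *
s=grab('scene','d2'); sd=grab('side','d2'); st=manip.get_state(); p,t,R=phi(st)
for n,im in (('scene',s),('side',sd)):
    for lab,off in (('tcp',0),('grasp',-.0188),('bodystart',-.097)):
        print(n,lab,proj(im,(st['eef_pos']+R[:,0]*off)[None])[0].round(1))
    print('brick', proj(im,[[.4965,-.461,.044]]).round(1))
    u=proj(im,st['eef_pos'][None])[0]; x,y=int(u[0]),int(u[1])
    a=im['frame'][max(0,y-50):y+50,max(0,x-60):x+60].copy()
    z=cv2.resize(a,None,fx=6,fy=6,interpolation=cv2.INTER_CUBIC)
    off=u-[max(0,x-60),max(0,y-50)]
    cv2.drawMarker(z,(int(off[0]*6+3),int(off[1]*6+3)),(255,0,0),cv2.MARKER_CROSS,14,1)
    cv2.imwrite(f'pics/d2z_{n}.png',cv2.cvtColor(z,cv2.COLOR_RGB2BGR)); print(z.shape)
```

```text
scene tcp [117.5 179.5]
scene grasp [116.1 175.9]
scene bodystart [110.1 160.3]
brick [[121.5 184.4]]
(600, 720, 3)
side tcp [318.9 269.9]
side grasp [319.5 265.9]
side bodystart [322.4 248.1]
brick [[314.9 279.4]]
(600, 720, 3)
```

Run:
```python
from h import *
P=np.array([.5495,0,.1722])
for n in ('scene','side'):
    im=load(n,'a')
    for zz in (0,.02,.04):
        q=np.array([P+[-.047,0,zz],P+[0,0,zz],P+[.047,0,zz]]); print(n,zz,proj(im,q).round(1).tolist())
    u=proj(im,P[None])[0]; x,y=int(u[0]),int(u[1])
    a=im['frame'][y-50:y+50,x-60:x+60]
    z=cv2.resize(a,None,fx=6,fy=6,interpolation=cv2.INTER_CUBIC)
    for zz,col in ((0,(255,0,0)),(.03,(255,255,0))):
      for dx in (-.047,0,.047):
        q=proj(im,(P+[dx,0,zz])[None])[0]-[x-60,y-50]
        cv2.drawMarker(z,(int(q[0]*6+3),int(q[1]*6+3)),col,cv2.MARKER_CROSS,14,1)
    cv2.imwrite(f'pics/a2z_{n}.png',cv2.cvtColor(z,cv2.COLOR_RGB2BGR))
```

```text
scene 0 [[268.8, 166.3], [268.8, 179.5], [268.8, 193.2]]
scene 0.02 [[269.2, 162.2], [269.2, 175.5], [269.2, 189.3]]
scene 0.04 [[269.5, 158.0], [269.5, 171.4], [269.5, 185.2]]
side 0 [[232.9, 173.6], [243.5, 169.2], [253.9, 164.9]]
side 0.02 [[232.7, 169.2], [243.4, 164.7], [253.9, 160.4]]
side 0.04 [[232.5, 164.6], [243.4, 160.2], [253.9, 155.9]]
```

Emit:
apply_moves:
  series: "-0.02 0 0 0.1 0.25;0 0 0 0 0.25;0 0 0 0 0.25;0 0 0 0 0.25;0 0 0 0 0.25"

```text
clock: 4.77
eef_pos: [0.502, -0.4594, 0.0793]
tool_rot: [0.152, 0.695, -0.145, 0.688]
ft_force: [-0.6, 0.4, 0.0]
gripper_width: 0.0305
```

Emit:
apply_moves:
  series: "0 0 0 0 0.25;0 0 0 0 0.25;0 0 0 0 0.25;0 0 0 0 0.25;0 0 0 0 0.25"

```text
clock: 5.18
eef_pos: [0.5012, -0.4585, 0.0767]
tool_rot: [0.152, 0.696, -0.143, 0.687]
ft_force: [-0.6, 0.1, 0.2]
gripper_width: 0.0638
```

```bash
cat >> h.py <<'E'
def bricks(w,thr=88,pr=True,z=.044):
    o=[b for b in rects(w,z,mask=topmask(w['frame'],thr)) if 85<b['L']<125 and 35<b['W']<60]
    if pr:
        for b in o: print(np.round(b['px'],1),np.round(b['c'],1),round(b['L'],1),round(b['W'],1),round(b['a'],1))
    return o
E
python3 - <<'E'
from h import *
w=grab('wrist','e'); bricks(w)
go(.5072,-.466,-.018,65.8)
E
```

```text
[440.6 233.7] [ 613. -296.] 105.0 43.1 -21.2
[251.7 198.1] [ 495.8 -460.2] 97.0 43.2 -24.4
[377.9 173.3] [ 522.3 -346.4] 96.3 42.6 -3.3
[414.8  52.4] [ 428.  -265.2] 95.4 43.4 -48.1
at [ 0.5012 -0.4586  0.0767] phi 65.87 tilt 1.02 w 0.0674
 yaw units 0.002 (rows 0.0)
 now-axes units [ 0.378 -0.021  0.039]
 after-turn units [ 0.378 -0.021  0.039]
```

Emit:
apply_moves:
  series: "0 -0.02 0.035 0 0.28;0.11 0 0 0 0.28;0.11 0 0 0 0.28;0.11 0 0 0 0.28;0 0 0 0 0.28"

```text
clock: 5.65
eef_pos: [0.5095, -0.4687, -0.003]
tool_rot: [0.15, 0.693, -0.145, 0.69]
ft_force: [-0.7, 0.9, -0.4]
gripper_width: 0.0678
```

Run:
```python
from h import *
w=grab('wrist','f'); w=grab('wrist','f');bricks(w)
go(.5069,-.4653,-.018,65.8); print(manip.get_state()['ft_force'])
```

```text
[430.8 175.7] [ 522.4 -346.4] 96.5 42.8 -3.3
at [ 0.5121 -0.4715  0.0032] phi 65.91 tilt 0.27 w 0.0672
 yaw units 0.002 (rows 0.0)
 now-axes units [ 0.085  0.014 -0.029]
 after-turn units [ 0.085  0.014 -0.029]
[0.78353117 0.20281496 0.48833561]
```

Emit:
apply_moves:
  series: "0.06 0.014 -0.029 0 0.28;0.03 0 0 0 1;0.01 0 0 0 1;0 0 0 0 1;0 0 0 0 1"

```text
clock: 6.17
eef_pos: [0.5125, -0.4711, -0.0104]
tool_rot: [0.144, 0.684, -0.151, 0.699]
ft_force: [0.6, 0.8, -0.2]
gripper_width: 0.0445
```

Emit:
apply_moves:
  series: "0 0 0 0 1;0 0 0 0 1;-0.06 0 0 0 1;-0.12 0 0 0 1;-0.12 0 0 0 1"

```text
clock: 6.58
eef_pos: [0.5076, -0.4664, 0.0578]
tool_rot: [0.148, 0.689, -0.147, 0.694]
ft_force: [0.7, -0.4, -2.0]
gripper_width: 0.0441
```

Run:
```python
from h import *
w=grab('wrist','g'); w=grab('wrist','g')
go(.50,.1,.12,90); print(manip.get_state()['ft_force'])
```

```text
at [ 0.5112 -0.4703  0.0652] phi 65.91 tilt 1.17 w 0.0436
 yaw units -0.535 (rows 3.4)
 now-axes units [-0.248  2.063 -0.967]
 after-turn units [-0.231  2.28  -0.04 ]
[ 0.91927282 -1.6247197  -1.07675573]
```

```bash
cat >> h.py <<'E'
def inhand(w,s,top=.0544,thr=80,pr=True):
    """rect of held brick top in tool (y,z) mm ; s = state at time of picture"""
    p,t,R=phi(s); m=topmask(w['frame'],thr); out=[]
    for c in blobs(m,3000,30000):
        M=cv2.moments(c)
        if abs(M['m10']/M['m00']-258)>30: continue
        o,v=ray(w,c[:,0].astype(float),True)
        ot=R.T@(o-s['eef_pos']); vt=v@R
        P=ot+vt*((-top-ot[0])/vt[:,0])[:,None]
        (a,b),(ww,hh),an=cv2.minAreaRect((P[:,1:]*1000).astype(np.float32))
        out.append((a,b,ww,hh,an)); 
        if pr: print('inhand y %.1f z %.1f size %.1f %.1f ang %.1f'%out[-1], 'z range',(P[:,2].min()*1e3).round(1),(P[:,2].max()*1e3).round(1))
    return out
E
python3 - <<'E'
from h import *
w=grab('wrist','g2'); s=manip.get_state()
for t in (70,80,90): inhand(w,s,thr=t)
E
```

```text
inhand y 0.2 z -16.3 size 44.4 100.5 ang 1.3 z range -66.7 34.3
inhand y 0.2 z -16.3 size 44.4 100.5 ang 1.3 z range -66.7 34.3
inhand y 0.2 z -15.7 size 44.4 99.2 ang 1.3 z range -65.7 34.3
```

Emit:
apply_moves:
  series: "-0.06 0 0 -0.16 1;-0.06 0 0 -0.16 1;-0.04 0 0 -0.16 1;0 0.1 0 -0.06 1;0 0.16 0 0 1"

```text
clock: 7.15
eef_pos: [0.5053, -0.4061, 0.0887]
tool_rot: [-0.003, 0.706, 0.002, 0.708]
ft_force: [-1.0, 0.8, -2.6]
gripper_width: 0.0439
```

Emit:
apply_moves:
  series: "0 0.16 0 0 1;0 0.16 0 0 1;0 0.16 0 0 1;0 0.16 0 0 1;0 0.16 0 0 1"

```text
clock: 7.57
eef_pos: [0.4975, -0.1982, 0.0745]
tool_rot: [0.004, 0.712, 0.004, 0.702]
ft_force: [1.3, 0.3, -2.2]
gripper_width: 0.0438
```

Emit:
apply_moves:
  series: "0 0.16 0 0 1;0 0.16 0 0 1;0 0.16 0 0 1;0 0.16 0 0 1;0 0.16 0 0 1"

```text
clock: 7.98
eef_pos: [0.4888, 0.0091, 0.0641]
tool_rot: [0.006, 0.717, 0.004, 0.697]
ft_force: [0.8, -0.3, -2.1]
gripper_width: 0.0437
```

Emit:
apply_moves:
  series: "0 0.16 0 0 1;0 0.16 0 0 1;0 0.16 0 0 1;0 0.08 0 0 1;0 0 0 0 1"

```text
clock: 8.4
eef_pos: [0.4799, 0.1615, 0.0543]
tool_rot: [0.004, 0.723, 0.008, 0.691]
ft_force: [0.1, 0.0, -2.4]
gripper_width: 0.0439
```

Run:
```python
from h import *
w=grab('wrist','i'); w=grab('wrist','i2'); s=manip.get_state();inhand(w,s,top=.057,thr=90)
go(.50,.2,.12,90);print(s['ft_force'])
```

```text
inhand y 16.0 z -18.8 size 70.1 93.6 ang 1.2 z range -66.3 28.1
at [0.4799 0.1579 0.0542] phi 90.12 tilt 2.78 w 0.0440
 yaw units 0.003 (rows 0.0)
 now-axes units [-0.264  0.172  0.069]
 after-turn units [-0.264  0.172  0.068]
[ 0.51113367 -0.76659133 -2.19366347]
```

Emit:
apply_moves:
  series: "-0.08 0.13 0.03 0 1;-0.08 0.13 0.03 0 1;-0.08 0.13 0.03 0 1;-0.08 0.13 0.03 0 1;-0.03 0.03 0 0 1"

```text
clock: 8.92
eef_pos: [0.5118, 0.2855, 0.1318]
tool_rot: [0.006, 0.73, -0.004, 0.683]
ft_force: [-0.3, 0.3, -2.1]
gripper_width: 0.0438
```

Run:
```python
from h import *
w=grab('wrist','j'); w=grab('wrist','j2'); s=manip.get_state();print(phi(s)[2].round(3))
go(.50,.3,.12,90);print(s['ft_force'])
```

```text
[[-0.067  0.015  0.998]
 [-0.001  1.    -0.015]
 [-0.998 -0.002 -0.067]]
at [0.5109 0.2827 0.131 ] phi 89.14 tilt 3.85 w 0.0436
 yaw units -0.019 (rows 0.1)
 now-axes units [ 0.047  0.068 -0.042]
 after-turn units [ 0.047  0.069 -0.04 ]
[ 0.60363456  0.05331871 -1.55900687]
```

```bash
cat > slab.py <<'E'
from h import *
def slabm(im):
    hsv=cv2.cvtColor(np.ascontiguousarray(im['frame']),cv2.COLOR_RGB2HSV)
    return cv2.inRange(hsv,(11,35,85),(28,130,255))
def outl(im,fish,z=.02,ks=None,pr=True):
    """inner regions of the printed outlines -> rects"""
    m=slabm(im)
    cs,hi=cv2.findContours(m,cv2.RETR_CCOMP,cv2.CHAIN_APPROX_NONE)
    res=[]
    for c in cs:
        if cv2.contourArea(c)<40: continue
        P=plane(im,c[:,0].astype(float),z,fish)
        (cx,cy),(w,h),a=cv2.minAreaRect((P[:,:2]*1000).astype(np.float32))
        if w<h: w,h,a=h,w,a+90
        a=(a+90)%180-90
        M=cv2.moments(c)
        res.append((cx,cy,w,h,a))
        if pr: print('px',np.round((M['m10']/M['m00'],M['m01']/M['m00']),1),'c',np.round((cx,cy),1),'size',round(w,1),round(h,1),'a',round(a,1))
    return res
E
python3 - <<'E'
from slab import *
w=load('wrist','j2'); outl(w,True); cv2.imwrite('pics/slabm.png',slabm(w))
for n in('scene','side'):
    print(n); im=load(n,'d2'); outl(im,False)
E
```

```text
px [363.8 206.9] c [536.5 414. ] size 87.5 36.0 a -3.6
px [348.1 145.4] c [462.4 392.5] size 88.1 36.3 a 86.5
px [ 16.3 137.6] c [431.2 -54.9] size 57.2 54.7 a -5.5
px [305.9 191. ] c [533.2 346.9] size 228.1 213.4 a -3.5
px [237.6 235.1] c [566.6 261.8] size 10.0 9.4 a 75.2
px [229.6 196.3] c [519.2 254.3] size 10.5 7.4 a 43.1
px [363.7 206.7] c [537. 414.] size 96.8 44.9 a -3.6
px [265.2 160. ] c [478.9 295.1] size 11.1 6.7 a 89.3
px [347.9 145.2] c [462.2 392.7] size 96.9 44.5 a 86.3
scene
px [229.6 367.7] c [1027.2  -77.3] size 1200.4 90.9 a -88.4
px [169.  219.1] c [ 603.5 -296.4] size 101.2 59.5 a -21.5
px [  6.7 209.2] c [ 606.7 -813.9] size 153.5 59.8 a 2.1
px [211.6 199.7] c [ 527.8 -174.8] size 59.4 57.5 a 12.9
px [158.  192.5] c [ 510.7 -347.2] size 111.9 55.4 a -3.6
px [380.5 198.5] c [500.7 366.4] size 181.2 169.2 a 86.4
px [121.9 184.5] c [ 483.7 -463.9] size 104.9 58.3 a -24.8
px [248.5 175.9] c [431.6 -58.7] size 56.5 56.2 a 2.0
px [185.1 168.4] c [ 409.  -270.3] size 98.2 47.4 a -47.8
px [503.4 154.8] c [303.9 805.4] size 237.1 74.8 a -16.2
px [476.3  84.7] c [-23.5 
[... 313 characters left out ...]
px [130.4  13.3] c [-391.9 -583.9] size 233.0 29.9 a 17.6
side
px [407.3 375.7] c [ 499.  -817.3] size 91.6 20.2 a 2.7
px [314.4 283.9] c [ 500.  -460.6] size 108.7 75.1 a -25.4
px [259.3 255.3] c [ 428.1 -262.4] size 102.8 80.6 a -47.8
px [298.9 250.9] c [ 558.3 -323.4] size 217.4 94.5 a 30.1
px [266.7 230.4] c [ 522.1 -184.2] size 66.5 58.1 a 54.3
px [ 16.9 330.6] c [-314.2   61.4] size 727.9 107.7 a 89.9
px [227.  223.3] c [424.5 -69.1] size 69.2 59.5 a 54.3
px [190.1 164.2] c [513.8 361.7] size 196.7 170.4 a 87.3
px [ 47.5 166.8] c [ -8.8 744.9] size 518.0 163.2 a 17.2
px [424.2 231.5] c [1020.  -128.8] size 1775.7 788.8 a 81.8
px [119.9  60.2] c [ 576.  2032.7] size 2833.2 2785.6 a 52.5
```

```bash
cat >> h.py <<'E'
def pnp_hand(w,s,thr=85,show=True):
    """held brick's top face pose in tool frame from 4 corners (edge-line fits)"""
    fr=w['frame']; v=cv2.GaussianBlur(fr.max(2),(3,3),0)
    m=brown(fr)&((v>thr)*255).astype(np.uint8)
    m=cv2.morphologyEx(m,cv2.MORPH_CLOSE,np.ones((5,5),np.uint8)); m=cv2.morphologyEx(m,cv2.MORPH_OPEN,np.ones((9,9),np.uint8))
    cs,_=cv2.findContours(m,cv2.RETR_EXTERNAL,cv2.CHAIN_APPROX_NONE)
    cs=[c for c in cs if cv2.pointPolygonTest(c,(257.,180.),False)>0]
    if not cs: print('none'); return
    c=cs[0][:,0].astype(float)
    x0,y0,x1,y1=c[:,0].min(),c[:,1].min(),c[:,0].max(),c[:,1].max()
    mx=(x0+x1)/2
    R,t,f,cx,cy=cam(w); 
    def norm(p):
        o,vv=ray(w,p,True); q=vv@R.T; return q[:,:2]/q[:,2:]
    L=c[(c[:,0]<mx-20)&(c[:,1]>y0+12)&(c[:,1]<min(y1-10,215))]; Rr=c[(c[:,0]>mx+20)&(c[:,1]>y0+12)&(c[:,1]<min(y1-10,215))]
    T=c[(c[:,1]<y0+8)&(abs(c[:,0]-mx)<25)]; B=c[(c[:,1]>y1-8)&(abs(c[:,0]-mx)<25)]
    def line(p,o): return cv2.fitLine((norm(p+o)).astype(np.float32),cv2.DIST_HUBER,0,1e-4,1e-4).ravel()
    l,r,tt,b=line(L,[-.5,0]),line(Rr,[.5,0]),line(T,[0,-.5]),line(B,[0,.5])
    def X(a,b):
        A=np.array([[a[0],-b[0]],[a[1],-b[1]]]);k=np.linalg.solve(A,[b[2]-a[2],b[3]-a[3]]);return [a[2]+k[0]*a[0],a[3]+k[0]*a[1]]
    img=np.array([X(l,tt),X(r,tt),X(r,b),X(l,b)])
    obj=np.array([[-22,-48,0],[22,-48,0],[22,48,0],[-22,48,0]],float)/1e3   # tool (y,z) order, z down the image
    ok,rv,tv,err=cv2.solvePnPGeneric(obj,img,np.eye(3),None,flags=cv2.SOLVEPNP_IPPE)
    p,tl,Rt=phi(s); o=-R.T@t
    for a,b_ in zip(rv,tv):
        Rw=R.T@cv2.Rodrigues(a)[0]; cw=R.T@b_.ravel()+o
        ct=Rt.T@(cw-s['eef_pos']); ax=Rw[:,1]; axt=Rt.T@ax
        print('centre tool mm',(ct*1e3).round(1),'long axis tool',axt.round(3),'long axis world',ax.round(3),'centre w',cw.round(4))
    return
E
python3 - <<'E'
from h import *
w=grab('wrist','j3');s=manip.get_state()
for t in (80,90,95): pnp_hand(w,s,thr=t)
print((500+0))
E
```

```text
centre tool mm [-229.2  -21.8  -67.6] long axis tool [ 0.958 -0.045  0.282] long axis world [ 0.214 -0.051 -0.975] centre w [0.458  0.2612 0.363 ]
centre tool mm [-164.4    6.7  -74.5] long axis tool [-0.735 -0.642  0.218] long axis world [ 0.258 -0.644  0.72 ] centre w [0.4472 0.2897 0.2988]
centre tool mm [-233.7  -24.7  -69. ] long axis tool [ 0.969 -0.014  0.247] long axis world [ 0.179 -0.02  -0.984] centre w [0.4569 0.2583 0.3676]
centre tool mm [-169.8    5.3  -75.3] long axis tool [-0.682 -0.697  0.22 ] long axis world [ 0.255 -0.7    0.667] centre w [0.4467 0.2883 0.3042]
centre tool mm [-209.5   22.4  -78.8] long axis tool [-0.098  0.968 -0.23 ] long axis world [-0.208  0.972  0.11 ] centre w [0.4462 0.3055 0.344 ]
centre tool mm [-177.4   53.7  -80.6] long axis tool [-0.887 -0.452 -0.094] long axis world [-0.04  -0.448  0.893] centre w [0.4427 0.3368 0.3121]
500
```

Run:
```python
from h import *
w=load('wrist','g2')
class S(dict):pass
# reconstruct tool pose from camera extrinsics (cam fixed in tool)
E=w['extrinsics'];C=np.array([[0.002,1,-.001],[-.275,.001,.962],[.962,-.001,.275]])
U,_,V=np.linalg.svd(C);C=U@V
Rt=E[:3,:3].T@C; o=-E[:3,:3].T@E[:3,3]; pos=o-Rt@np.array([-.2149,-.0007,-.0783])
s={'tool_rot':Ro.from_matrix(Rt).as_quat(),'eef_pos':pos,'gripper_width':0}
print(pos)
for t in (85,95,100): pnp_hand(w,s,thr=t)
```

```text
[ 0.51036182 -0.46918823  0.06214821]
centre tool mm [-54.5  -0.5 -19.5] long axis tool [-0.145 -0.019  0.989] long axis world [ 0.893 -0.421  0.161] centre w [ 0.4917 -0.4612  0.1163]
centre tool mm [-55.2  -0.1 -25.9] long axis tool [-0.557 -0.02   0.831] long axis world [ 0.742 -0.353  0.57 ] centre w [ 0.486  -0.4582  0.1169]
centre tool mm [-52.2  -0.3 -14.5] long axis tool [-0.027 -0.033  0.999] long axis world [ 0.898 -0.439  0.043] centre w [ 0.4963 -0.463   0.1141]
centre tool mm [-52.9  -0.4 -23.9] long axis tool [-0.667 -0.032  0.745] long axis world [ 0.657 -0.328  0.679] centre w [ 0.4877 -0.4593  0.1147]
centre tool mm [-52.3  -0.  -14.1] long axis tool [-0.015 -0.041  0.999] long axis world [ 0.894 -0.447  0.031] centre w [ 0.4968 -0.463   0.1142]
centre tool mm [-52.4  -0.4 -23.5] long axis tool [-0.672 -0.04   0.739] long axis world [ 0.649 -0.333  0.684] centre w [ 0.488  -0.4595  0.1142]
```

Run:
```python
from h import *
go(.4979,.3173,.06,86.4)
```

```text
at [0.5099 0.2815 0.1296] phi 89.09 tilt 3.99 w 0.0435
 yaw units 0.060 (rows 0.4)
 now-axes units [ 0.281  0.143 -0.031]
 after-turn units [ 0.281  0.141 -0.037]
```

Emit:
apply_moves:
  series: "0 0 0 0.06 1;0 0.14 -0.02 0 1;0.12 0 0 0 1;0.12 0 0 0 1;0 0 0 0 1"

```text
clock: 9.48
eef_pos: [0.5022, 0.3034, 0.0625]
tool_rot: [0.024, 0.733, -0.033, 0.679]
ft_force: [-1.8, -0.7, -2.9]
gripper_width: 0.0436
```

Run:
```python
from h import *
w=grab('wrist','k'); w=grab('wrist','k2'); s=manip.get_state();print(phi(s)[2].round(3))
go(.4979,.3173,.0117,86.4);print(s['ft_force'])
```

```text
[[-0.068  0.08   0.994]
 [-0.007  0.997 -0.081]
 [-0.998 -0.013 -0.068]]
at [0.5052 0.3044 0.0678] phi 85.42 tilt 3.95 w 0.0436
 yaw units -0.022 (rows 0.1)
 now-axes units [ 0.225  0.052 -0.018]
 after-turn units [ 0.225  0.053 -0.017]
[ 0.09122114  0.1670422  -1.99875418]
```

Emit:
apply_moves:
  series: "0.1 0.052 -0.025 -0.02 1;0.08 0 0 0 1;0 0 0 0 1;0 0 0 0 1;0 0 0 0 1"

```text
clock: 10.0
eef_pos: [0.5038, 0.3143, 0.0321]
tool_rot: [0.024, 0.726, -0.027, 0.687]
ft_force: [-0.5, -0.8, -1.6]
gripper_width: 0.0437
```

Run:
```python
from h import *
w=grab('wrist','l'); w=grab('wrist','l2'); s=manip.get_state();print(phi(s)[2].round(3))
go(.4958,.3168,.0117,86.4);print(s['ft_force'])
```

```text
[[-0.053  0.071  0.996]
 [-0.001  0.997 -0.072]
 [-0.999 -0.005 -0.053]]
at [0.5046 0.3148 0.033 ] phi 85.91 tilt 3.05 w 0.0439
 yaw units -0.011 (rows 0.1)
 now-axes units [ 0.087  0.006 -0.031]
 after-turn units [ 0.087  0.006 -0.031]
[-0.37384856 -0.09796425 -2.39434627]
```

Emit:
apply_moves:
  series: "0.04 0.006 -0.031 -0.01 1;0.04 0 -0.01 0 1;0.01 0 0 0 1;0 0 0 0 1;0 0 0 0 1"

```text
clock: 10.52
eef_pos: [0.4941, 0.3179, 0.0126]
tool_rot: [0.022, 0.724, -0.022, 0.69]
ft_force: [0.2, 0.9, -1.9]
gripper_width: 0.0435
```

Run:
```python
from slab import *
w=grab('wrist','m'); w=grab('wrist','m2'); s=manip.get_state();print(phi(s)[2].round(3))
go(.4958,.3168,.0117,86.4);print(s['ft_force'])
outl(w,True)
```

```text
[[-0.048  0.063  0.997]
 [ 0.002  0.998 -0.063]
 [-0.999 -0.001 -0.048]]
at [0.4943 0.318  0.0128] phi 86.37 tilt 2.74 w 0.0438
 yaw units -0.001 (rows 0.0)
 now-axes units [ 0.004 -0.004  0.006]
 after-turn units [ 0.004 -0.004  0.006]
[-0.16205038  0.09489672 -1.53468438]
px [260.6 328.3] c [594.4 315.3] size 87.2 4.3 a 86.4
px [379.4 238.3] c [517.5 415.6] size 48.7 36.1 a -3.5
px [306.1 191.1] c [493.2 367.1] size 179.2 145.8 a 86.4
px [279.4 239.9] c [510.1 334.2] size 8.2 5.5 a 47.6
px [237.9 235.3] c [504.8 303.1] size 7.6 7.2 a -15.0
px [229.6 196.1] c [474.1 299.7] size 8.0 5.9 a 86.4
px [265.2 159.9] c [449.4 327.1] size 7.8 5.0 a 86.5
px [361.4 171.6] c [462.5 394.6] size 93.3 43.8 a 86.5
px [255.5 137.1] c [435.4 322.7] size 56.1 14.1 a 85.9
```

Emit:
apply_moves:
  series: "0.02 -0.002 0.006 0 1;0.015 0 0 0 1;0.015 0 0 0 1;0 0 0 0 1;0 0 0 0 1"

```text
clock: 11.03
eef_pos: [0.4971, 0.3187, 0.0119]
tool_rot: [0.024, 0.722, -0.021, 0.692]
ft_force: [0.1, 0.3, -1.8]
gripper_width: 0.0436
```

Run:
```python
from slab import *
s=manip.get_state();print(phi(s)[2].round(3))
go(.4958,.3168,.0117,86.4);print(s['ft_force'])
```

```text
[[-0.042  0.063  0.997]
 [ 0.005  0.998 -0.063]
 [-0.999  0.002 -0.043]]
at [0.4971 0.3187 0.0119] phi 86.37 tilt 2.44 w 0.0436
 yaw units -0.001 (rows 0.0)
 now-axes units [ 0.001 -0.008 -0.005]
 after-turn units [ 0.001 -0.008 -0.005]
[ 0.14097443  0.29773917 -1.82002192]
```

Emit:
apply_moves:
  series: "0.03 -0.012 -0.005 0 1;0.03 0 0 0 1;0 0 0 0 1;0 0 0 0 1;0 0 0 0 1"

```text
clock: 11.45
eef_pos: [0.4994, 0.3189, 0.0112]
tool_rot: [0.026, 0.717, -0.018, 0.696]
ft_force: [-0.2, -0.5, -2.5]
gripper_width: 0.0436
```

Run:
```python
from slab import *
s=manip.get_state()
go(.4958,.3168,.0117,86.4);print(s['ft_force'])
```

```text
at [0.4994 0.3189 0.0112] phi 86.43 tilt 1.87 w 0.0436
 yaw units 0.001 (rows 0.0)
 now-axes units [-0.002 -0.009 -0.014]
 after-turn units [-0.002 -0.009 -0.014]
[-0.1684319  -0.46404473 -2.54025145]
```

Emit:
apply_moves:
  series: "-0.02 -0.02 -0.025 0 1;0 -0.005 -0.005 0 1;0.02 0 0 0 1;0 0 0 0 1;0 0 0 0 1"

```text
clock: 11.87
eef_pos: [0.49, 0.3118, 0.0081]
tool_rot: [0.026, 0.718, -0.018, 0.695]
ft_force: [-0.2, 0.1, 3.9]
gripper_width: 0.0437
```

Run:
```python
from slab import *
w=grab('wrist','n'); w=grab('wrist','n2'); s=manip.get_state()
sd=grab('side','n');grab('scene','n')
a=sd['frame'][100:230,130:300]; cv2.imwrite('pics/n_sz.png',cv2.cvtColor(cv2.resize(a,None,fx=4.5,fy=4.5,interpolation=cv2.INTER_CUBIC),cv2.COLOR_RGB2BGR))
go(.497,.317,.0117,86.4);print(s['ft_force'])
```

```text
at [0.49   0.3118 0.008 ] phi 86.40 tilt 2.01 w 0.0439
 yaw units 0.000 (rows 0.0)
 now-axes units [-0.015  0.023  0.026]
 after-turn units [-0.015  0.023  0.026]
[-0.61947736  0.61411948  0.86146906]
```

Emit:
apply_moves:
  series: "-0.02 0.023 0.028 0 1;0 0 0 0 1;0 0 0 0 1;0 0 0 0 1;0 0 0 0 1"

```text
clock: 12.48
eef_pos: [0.4945, 0.3153, 0.0083]
tool_rot: [0.024, 0.721, -0.02, 0.692]
ft_force: [-0.7, -0.1, -2.4]
gripper_width: 0.0439
```

Run:
```python
from slab import *
for i in range(4):
    manip.get_image('wrist'); s=manip.get_state(); print(s['eef_pos'].round(4),s['ft_force'].round(1),s['dq'].round(3))
go(.497,.317,.0117,86.4)
```

```text
[0.4944 0.3153 0.0083] [-0.1 -0.1 -2.2] [ 0.001 -0.002 -0.004  0.001 -0.001 -0.   ]
[0.4945 0.3154 0.0085] [ 0.9  0.5 -2. ] [-0.001 -0.003 -0.005  0.    -0.     0.001]
[0.4948 0.3155 0.0087] [-1.  -1.  -1.9] [-0.    -0.004 -0.008  0.    -0.003  0.   ]
[0.495  0.3156 0.009 ] [-0.3  0.3 -1.8] [ 0.    -0.003 -0.006 -0.     0.     0.   ]
at [0.495  0.3156 0.009 ] phi 86.41 tilt 2.29 w 0.0437
 yaw units 0.000 (rows 0.0)
 now-axes units [-0.011  0.006  0.007]
 after-turn units [-0.011  0.006  0.007]
```

Emit:
apply_moves:
  series: "0 0.01 0.012 0 1;0.015 0 0 0 1;0 0 0 0 1;0 0 0 0 1;0 0 0 0 1"

```text
clock: 13.1
eef_pos: [0.5005, 0.3193, 0.0096]
tool_rot: [0.025, 0.719, -0.019, 0.695]
ft_force: [-0.3, -0.0, -2.7]
gripper_width: 0.0438
```

Run:
```python
from slab import *
s=manip.get_state(); print(s['eef_pos'].round(4),s['ft_force'].round(1))
go(.497,.317,.0117,86.4)
w=grab('wrist','o'); outl(w,True)
```

```text
[0.5005 0.3193 0.0096] [-0.3 -0.  -2.7]
at [0.5005 0.3193 0.0096] phi 86.41 tilt 2.02 w 0.0438
 yaw units 0.000 (rows 0.0)
 now-axes units [-0.008 -0.01  -0.014]
 after-turn units [-0.008 -0.01  -0.014]
px [378.8 234.8] c [520.4 415.4] size 54.0 36.1 a -3.5
px [304.1 185.6] c [495.8 366.9] size 179.2 150.9 a 86.4
px [279.8 236.7] c [513.4 335.9] size 9.0 4.8 a 85.7
px [237.5 232.8] c [508.5 305.1] size 7.4 7.2 a 86.5
px [228.3 192.8] c [477.2 300.6] size 8.1 5.7 a 40.1
px [263.3 155.4] c [452.4 327.1] size 7.6 4.9 a 86.5
px [360.3 164.2] c [464.  394.4] size 93.6 47.0 a 86.8
px [252.4 135.7] c [440.3 323. ] size 50.1 10.5 a 86.4
```

Emit:
apply_moves:
  series: "0 0 0 0 1;0 0 0 0 1;0 0 0 0 1;0 0 0 0 1;0 -0.01 -0.014 0 1"

```text
clock: 13.57
eef_pos: [0.4965, 0.3168, 0.0081]
tool_rot: [0.025, 0.719, -0.019, 0.694]
ft_force: [0.5, 0.2, -1.8]
gripper_width: 0.0437
```

```bash
cat >> h.py <<'E'
def settle(n=5):
    for i in range(n): manip.get_image('wrist')
    s=manip.get_state(); print(s['eef_pos'].round(4),s['ft_force'].round(1),'w',round(s['gripper_width'],4)); return s
E
python3 - <<'E'
from slab import *
settle(2);settle(2);settle(2)
go(.497,.317,.0117,86.4)
E
```

```text
[0.4955 0.3163 0.008 ] [ 0.6  0.6 -1.4] w 0.0437
[0.4957 0.3164 0.008 ] [-0.3  1.1 -1.9] w 0.0438
[0.4959 0.3165 0.008 ] [-0.6  0.3 -2.2] w 0.0437
at [0.4959 0.3165 0.008 ] phi 86.41 tilt 2.13 w 0.0437
 yaw units 0.000 (rows 0.0)
 now-axes units [-0.015  0.002  0.004]
 after-turn units [-0.015  0.002  0.004]
```

Emit:
apply_moves:
  series: "0 0 0 0 0.36;0 0 0 0 0.36;0 0 0 0 0.36;-0.1 0 0 0 0.36;-0.16 0 0 0 0.36"

```text
clock: 14.28
eef_pos: [0.4928, 0.3133, 0.0658]
tool_rot: [0.022, 0.725, -0.022, 0.688]
ft_force: [0.9, 0.4, 0.6]
gripper_width: 0.0601
```

Emit:
apply_moves:
  series: "-0.16 0 0 0 0.36;-0.1 0 -0.1 0 0.36;0 0 -0.1 0 0.36;0 0 -0.08 0 0.36;0 0 0 0 0.36"

```text
clock: 14.7
eef_pos: [0.4307, 0.3202, 0.1494]
tool_rot: [0.027, 0.719, -0.019, 0.695]
ft_force: [0.9, 0.5, 0.1]
gripper_width: 0.0603
```

Run:
```python
from slab import *
settle(3)
w=grab('wrist','p'); go(.497,.317,.0117,86.4); outl(w,True); bricks(w,z=.064)
```

```text
[0.4328 0.3191 0.1468] [ 0.   0.2 -0.7] w 0.0603
at [0.4328 0.3189 0.1461] phi 86.13 tilt 2.17 w 0.0602
 yaw units -0.006 (rows 0.0)
 now-axes units [0.528 0.006 0.277]
 after-turn units [0.528 0.005 0.277]
px [339.1 239.2] c [515.6 427.7] size 67.0 29.9 a 28.1
px [316.3 203.5] c [463.  392.7] size 87.9 35.1 a 86.1
px [ 14.1 200.1] c [430.  -54.2] size 56.8 55.8 a -66.7
px [286.2 225.3] c [508.3 366. ] size 179.2 178.2 a 86.5
px [237.3 250.4] c [517.2 291.4] size 64.2 5.1 a -5.2
px [316.3 203.1] c [462.6 392.7] size 97.3 44.1 a 86.2
px [253.2 189.4] c [442.2 310.8] size 61.6 34.1 a -59.9
```

```bash
cat >> slab.py <<'E'
def bm(im,smin=105,vmin=0):
    hsv=cv2.cvtColor(cv2.GaussianBlur(np.ascontiguousarray(im['frame']),(3,3),0),cv2.COLOR_RGB2HSV)
    return cv2.inRange(hsv,(8,smin,vmin),(20,200,255))
def placed(im,z=.064,smin=105,vmin=70,fish=True):
    for b in rects(im,z,fish=fish,mask=bm(im,smin,vmin),amin=700):
        if b['L']<130: print(np.round(b['px'],1),np.round(b['c'],1),round(b['L'],1),round(b['W'],1),round(b['a'],1))
E
python3 - <<'E'
from slab import *
w=load('wrist','p'); h=cv2.cvtColor(w['frame'],cv2.COLOR_RGB2HSV)
print('brick',h[200:260,245:270].reshape(-1,3).mean(0),'slab',h[195:212,290:345].reshape(-1,3).mean(0),h[186:190,245:270].reshape(-1,3).mean(0))
for v in (60,75,90): placed(w,vmin=v)
E
```

```text
brick [ 16.42933333 119.56666667 110.19533333] slab [ 21.13582888  79.32620321 122.05026738] [ 15.98 136.09  62.91]
[153.1 236.3] [477.  196.1] 93.7 69.5 -36.0
[257.5 228. ] [475.4 318.3] 102.9 43.4 -3.7
[153.1 236.2] [477.  196.1] 93.7 69.5 -36.0
[257.5 231.7] [479.1 318.1] 95.5 43.4 -3.7
[153.1 236.1] [477.  196.1] 93.7 69.5 -36.0
[257.9 232.7] [479.6 317.9] 94.5 43.1 -3.7
```

Run:
```python
from slab import *
im=grab('scene','p')
z=cv2.resize(im['frame'][150:240,280:430],None,fx=5,fy=5,interpolation=cv2.INTER_CUBIC)
th=np.radians(-3.6);C=np.array([510.2,366.1])
u=np.array([np.cos(th),np.sin(th)]);v=np.array([-np.sin(th),np.cos(th)])
def box(c,lx,ly,zz,col):
    c=np.array(c,float)
    q=[np.r_[(c+u*a*lx/2+v*b*ly/2)/1e3,zz] for a,b in ((-1,-1),(1,-1),(1,1),(-1,1))]
    p=(proj(im,np.array(q))-[280,150])*5+2.5
    cv2.polylines(z,[p.astype(np.int32)],True,col,1)
S=[(-23.5,-49.5,96,44),(49.5,-23.5,44,96),(23.5,49.5,96,44),(-49.5,23.5,44,96)]
for a,b,l,w_ in S: box(C+u*a+v*b,l,w_,.02,(255,0,0))
box(C,180,180,.02,(0,0,255))
box((480,318),96,44,.064,(0,255,0))
cv2.imwrite('pics/p_sz.png',cv2.cvtColor(z,cv2.COLOR_RGB2BGR))
```

Emit:
apply_moves:
  series: "0 -0.165 0.02 0 0.28;0 -0.165 0.02 0 0.28;0 -0.165 0.02 0 0.28;0 -0.165 0.02 0 0.28;0 -0.165 0.02 0 0.28"

```text
clock: 15.37
eef_pos: [0.4453, 0.1133, 0.1369]
tool_rot: [0.022, 0.723, -0.017, 0.69]
ft_force: [1.2, 0.3, 0.8]
gripper_width: 0.0677
```

Emit:
apply_moves:
  series: "0 -0.165 0.02 0 0.28;0 -0.165 0.02 0 0.28;0 -0.165 0.02 0 0.28;0 -0.165 0.02 0 0.28;0 -0.165 0.02 0 0.28"

```text
clock: 15.78
eef_pos: [0.4573, -0.0951, 0.1302]
tool_rot: [0.023, 0.726, -0.018, 0.687]
ft_force: [0.1, -0.3, 0.6]
gripper_width: 0.0675
```

Emit:
apply_moves:
  series: "0 -0.165 0.02 0 0.28;0 -0.165 0.02 0 0.28;0 -0.165 0.02 0 0.28;0 -0.165 0.02 0 0.28;0.1 -0.165 0 0 0.28"

```text
clock: 16.2
eef_pos: [0.464, -0.2996, 0.1062]
tool_rot: [0.025, 0.725, -0.021, 0.688]
ft_force: [0.7, -0.2, 0.1]
gripper_width: 0.0677
```

Run:
```python
from slab import *
settle(3)
w=grab('wrist','q'); go(.5086,-.3456,-.015,86.6); bricks(w)
```

```text
[ 0.4597 -0.2961  0.0998] [-0.5  0.7  1. ] w 0.0675
at [ 0.4607 -0.2948  0.1013] phi 86.15 tilt 3.69 w 0.0677
 yaw units -0.010 (rows 0.1)
 now-axes units [ 0.449 -0.195  0.234]
 after-turn units [ 0.449 -0.197  0.232]
[216.5 264.6] [ 520.7 -345.5] 90.4 43.8 -3.1
[286.1 166.2] [ 428.7 -265.4] 94.9 43.3 -48.2
```

Emit:
apply_moves:
  series: "0 -0.1 0.12 0 0.28;0 -0.1 0.12 0 0.28;0.12 0 0 0 0.28;0.12 0 0 0 0.28;0.06 0 0 0 0.28"

```text
clock: 16.82
eef_pos: [0.5191, -0.3443, 0.0234]
tool_rot: [0.026, 0.726, -0.017, 0.687]
ft_force: [0.1, 0.9, -0.6]
gripper_width: 0.068
```

Run:
```python
from slab import *
settle(4)
w=grab('wrist','r'); go(.5086,-.3456,-.015,86.6); bricks(w)
```

```text
[ 0.5194 -0.345   0.027 ] [-0.8  0.6 -0.2] w 0.0679
at [ 0.52   -0.3458  0.0281] phi 86.54 tilt 3.02 w 0.0679
 yaw units -0.001 (rows 0.0)
 now-axes units [ 0.175 -0.003 -0.036]
 after-turn units [ 0.175 -0.003 -0.036]
[255. 224.] [ 522.5 -346.5] 95.3 43.4 -3.4
[358.9  94.1] [ 428.4 -265.4] 94.4 43.3 -48.0
```

Emit:
apply_moves:
  series: "0 0 -0.05 0 0.28;0.1 0 0 0 0.28;0.08 0 0 0 0.28;0 0 0 0 1;0 0 0 0 1"

```text
clock: 17.48
eef_pos: [0.5131, -0.3482, -0.0019]
tool_rot: [0.018, 0.718, -0.022, 0.696]
ft_force: [0.0, -0.5, 0.9]
gripper_width: 0.0578
```

Emit:
apply_moves:
  series: "0 0 0 0 1;0 0 0 0 1;0 0 0 0 1;0 0 0 0 1;0 0 0 0 1"

```text
clock: 17.9
eef_pos: [0.5167, -0.35, 0.0056]
tool_rot: [0.016, 0.715, -0.024, 0.699]
ft_force: [0.1, -0.0, -1.6]
gripper_width: 0.0436
```

Run:
```python
from slab import *
s=settle(3)
w=grab('wrist','s'); go(.5086,-.3456,-.015,86.6); 
s=manip.get_state()
for t in (90,95,100): pnp_hand(w,s,t)
```

```text
[ 0.5163 -0.3499  0.005 ] [-0.7  0.4 -0.8] w 0.0435
at [ 0.5162 -0.3498  0.0048] phi 86.76 tilt 1.54 w 0.0437
 yaw units 0.004 (rows 0.0)
 now-axes units [ 0.08   0.016 -0.03 ]
 after-turn units [ 0.08   0.016 -0.03 ]
centre tool mm [-46.8  -1.3   2.3] long axis tool [ 0.2   -0.047  0.979] long axis world [ 0.969 -0.104 -0.223] centre w [ 0.5196 -0.3507  0.0515]
centre tool mm [-43.   -1.1  -9.1] long axis tool [-0.871 -0.04   0.49 ] long axis world [ 0.508 -0.058  0.859] centre w [ 0.5082 -0.3499  0.048 ]
none
none
```

Emit:
apply_moves:
  series: "0 0 0 0 0.36;0 0 0 0 0.36;0 0 0 0 0.36;0.02 0.005 -0.03 0 0.36;0.05 0 0 0 0.36"

```text
clock: 18.52
eef_pos: [0.5103, -0.3501, -0.0098]
tool_rot: [0.014, 0.713, -0.025, 0.7]
ft_force: [-0.2, -0.6, -0.4]
gripper_width: 0.0601
```

Run:
```python
from slab import *
s=settle(1);s=settle(2)
go(.507,-.3456,-.015,86.6); w=grab('wrist','s2');bricks(w)
```

```text
[ 0.5087 -0.3487 -0.0139] [-0.3 -0.  -2. ] w 0.0603
[ 0.5087 -0.3485 -0.0131] [-0.6  0.7  0.3] w 0.0604
at [ 0.5087 -0.3485 -0.0131] phi 86.77 tilt 1.51 w 0.0604
 yaw units 0.004 (rows 0.0)
 now-axes units [ 0.008  0.011 -0.007]
 after-turn units [ 0.008  0.011 -0.007]
```

Emit:
apply_moves:
  series: "0.01 0.008 0 0 1;0 0 0 0 1;0 0 0 0 1;0 0 0 0 1;0 0 0 0 1"

```text
clock: 19.13
eef_pos: [0.5099, -0.3472, -0.0147]
tool_rot: [0.015, 0.715, -0.025, 0.699]
ft_force: [0.0, -0.0, 0.0]
gripper_width: 0.0438
```

Run:
```python
from slab import *
s=settle(2)
go(.507,-.3456,-.015,86.6); w=grab('wrist','t');
s=manip.get_state()
for t in (85,95): pnp_hand(w,s,t)
```

```text
[ 0.5099 -0.3472 -0.0147] [ 0.2  0.6 -0.5] w 0.0441
at [ 0.5099 -0.3472 -0.0147] phi 86.78 tilt 1.47 w 0.0441
 yaw units 0.004 (rows 0.0)
 now-axes units [ 0.001  0.006 -0.012]
 after-turn units [ 0.001  0.006 -0.012]
none
none
```

Emit:
apply_moves:
  series: "-0.08 0 0 0 1;-0.14 0 0 0 1;-0.16 0 0 0 1;-0.16 0 0 0 1;-0.08 0.12 0 0 1"

```text
clock: 19.7
eef_pos: [0.5089, -0.3147, 0.1333]
tool_rot: [0.022, 0.721, -0.022, 0.692]
ft_force: [0.8, 0.5, -0.2]
gripper_width: 0.0443
```

Run:
```python
from slab import *
w=load('wrist','t')
E=w['extrinsics']
s=settle(1)
go(.5245,.4147,.1,86.4); w=grab('wrist','u');
s=manip.get_state()
R=phi(s)[2]
# far edge of held brick in tool frame
for t in (85,95): inhand(w,s,top=.0587,thr=t)
```

```text
[ 0.5117 -0.3069  0.1375] [0.7 3.6 1.5] w 0.0439
at [ 0.5117 -0.3069  0.1375] phi 86.84 tilt 2.09 w 0.0439
 yaw units 0.010 (rows 0.1)
 now-axes units [ 0.164  2.884 -0.102]
 after-turn units [ 0.165  2.883 -0.124]
inhand y 1.7 z 0.5 size 44.2 71.2 ang 0.3 z range -35.1 36.2
inhand y 1.9 z 0.8 size 44.0 70.3 ang 0.5 z range -34.6 36.1
```

Emit:
apply_moves:
  series: "-0.01 0.165 0 0 1;-0.01 0.165 0 0 1;-0.01 0.165 0 0 1;-0.01 0.165 0 0 1;-0.01 0.165 0 0 1"

```text
clock: 20.22
eef_pos: [0.5209, -0.1068, 0.1417]
tool_rot: [0.024, 0.722, -0.024, 0.691]
ft_force: [0.8, 0.6, -0.5]
gripper_width: 0.044
```

Emit:
apply_moves:
  series: "-0.01 0.165 0 0 1;-0.01 0.165 0 0 1;-0.01 0.165 0 0 1;-0.01 0.165 0 0 1;-0.01 0.165 0 0 1"

```text
clock: 20.63
eef_pos: [0.5307, 0.1013, 0.1472]
tool_rot: [0.024, 0.725, -0.024, 0.688]
ft_force: [1.0, -0.3, -0.7]
gripper_width: 0.0439
```

Emit:
apply_moves:
  series: "-0.01 0.165 0 0 1;-0.01 0.165 0 0 1;-0.01 0.165 0 0 1;-0.01 0.165 0 0 1;-0.01 0.165 0 0 1"

```text
clock: 21.05
eef_pos: [0.5415, 0.3093, 0.1515]
tool_rot: [0.022, 0.728, -0.026, 0.685]
ft_force: [-0.5, 0.2, -1.1]
gripper_width: 0.044
```

Run:
```python
from slab import *
s=settle(2)
go(.525,.4148,.06,86.4); w=grab('wrist','v'); print(phi()[2].round(3))
s=manip.get_state(); outl(w,True); placed(w)
```

```text
[0.5405 0.3134 0.1502] [ 0.2 -0.7 -1.3] w 0.0439
at [0.5405 0.3134 0.1502] phi 86.53 tilt 3.62 w 0.0439
 yaw units 0.003 (rows 0.0)
 now-axes units [ 0.364  0.403 -0.064]
 after-turn units [ 0.364  0.403 -0.065]
[[-0.063  0.063  0.996]
 [-0.004  0.998 -0.063]
 [-0.998 -0.008 -0.063]]
px [258.8 328.7] c [748.1 299.8] size 89.5 7.8 a 86.5
px [338.8 177.5] c [536.8 413.5] size 87.6 36.2 a -3.6
px [ 10.7 131.3] c [431.1 -54.1] size 56.8 55.2 a -7.5
px [318.8 117.1] c [462.6 392.4] size 87.8 36.0 a 86.2
px [289.5 175.3] c [559.9 358.3] size 279.4 186.4 a -3.7
px [237.9 282.4] c [668.1 280.8] size 10.9 10.6 a -4.6
px [229.2 247.6] c [617.4 274. ] size 12.7 8.6 a 38.8
px [262.9 214. ] c [575.5 318.8] size 12.2 7.6 a 86.5
px [338.7 177.4] c [536.7 413.5] size 95.6 44.7 a -3.6
px [318.4 116.9] c [462.2 392.1] size 96.4 44.4 a 86.3
px [253.2  89.9] c [427.2 317. ] size 14.5 7.9 a -82.1
[153.6 162.6] [500.5 203.2] 92.5 92.5 -5.4
```

Emit:
apply_moves:
  series: "0 0.14 -0.03 0 1;0 0.14 -0.03 0 1;0 0.11 0 0 1;0.13 0 0 0 1;0.13 0 0 0 1"

```text
clock: 21.62
eef_pos: [0.5344, 0.407, 0.0882]
tool_rot: [0.024, 0.725, -0.026, 0.688]
ft_force: [-0.9, 1.0, -2.2]
gripper_width: 0.044
```

Run:
```python
from slab import *
s=settle(3)
go(.5245,.4143,.0353,86.4); w=grab('wrist','v2'); print(phi()[2].round(3))
```

```text
[0.5316 0.4043 0.0847] [-0.7 -0.8 -1.1] w 0.0437
at [0.5316 0.4043 0.0847] phi 85.88 tilt 3.53 w 0.0437
 yaw units -0.012 (rows 0.1)
 now-axes units [ 0.199  0.04  -0.019]
 after-turn units [ 0.199  0.041 -0.019]
[[-0.056  0.072  0.996]
 [-0.004  0.997 -0.073]
 [-0.998 -0.008 -0.056]]
```

Emit:
apply_moves:
  series: "0.1 0.045 -0.025 -0.012 1;0.1 0 0 0 1;0.05 0 0 0 1;0.02 0 0 0 1;0 0 0 0 1"

```text
clock: 22.23
eef_pos: [0.5341, 0.4161, 0.0338]
tool_rot: [0.027, 0.72, -0.023, 0.694]
ft_force: [-0.9, 0.2, -2.3]
gripper_width: 0.044
```

Run:
```python
from slab import *
s=settle(3)
go(.5245,.4143,.007,86.4); w=grab('wrist','v3'); print(phi()[2].round(3))
```

```text
[0.535  0.4171 0.0355] [ 0.4  0.7 -1.6] w 0.0438
at [0.535  0.4171 0.0355] phi 86.02 tilt 2.01 w 0.0438
 yaw units -0.008 (rows 0.1)
 now-axes units [ 0.115 -0.015 -0.037]
 after-turn units [ 0.115 -0.014 -0.037]
[[-0.034  0.069  0.997]
 [ 0.009  0.998 -0.069]
 [-0.999  0.007 -0.034]]
```

Emit:
apply_moves:
  series: "0.04 -0.01 -0.04 -0.008 1;0.04 0 0 0 1;0.02 0 0 0 1;0 0 0 0 1;0 0 0 0 1"

```text
clock: 22.85
eef_pos: [0.5274, 0.4172, 0.0148]
tool_rot: [0.027, 0.716, -0.018, 0.697]
ft_force: [-0.2, 0.4, -1.7]
gripper_width: 0.0442
```

Run:
```python
from slab import *
s=settle(3)
go(.525,.4143,.007,86.4)
```

```text
[0.5276 0.4173 0.0151] [ 0.5  0.4 -1.3] w 0.0436
at [0.5276 0.4173 0.0151] phi 86.35 tilt 1.67 w 0.0436
 yaw units -0.001 (rows 0.0)
 now-axes units [ 0.032 -0.013 -0.009]
 after-turn units [ 0.032 -0.013 -0.009]
```

Emit:
apply_moves:
  series: "0 0 0 0 1;0 0 0 0 1;0 0 0 0 1;0.01 0 0 0 1;0.02 -0.013 -0.008 0 1"

```text
clock: 23.42
eef_pos: [0.5274, 0.4156, 0.0098]
tool_rot: [0.028, 0.714, -0.017, 0.699]
ft_force: [-0.3, 0.3, -2.1]
gripper_width: 0.0435
```

Run:
```python
from slab import *
s=settle(3);s=settle(3)
go(.525,.4143,.007,86.4)
w=grab('wrist','v4')
```

```text
[0.5259 0.4144 0.0082] [ 0.5 -0.2 -1.8] w 0.0439
[0.5266 0.415  0.0092] [ 0.5  0.4 -1.6] w 0.0438
at [0.5266 0.415  0.0092] phi 86.34 tilt 1.59 w 0.0438
 yaw units -0.001 (rows 0.0)
 now-axes units [ 0.009 -0.003 -0.006]
 after-turn units [ 0.009 -0.003 -0.006]
```

Emit:
apply_moves:
  series: "0 0 0 0 1;0.012 -0.003 -0.008 0 1;0 0 0 0 0.36;0 0 0 0 0.36;0 0 0 0 0.36"

```text
clock: 24.18
eef_pos: [0.5253, 0.4151, 0.0076]
tool_rot: [0.028, 0.714, -0.016, 0.699]
ft_force: [0.5, -0.9, 0.2]
gripper_width: 0.0587
```

Run:
```python
from slab import *
s=settle(3)
go(.525,.4143,.007,86.4)
w=grab('wrist','v5')
```

```text
[0.5254 0.4152 0.0077] [ 1.2 -0.6 -0. ] w 0.0601
at [0.5254 0.4152 0.0077] phi 86.35 tilt 1.53 w 0.0601
 yaw units -0.001 (rows 0.0)
 now-axes units [ 0.003 -0.004 -0.001]
 after-turn units [ 0.003 -0.004 -0.001]
```

Emit:
apply_moves:
  series: "-0.08 0 0 0 0.36;-0.16 0 0 0 0.36;-0.16 0 0 0 0.36;-0.1 -0.1 -0.06 0 0.36;0 -0.12 -0.1 0 0.36"

```text
clock: 24.8
eef_pos: [0.4846, 0.3613, 0.1312]
tool_rot: [0.026, 0.717, -0.018, 0.697]
ft_force: [0.3, -1.3, 1.5]
gripper_width: 0.0603
```

Run:
```python
from slab import *
s=settle(4)
w=grab('wrist','w1'); outl(w,True); 
for v in (75,90): placed(w,vmin=v)
go(.525,.4143,.007,86.4)
```

```text
[0.4803 0.3592 0.1254] [ 0.1 -0.4  0.5] w 0.0597
px [509.4 272.4] c [649.1 776.2] size 46.8 15.9 a 21.6
px [284.4 170.1] c [462.5 392.7] size 88.4 35.6 a 86.4
px [261.2 198.3] c [514.8 365.9] size 189.2 179.2 a -3.6
px [189.5 161.1] c [445.4 288.2] size 22.2 3.4 a -5.7
px [284.6 169.7] c [462.1 393.3] size 96.1 43.3 a 86.4
[308.8 238.6] [537.6 414.3] 96.3 42.3 -3.8
[119.6 213.6] [490.2 212.5] 93.6 92.0 89.9
[215.5 192.5] [477.6 318.7] 97.4 44.8 -4.2
[309.3 239.9] [538.6 414.4] 94.3 42.0 -4.0
[119.5 213.6] [490.2 212.5] 93.6 92.0 89.9
[215.3 194.2] [479.2 318.2] 94.0 43.1 -3.4
at [0.4809 0.3597 0.1251] phi 86.44 tilt 2.21 w 0.0604
 yaw units 0.001 (rows 0.0)
 now-axes units [0.467 0.227 0.181]
 after-turn units [0.467 0.227 0.18 ]
```

Run:
```python
from slab import *
go(.4935,.3175,.015,86.3)
```

```text
at [0.4809 0.3597 0.1251] phi 86.44 tilt 2.21 w 0.0604
 yaw units 0.003 (rows 0.0)
 now-axes units [ 0.437 -0.168  0.078]
 after-turn units [ 0.437 -0.167  0.078]
```

Emit:
apply_moves:
  series: "0 -0.13 0.06 0 0.3;0 -0.04 0.02 0 0.3;0.12 0 0 0 0.3;0.1 0 0 0 0.3;0.03 0 0 0 0.3"

```text
clock: 25.47
eef_pos: [0.5042, 0.3209, 0.0621]
tool_rot: [0.026, 0.717, -0.017, 0.696]
ft_force: [-1.2, 0.7, -0.3]
gripper_width: 0.0658
```

Run:
```python
from slab import *
settle(4)
go(.4935,.3175,.012,86.3)
grab('wrist','x1')
```

```text
[0.5054 0.322  0.0664] [0.1 0.6 0.8] w 0.0659
at [0.5054 0.322  0.0664] phi 86.62 tilt 1.64 w 0.0659
 yaw units 0.007 (rows 0.0)
 now-axes units [ 0.218 -0.024 -0.041]
 after-turn units [ 0.218 -0.024 -0.041]
```

Emit:
apply_moves:
  series: "0 -0.02 -0.035 0 0.34;0.1 0 0 0 0.34;0.08 0 0 0 0.34;0.03 0 0 0 0.34;0.01 0 0 0 0.34"

```text
clock: 26.13
eef_pos: [0.4997, 0.3221, 0.0216]
tool_rot: [0.029, 0.709, -0.011, 0.704]
ft_force: [-0.6, 0.5, 0.2]
gripper_width: 0.0623
```

Run:
```python
from slab import *
settle(4)
go(.4935,.3175,.012,86.3)
```

```text
[0.501  0.3226 0.0231] [-0.2  0.3 -0.8] w 0.0623
at [0.501  0.3226 0.0231] phi 86.74 tilt 1.50 w 0.0623
 yaw units 0.010 (rows 0.1)
 now-axes units [ 0.044 -0.023 -0.029]
 after-turn units [ 0.044 -0.024 -0.029]
```

Emit:
apply_moves:
  series: "0.03 -0.022 0 0.01 0.34;0.015 0 0 0 0.34;0 0 0 0 1;0 0 0 0 1;0 0 0 0 1"

```text
clock: 26.75
eef_pos: [0.5028, 0.3175, 0.014]
tool_rot: [0.033, 0.707, -0.013, 0.707]
ft_force: [-0.6, -0.4, 0.4]
gripper_width: 0.0453
```

Run:
```python
from slab import *
settle(6)
go(.4935,.3175,.012,86.3)
```

```text
[0.5028 0.3175 0.014 ] [ 0.2 -0.9  0.2] w 0.0438
at [0.5028 0.3175 0.014 ] phi 86.24 tilt 1.60 w 0.0438
 yaw units -0.001 (rows 0.0)
 now-axes units [ 0.008 -0.003 -0.037]
 after-turn units [ 0.008 -0.002 -0.037]
```

Emit:
apply_moves:
  series: "0 0 0 0 1;0 0 0 0 1;-0.008 0 0.01 0 1;0 0 0.006 0 1;0 0 0.004 0 1"

```text
clock: 27.47
eef_pos: [0.5072, 0.3172, 0.015]
tool_rot: [0.033, 0.707, -0.013, 0.706]
ft_force: [0.0, -0.1, -2.3]
gripper_width: 0.0435
```

Run:
```python
from slab import *
settle(3);settle(3)
go(.5068,.3175,.014,86.3)
```

```text
[0.5072 0.3171 0.0151] [-0.3  0.2 -1.8] w 0.0439
[0.5071 0.3172 0.0153] [ 0.1  0.4 -2.5] w 0.0435
at [0.5071 0.3172 0.0153] phi 86.26 tilt 1.58 w 0.0435
 yaw units -0.001 (rows 0.0)
 now-axes units [ 0.005  0.001 -0.001]
 after-turn units [ 0.005  0.001 -0.001]
```

Spot on. Release and back off.

Emit:
apply_moves:
  series: "0.008 0 0 0 0.36;0 0 0 0 0.36;0 0 0 0 0.36;0 0 0 0 0.36;-0.08 0 0 0 0.36"

```text
clock: 28.18
eef_pos: [0.505, 0.316, 0.0306]
tool_rot: [0.032, 0.709, -0.014, 0.704]
ft_force: [-0.4, -0.2, -0.9]
gripper_width: 0.0601
```

Emit:
apply_moves:
  series: "-0.16 0 0 0 0.36;-0.16 0 0 0 0.36;-0.1 0 -0.1 0 0.36;0 -0.06 -0.12 0 0.36;0 -0.1 0 0 0.28"

```text
clock: 28.6
eef_pos: [0.4484, 0.2798, 0.1431]
tool_rot: [0.033, 0.708, -0.012, 0.706]
ft_force: [0.5, -0.4, -0.5]
gripper_width: 0.0643
```

Run:
```python
from slab import *
s=settle(4)
w=grab('wrist','y1'); outl(w,True,pr=True); 
for v in (75,90): placed(w,vmin=v)
go(.4935,.3175,.012,86.3)
```

```text
[0.4512 0.2778 0.1411] [-0.1  0.1  0.1] w 0.068
px [  1.6 252.7] c [ 535.7 -149.3] size 43.0 10.3 a -28.1
px [ 22.3 186.3] c [429.6 -54.8] size 57.5 55.9 a -68.8
px [320.3 209.1] c [512.5 369. ] size 186.2 185.2 a -3.5
[376.5 243.8] [534.  414.9] 86.5 42.7 -3.6
[181.6 219. ] [482.2 199.3] 92.2 87.4 81.0
[294.  214.8] [484.  318.5] 95.6 42.5 -4.3
[ 24.2 186.3] [423.1  -7.3] 50.7 47.2 -18.3
[376.5 244.2] [534.5 415.1] 85.5 41.8 -4.0
[181.5 219. ] [482.2 199.3] 92.2 87.4 81.0
[294.2 215.6] [484.5 318.8] 94.5 42.2 -3.7
[ 23.3 187. ] [424.   -9.4] 47.7 46.3 -6.0
at [0.4511 0.278  0.1403] phi 86.10 tilt 1.59 w 0.0676
 yaw units -0.004 (rows 0.0)
 now-axes units [0.517 0.155 0.161]
 after-turn units [0.517 0.154 0.162]
```

```bash
cat >> h.py <<'E'
def plan(x,y,z,ph,step=.040):
    """straight world path with even turn; prints shift per row in tool axes (units)"""
    s=manip.get_state(); p,t,R=phi(s); d=np.array([x,y,z])-s['eef_pos']; dy=(ph-p+180)%360-180
    n=int(np.ceil(max(np.linalg.norm(d)/step,abs(dy)/7.1)))
    print('at',s['eef_pos'].round(4),'phi %.1f tilt %.1f'%(p,t),'rows',n,'yaw/row %.3f'%(-dy/45/n))
    for i in range(n):
        Ri=Ro.from_euler('z',dy*i/n,degrees=True).as_matrix()@R
        print(' ',(Ri.T@(d/n)/.25).round(2))
E
python3 - <<'E'
from h import *
plan(.4378,-.265,.12,42.3)
E
```

```text
at [0.4511 0.278  0.1403] phi 86.1 tilt 1.6 rows 14 yaw/row 0.070
  [ 0.   -0.16  0.01]
  [ 0.   -0.15  0.02]
  [ 0.   -0.15  0.02]
  [ 0.   -0.15  0.03]
  [ 0.   -0.15  0.04]
  [ 0.   -0.15  0.05]
  [ 0.   -0.14  0.06]
  [ 0.   -0.14  0.06]
  [ 0.   -0.14  0.07]
  [ 0.   -0.13  0.08]
  [ 0.   -0.13  0.09]
  [ 0.   -0.12  0.09]
  [ 0.   -0.12  0.1 ]
  [ 0.   -0.11  0.11]
```

Emit:
apply_moves:
  series: "0 -0.16 0.01 0.07 0.28;0 -0.15 0.02 0.07 0.28;0 -0.15 0.02 0.07 0.28;0 -0.15 0.03 0.07 0.28;0 -0.15 0.04 0.07 0.28"

```text
clock: 29.27
eef_pos: [0.448, 0.0893, 0.1298]
tool_rot: [0.129, 0.703, -0.108, 0.691]
ft_force: [0.9, 0.0, -0.0]
gripper_width: 0.0678
```

Emit:
apply_moves:
  series: "0 -0.15 0.05 0.07 0.28;0 -0.14 0.06 0.07 0.28;0 -0.14 0.06 0.07 0.28;0 -0.14 0.07 0.07 0.28;0 -0.13 0.08 0.07 0.28"

```text
clock: 29.68
eef_pos: [0.4441, -0.11, 0.1194]
tool_rot: [0.227, 0.682, -0.206, 0.664]
ft_force: [1.2, -0.1, 0.5]
gripper_width: 0.068
```

Emit:
apply_moves:
  series: "0 -0.13 0.09 0.07 0.28;0 -0.12 0.09 0.07 0.28;0 -0.12 0.1 0.07 0.28;0 -0.11 0.11 0.07 0.28;0.05 0 0 0 0.28"

```text
clock: 30.1
eef_pos: [0.4414, -0.2786, 0.0979]
tool_rot: [0.304, 0.653, -0.286, 0.632]
ft_force: [0.0, 0.4, 0.5]
gripper_width: 0.0675
```

Run:
```python
from slab import *
s=settle(4)
w=grab('wrist','z1');bricks(w); go(.4378,-.2757,-.015,42.)
```

```text
[ 0.4403 -0.2703  0.0963] [ 0.1 -0.1 -1.3] w 0.0675
[249.2 187.2] [ 428.3 -265.8] 96.2 43.2 -48.3
at [ 0.4407 -0.2701  0.0971] phi 41.15 tilt 2.63 w 0.0679
 yaw units -0.019 (rows 0.1)
 now-axes units [ 0.447 -0.029  0.029]
 after-turn units [ 0.447 -0.029  0.029]
```

Emit:
apply_moves:
  series: "0.05 -0.03 0.025 -0.012 0.28;0.14 0 0 0 0.28;0.12 0 0 0 0.28;0.08 0 0 0 0.28;0.03 0 0 0 0.28"

```text
clock: 30.77
eef_pos: [0.4461, -0.2731, -0.0023]
tool_rot: [0.294, 0.653, -0.275, 0.641]
ft_force: [0.3, -0.2, -0.0]
gripper_width: 0.0676
```

Run:
```python
from slab import *
s=settle(4)
go(.4376,-.2762,-.015,41.7)
```

```text
[ 0.4482 -0.2758  0.0016] [-0.4 -0.5 -0.4] w 0.0678
at [ 0.4482 -0.2758  0.0016] phi 42.41 tilt 1.53 w 0.0678
 yaw units 0.016 (rows 0.1)
 now-axes units [ 0.066 -0.034 -0.026]
 after-turn units [ 0.066 -0.034 -0.025]
```

Emit:
apply_moves:
  series: "0.03 -0.034 -0.025 0.016 0.3;0.03 0 0 0 0.3;0.015 0 0 0 1;0 0 0 0 1;0 0 0 0 1"

```text
clock: 31.38
eef_pos: [0.4443, -0.2801, -0.009]
tool_rot: [0.296, 0.643, -0.281, 0.648]
ft_force: [-0.4, -0.6, 0.0]
gripper_width: 0.049
```

Run:
```python
from slab import *
s=settle(4)
go(.4376,-.2762,-.015,41.7)
```

```text
[ 0.4443 -0.2803 -0.009 ] [-0.2 -0.6  2.7] w 0.044
at [ 0.4443 -0.2803 -0.009 ] phi 41.80 tilt 1.22 w 0.0440
 yaw units 0.002 (rows 0.0)
 now-axes units [ 0.024 -0.009 -0.03 ]
 after-turn units [ 0.024 -0.01  -0.03 ]
```

Emit:
apply_moves:
  series: "0 0 0 0 1;-0.08 0 0 0 1;-0.16 0 0 0 1;-0.16 0 0 0 1;-0.14 0 0 0 1"

```text
clock: 32.0
eef_pos: [0.4353, -0.2762, 0.1168]
tool_rot: [0.299, 0.653, -0.279, 0.638]
ft_force: [0.9, -0.2, -1.8]
gripper_width: 0.0434
```

Run:
```python
from slab import *
s=settle(4)
w=grab('wrist','A1')
for t in (85,90,95,100): pnp_hand(w,s,t); inhand(w,s,top=.053,thr=t)
plan(.465,.25,.14,-3.6)
```

```text
[ 0.4365 -0.2772  0.1167] [ 0.1 -0.2 -1.3] w 0.044
centre tool mm [-50.4  -0.2 -23.1] long axis tool [-0.075  0.013  0.997] long axis world [ 0.675 -0.737  0.048] centre w [ 0.4212 -0.2618  0.1677]
centre tool mm [-50.7  -0.6 -30.3] long axis tool [-0.563  0.013  0.826] long axis world [ 0.564 -0.625  0.54 ] centre w [ 0.4161 -0.2567  0.1681]
inhand y 0.2 z -22.3 size 96.9 43.3 ang 89.2 z range -70.7 26.3
centre tool mm [-51.7  -0.1 -22. ] long axis tool [-0.008  0.005  1.   ] long axis world [ 0.67  -0.742 -0.019] centre w [ 0.422  -0.2626  0.1689]
centre tool mm [-51.4  -0.8 -30.6] long axis tool [-0.615  0.006  0.788] long axis world [ 0.533 -0.603  0.593] centre w [ 0.4158 -0.2566  0.1689]
inhand y 0.2 z -22.3 size 96.9 43.3 ang 89.2 z range -70.7 26.3
centre tool mm [-46.    0.6 -20.5] long axis tool [-0.085  0.014  0.996] long axis world [ 0.675 -0.736  0.058] centre w [ 0.4236 -0.263   0.1632]
centre tool mm [-46.6  -0.4 -27.6] long axis tool [-0.574  0.014  0.819] long axis world [ 0.559 -0.619  0.551] centre w [ 0.418  -0.2585  0.164 ]
inhand y 0.2 z -21.9 size 96.1 43.2 ang 89.1 z range -70.2 26.3
centre tool mm [-49.2  -1.1 -29. ] long axis tool [-0.638 -0.037  0.769] long axis world [ 0.488 -0.618  0.616] centre w [ 0.4166 -0.2579  0.1666]
centre tool mm [-52.2   0.2 -20.6] long axis tool [ 0.045 -0.04   0.998] long axis world [ 0.635 -0.769 -0.073] centre w [ 0.4232 -0.2634  0.1694]
inhand y 0.2 z -21.7 size 95.6 43.1 ang 89.0 z range -69.7 26.3
at [ 0.4355 -0.2764  0.1149] phi 41.8 tilt 2.0 rows 14 yaw/row 0.072
  [-0.    0.11 -0.11]
  [-0.    0.1  -0.11]
  [-0.    0.09 -0.12]
  [-0.    0.09 -0.12]
  [-0.    0.08 -0.13]
  [-0.    0.07 -0.13]
  [-0.    0.07 -0.14]
  [-0.    0.06 -0.14]
  [-0.    0.05 -0.14]
  [-0.    0.04 -0.15]
  [-0.    0.03 -0.15]
  [-0.    0.02 -0.15]
  [-0.    0.02 -0.15]
  [-0.    0.01 -0.15]
```

Emit:
apply_moves:
  series: "-0.01 0.11 -0.11 0.07 1;-0.01 0.1 -0.11 0.07 1;-0.01 0.09 -0.12 0.07 1;-0.01 0.09 -0.12 0.07 1;-0.01 0.08 -0.13 0.07 1"

```text
clock: 32.67
eef_pos: [0.4388, -0.085, 0.1185]
tool_rot: [0.39, 0.613, -0.375, 0.576]
ft_force: [1.2, 1.3, -1.0]
gripper_width: 0.0442
```

Emit:
apply_moves:
  series: "-0.01 0.07 -0.13 0.07 1;-0.01 0.07 -0.14 0.07 1;-0.01 0.06 -0.14 0.07 1;-0.01 0.05 -0.14 0.07 1;-0.01 0.04 -0.15 0.07 1"

```text
clock: 33.08
eef_pos: [0.4445, 0.1134, 0.125]
tool_rot: [0.463, 0.56, -0.466, 0.505]
ft_force: [1.7, 0.1, -1.1]
gripper_width: 0.0437
```

Emit:
apply_moves:
  series: "-0.01 0.03 -0.15 0.07 1;-0.01 0.03 -0.15 0.07 1;-0.01 0.02 -0.15 0.07 1;-0.01 0.01 -0.15 0.07 1;-0.01 0 -0.1 0 1"

```text
clock: 33.5
eef_pos: [0.4525, 0.2976, 0.1291]
tool_rot: [-0.509, -0.506, 0.536, -0.444]
ft_force: [0.5, -0.2, -0.9]
gripper_width: 0.0436
```

Run:
```python
from slab import *
s=settle(4)
w=grab('wrist','B1');outl(w,True);placed(w)
go(.4609,.3706,.06,-3.6); print(phi()[2].round(3))
```

```text
[0.453  0.2945 0.1294] [-0.6 -1.  -1.9] w 0.0439
px [265.2  91.2] c [462.9 399.1] size 75.3 36.1 a 86.3
px [298.7 147.4] c [496.9 310.4] size 292.0 198.9 a 86.2
px [237.3 227.2] c [416.7 247.6] size 10.5 8.5 a -31.7
px [318.2 191.9] c [512.9 284.7] size 48.8 4.6 a -4.1
px [261.9 150.1] c [453.6 335. ] size 10.9 6.6 a -4.8
px [327.6  86.8] c [537.4 397.1] size 118.9 44.1 a -24.1
[335.8 250.1] [525.4 232.5] 63.2 29.5 -68.7
[339.2  68.2] [538.1 412. ] 95.9 42.8 -4.1
at [0.4535 0.2938 0.1301] phi -5.42 tilt 5.40 w 0.0434
 yaw units -0.041 (rows 0.3)
 now-axes units [ 0.288  0.026 -0.3  ]
 after-turn units [ 0.287  0.035 -0.3  ]
[[-0.086  0.992 -0.097]
 [ 0.038 -0.094 -0.995]
 [-0.996 -0.089 -0.03 ]]
```

Emit:
apply_moves:
  series: "0 0.015 -0.15 -0.02 1;0 0.015 -0.14 -0.02 1;-0.16 0 0 0 1;-0.16 0 0 0 1;-0.16 0 0 0 1"

```text
clock: 34.17
eef_pos: [0.473, 0.351, 0.2341]
tool_rot: [-0.491, -0.513, 0.545, -0.446]
ft_force: [0.9, 1.0, -1.4]
gripper_width: 0.044
```

Emit:
apply_moves:
  series: "-0.1 0 0 0 1;0.16 0 0 0 1;0.16 0 0 0 1;0.16 0 0 0 1;0.16 0 0 0 1"

```text
clock: 34.58
eef_pos: [0.4766, 0.3519, 0.1233]
tool_rot: [-0.512, -0.505, 0.531, -0.449]
ft_force: [0.0, -0.4, -2.5]
gripper_width: 0.0438
```

Run:
```python
from slab import *
s=settle(4)
go(.4609,.3706,.06,-3.6); print(phi()[2].round(3))
```

```text
[0.4752 0.3522 0.1232] [-0.1  0.6  0.2] w 0.0437
at [0.4752 0.3522 0.1232] phi -4.97 tilt 5.00 w 0.0437
 yaw units -0.030 (rows 0.2)
 now-axes units [ 0.259 -0.043 -0.06 ]
 after-turn units [ 0.259 -0.041 -0.062]
[[-0.078  0.993 -0.089]
 [ 0.038 -0.086 -0.996]
 [-0.996 -0.081 -0.031]]
```

Emit:
apply_moves:
  series: "0.14 -0.02 -0.03 -0.02 1;0.08 -0.02 -0.03 0 1;0 0 0 0 1;0 0 0 0 1;0 0 0 0 1"

```text
clock: 35.2
eef_pos: [0.4778, 0.3751, 0.0916]
tool_rot: [0.52, 0.506, -0.516, 0.455]
ft_force: [-0.9, 0.3, -1.0]
gripper_width: 0.044
```

Run:
```python
from slab import *
go(.4609,.3706,.06,-3.6); print(phi()[2].round(3))
s=settle(4)
go(.4609,.3706,.06,-3.6); print(phi()[2].round(3))
```

```text
at [0.4778 0.3751 0.0916] phi -4.23 tilt 4.16 w 0.0440
 yaw units -0.014 (rows 0.1)
 now-axes units [ 0.128 -0.06   0.03 ]
 after-turn units [ 0.128 -0.06   0.029]
[[-0.044  0.996 -0.076]
 [ 0.057 -0.074 -0.996]
 [-0.997 -0.049 -0.054]]
[0.477  0.3746 0.0901] [-0.3 -0.9 -1. ] w 0.0436
at [0.477  0.3746 0.0901] phi -4.25 tilt 4.18 w 0.0436
 yaw units -0.014 (rows 0.1)
 now-axes units [ 0.122 -0.057  0.027]
 after-turn units [ 0.122 -0.057  0.027]
[[-0.046  0.996 -0.077]
 [ 0.056 -0.074 -0.996]
 [-0.997 -0.05  -0.053]]
```

Emit:
apply_moves:
  series: "0 0 -0.14 -0.014 1;0 0 0.16 0 1;0 -0.03 0.1 0 1;0 -0.03 0 0 1;0 0 0 0 1"

```text
clock: 35.82
eef_pos: [0.4589, 0.3521, 0.0836]
tool_rot: [-0.512, -0.512, 0.516, -0.458]
ft_force: [-0.2, 0.3, -0.4]
gripper_width: 0.0438
```

Run:
```python
from slab import *
s=settle(4)
go(.4609,.3706,.06,-3.6); print(phi()[2].round(3))
```

```text
[0.4604 0.3526 0.0842] [ 0.4 -0.8 -0.5] w 0.0435
at [0.4604 0.3526 0.0842] phi -3.23 tilt 4.27 w 0.0435
 yaw units 0.008 (rows 0.1)
 now-axes units [ 0.1    0.003 -0.067]
 after-turn units [ 0.1    0.003 -0.067]
[[-0.053  0.997 -0.059]
 [ 0.052 -0.056 -0.997]
 [-0.997 -0.056 -0.049]]
```

Emit:
apply_moves:
  series: "0.04 0 -0.07 0.008 1;0.08 0 0 0 1;0.06 0 0 0 1;0.02 0 0 0 1;0 0 0 0 1"

```text
clock: 36.43
eef_pos: [0.4631, 0.3771, 0.0386]
tool_rot: [0.518, 0.509, -0.513, 0.458]
ft_force: [0.3, 0.9, -1.6]
gripper_width: 0.0435
```

Run:
```python
from slab import *
s=settle(4)
go(.4601,.3716,.0135,-3.6); print(phi()[2].round(3))
w=grab('wrist','C1')
```

```text
[0.4644 0.3774 0.0408] [ 1.1  0.4 -1.4] w 0.0436
at [0.4644 0.3774 0.0408] phi -3.62 tilt 4.16 w 0.0436
 yaw units -0.001 (rows 0.0)
 now-axes units [ 0.108 -0.011  0.031]
 after-turn units [ 0.108 -0.011  0.031]
[[-0.04   0.997 -0.066]
 [ 0.06  -0.063 -0.996]
 [-0.997 -0.044 -0.058]]
```

Emit:
apply_moves:
  series: "0.04 -0.012 0.035 0 1;0.04 0 0 0 1;0.02 0 0 0 1;0 0 0 0 1;0 0 0 0 1"

```text
clock: 37.1
eef_pos: [0.4628, 0.3719, 0.0185]
tool_rot: [0.523, 0.508, -0.509, 0.458]
ft_force: [0.8, 0.8, -0.8]
gripper_width: 0.0438
```

Run:
```python
from slab import *
s=settle(4)
go(.4601,.3716,.0135,-3.6); print(phi()[2].round(3))
```

```text
[0.463  0.3721 0.0189] [-0.1  0.3 -1.2] w 0.0438
at [0.463  0.3721 0.0189] phi -3.66 tilt 4.19 w 0.0438
 yaw units -0.001 (rows 0.0)
 now-axes units [ 0.022 -0.01   0.004]
 after-turn units [ 0.022 -0.01   0.004]
[[-0.033  0.997 -0.066]
 [ 0.065 -0.064 -0.996]
 [-0.997 -0.037 -0.063]]
```

Emit:
apply_moves:
  series: "0 0 0 0 1;0 0 0 0 1;0 0 0 0 1;0.01 0 0 0 1;0.02 -0.008 0.004 0 1"

```text
clock: 37.72
eef_pos: [0.4623, 0.373, 0.0135]
tool_rot: [0.525, 0.508, -0.507, 0.459]
ft_force: [-0.3, -0.4, 0.3]
gripper_width: 0.0436
```

Run:
```python
from slab import *
s=settle(3)
go(.4605,.3716,.0135,-3.6)
```

```text
[0.462  0.3728 0.0134] [1.9 1.  1.9] w 0.0438
at [0.462  0.3728 0.0134] phi -3.64 tilt 4.22 w 0.0438
 yaw units -0.001 (rows 0.0)
 now-axes units [-0.001 -0.006  0.005]
 after-turn units [-0.001 -0.006  0.005]
```

Emit:
apply_moves:
  series: "0.01 -0.006 0.006 0 1;0 0 0 0 0.4;0 0 0 0 0.4;0 0 0 0 0.4;0 0 0 0 0.4"

```text
clock: 38.28
eef_pos: [0.4611, 0.3727, 0.0128]
tool_rot: [0.526, 0.508, -0.505, 0.459]
ft_force: [-0.0, 1.2, 1.1]
gripper_width: 0.0564
```

Run:
```python
from slab import *
s=settle(3)
go(.4605,.3716,.0135,-3.6)
```

```text
[0.4612 0.3728 0.0128] [-0.  -1.2  0.2] w 0.0564
at [0.4612 0.3728 0.0128] phi -3.64 tilt 4.32 w 0.0564
 yaw units -0.001 (rows 0.0)
 now-axes units [-0.003 -0.003  0.005]
 after-turn units [-0.003 -0.003  0.005]
```

Emit:
apply_moves:
  series: "-0.08 0 0 0 0.4;-0.16 0 0 0 0.4;-0.16 0 0 0 0.4;-0.12 0 0.12 0 0.36;0 0 0.14 0 0.28"

```text
clock: 38.85
eef_pos: [0.4571, 0.3005, 0.1366]
tool_rot: [0.52, 0.511, -0.508, 0.459]
ft_force: [1.2, -0.5, 0.2]
gripper_width: 0.0638
```

Run:
```python
from slab import *
s=settle(4)
w=grab('wrist','D1'); outl(w,True); 
for v in (75,90): placed(w,vmin=v)
go(.525,.4143,.007,-3.6)
```

```text
[0.4537 0.2982 0.1294] [ 0.2 -0.2  0.6] w 0.0677
px [305.1 126.9] c [510.  366.2] size 179.4 179.0 a -3.5
px [289.7 198. ] c [484.5 287.3] size 108.2 7.0 a -2.9
px [242.  179.4] c [433.7 310.9] size 14.7 7.9 a 85.9
px [264.5 148. ] c [460.1 343.5] size 49.3 2.3 a -3.1
px [331.6 146.2] c [507.5 342.9] size 146.3 96.3 a -3.6
px [260.5  52.7] c [463.3 449.4] size 14.2 7.0 a -3.9
[292.  272.4] [481.2 211.6] 82.3 58.3 -75.0
[338.8  76.9] [537.7 412.2] 94.6 42.6 -3.6
[291.6 272.3] [480.9 212.3] 80.9 58.0 -75.0
[290.3 176.9] [484.3 317.7] 94.7 45.2 -3.7
[339.8  76.5] [538.1 412.6] 93.7 41.8 -3.7
[264.9 101.1] [464.3 390.8] 97.1 43.0 87.4
at [0.4534 0.2987 0.1288] phi -3.42 tilt 4.48 w 0.0681
 yaw units 0.004 (rows 0.0)
 now-axes units [ 0.499  0.284 -0.451]
 after-turn units [ 0.499  0.283 -0.452]
```

Run:
```python
from h import *
plan(.5965,-.275,.13,68.4,.0405)
```

```text
at [0.4534 0.2987 0.1288] phi -3.4 tilt 4.5 rows 15 yaw/row -0.106
  [-0.01  0.05  0.15]
  [-0.01  0.03  0.15]
  [-0.01  0.02  0.16]
  [-0.01  0.01  0.16]
  [-0.01 -0.    0.16]
  [-0.01 -0.02  0.16]
  [-0.01 -0.03  0.15]
  [-0.01 -0.04  0.15]
  [-0.01 -0.06  0.15]
  [-0.   -0.07  0.14]
  [-0.   -0.08  0.14]
  [-0.   -0.09  0.13]
  [-0.   -0.1   0.12]
  [-0.   -0.11  0.11]
  [ 0.   -0.12  0.1 ]
```

Emit:
apply_moves:
  series: "-0.01 0.05 0.15 -0.106 0.28;-0.01 0.03 0.15 -0.106 0.28;-0.01 0.02 0.16 -0.106 0.28;-0.01 0.01 0.16 -0.106 0.28;-0.01 0 0.16 -0.106 0.28"

```text
clock: 39.52
eef_pos: [0.5012, 0.1141, 0.1204]
tool_rot: [0.398, 0.619, -0.385, 0.557]
ft_force: [0.8, 0.2, 0.5]
gripper_width: 0.0677
```

Emit:
apply_moves:
  series: "-0.01 -0.02 0.16 -0.106 0.28;-0.01 -0.03 0.15 -0.106 0.28;-0.01 -0.04 0.15 -0.106 0.28;-0.01 -0.06 0.15 -0.106 0.28;-0.01 -0.07 0.14 -0.106 0.28"

```text
clock: 39.93
eef_pos: [0.5586, -0.0776, 0.1097]
tool_rot: [0.264, 0.693, -0.238, 0.627]
ft_force: [-0.4, -0.1, -0.1]
gripper_width: 0.0674
```

Emit:
apply_moves:
  series: "-0.01 -0.08 0.14 -0.106 0.28;-0.01 -0.09 0.13 -0.106 0.28;0 -0.1 0.12 -0.106 0.28;0 -0.11 0.11 -0.106 0.28;0.03 -0.12 0.1 -0.106 0.28"

```text
clock: 40.35
eef_pos: [0.6251, -0.2667, 0.0823]
tool_rot: [0.121, 0.73, -0.078, 0.668]
ft_force: [0.8, 0.5, 0.4]
gripper_width: 0.0677
```

Run:
```python
from slab import *
s=settle(4)
w=grab('wrist','E1');bricks(w); go(.6015,-.2912,-.014,68.4);print(phi()[2].round(3))
```

```text
[ 0.6228 -0.265   0.0788] [ 0.4  0.9 -0.7] w 0.0677
[219.2 206.3] [ 616.4 -298. ] 95.9 43.2 -21.6
at [ 0.6232 -0.2643  0.0807] phi 73.33 tilt 6.41 w 0.0678
 yaw units 0.110 (rows 0.7)
 now-axes units [ 0.376 -0.146 -0.014]
 after-turn units [ 0.374 -0.15  -0.003]
[[-0.083  0.286  0.954]
 [ 0.075  0.957 -0.281]
 [-0.994  0.048 -0.101]]
```

Emit:
apply_moves:
  series: "0 -0.13 0 0.11 0.28;0.14 0 0 0 0.28;0.08 0 0 0 0.28;0 0 0 0 0.28;0 0 0 0 0.28"

```text
clock: 41.02
eef_pos: [0.6146, -0.2824, 0.0313]
tool_rot: [0.149, 0.724, -0.109, 0.665]
ft_force: [0.7, -0.2, -0.4]
gripper_width: 0.0678
```

Run:
```python
from slab import *
s=settle(3)
w=grab('wrist','F1');bricks(w); go(.6015,-.291,-.014,68.4);print(phi()[2].round(3))
```

```text
[ 0.6156 -0.2837  0.0326] [0.5 0.2 0.5] w 0.0679
[238.7 225.9] [ 615.8 -298.3] 96.0 43.4 -21.6
at [ 0.6157 -0.2841  0.0327] phi 68.79 tilt 5.58 w 0.0673
 yaw units 0.009 (rows 0.1)
 now-axes units [ 0.188 -0.053 -0.026]
 after-turn units [ 0.188 -0.054 -0.026]
[[-0.069  0.362  0.93 ]
 [ 0.068  0.932 -0.357]
 [-0.995  0.039 -0.089]]
```

Emit:
apply_moves:
  series: "0 -0.055 -0.026 0.009 0.28;0 0 0 0 0.28;0.1 0 0 0 0.28;0.06 0 0 0 0.28;0.02 0 0 0 0.28"

```text
clock: 41.63
eef_pos: [0.6052, -0.2966, -0.0038]
tool_rot: [0.149, 0.717, -0.116, 0.671]
ft_force: [0.3, 0.2, -0.4]
gripper_width: 0.0678
```

Run:
```python
from slab import *
s=settle(3)
w=grab('wrist','F2');bricks(w); go(.6015,-.291,-.014,68.4);print(phi()[2].round(3))
```

```text
[ 0.6057 -0.2966 -0.0028] [ 1.2 -0.2  0.7] w 0.0675
at [ 0.6062 -0.2968 -0.0021] phi 68.36 tilt 4.54 w 0.0674
 yaw units -0.001 (rows 0.0)
 now-axes units [ 0.05   0.013 -0.023]
 after-turn units [ 0.05   0.013 -0.023]
[[-0.054  0.369  0.928]
 [ 0.058  0.929 -0.366]
 [-0.997  0.034 -0.071]]
```

Brick centred. Lower a little more and close.

Emit:
apply_moves:
  series: "0.04 0.008 -0.022 0 0.28;0.03 0 0 0 1;0 0 0 0 1;0 0 0 0 1;0 0 0 0 1"

```text
clock: 42.25
eef_pos: [0.6045, -0.294, -0.0141]
tool_rot: [0.148, 0.714, -0.117, 0.675]
ft_force: [0.6, 1.2, 0.2]
gripper_width: 0.0445
```

Run:
```python
from slab import *
s=settle(4)
go(.6015,-.291,-.014,68.4);print(phi()[2].round(3))
```

```text
[ 0.6046 -0.2942 -0.0141] [ 0.6 -0.5  0.7] w 0.0443
at [ 0.6046 -0.2942 -0.0141] phi 68.36 tilt 4.00 w 0.0443
 yaw units -0.001 (rows 0.0)
 now-axes units [ 0.001  0.007 -0.016]
 after-turn units [ 0.001  0.007 -0.016]
[[-0.045  0.369  0.929]
 [ 0.053  0.929 -0.366]
 [-0.998  0.033 -0.061]]
```

Emit:
apply_moves:
  series: "-0.08 0 0 0 1;-0.16 0 0 0 1;-0.16 0 0 0 1;-0.16 0 0 0 1;-0.08 0 0 0.08 1"

```text
clock: 42.87
eef_pos: [0.6059, -0.2995, 0.1374]
tool_rot: [0.172, 0.718, -0.137, 0.66]
ft_force: [0.4, -0.1, -0.7]
gripper_width: 0.0439
```

Run:
```python
from slab import *
s=settle(1)
plan(.56,.31,.15,-3.6,.0405); print(phi()[2].round(3))
w=grab('wrist','G1')
```

```text
[ 0.6073 -0.3006  0.1409] [1.5 0.5 0.5] w 0.0438
at [ 0.6073 -0.3006  0.1409] phi 64.5 tilt 5.1 rows 16 yaw/row 0.095
  [ 0.01  0.13 -0.08]
  [ 0.01  0.13 -0.09]
  [ 0.01  0.12 -0.09]
  [ 0.01  0.11 -0.1 ]
  [ 0.01  0.1  -0.11]
  [ 0.01  0.1  -0.12]
  [ 0.01  0.09 -0.13]
  [ 0.01  0.08 -0.13]
  [ 0.01  0.07 -0.14]
  [ 0.01  0.06 -0.14]
  [ 0.01  0.05 -0.15]
  [ 0.01  0.04 -0.15]
  [ 0.01  0.02 -0.15]
  [ 0.01  0.01 -0.15]
  [ 0.01  0.   -0.15]
  [ 0.01 -0.01 -0.15]
[[-0.063  0.431  0.9  ]
 [ 0.063  0.902 -0.427]
 [-0.996  0.03  -0.084]]
```

Emit:
apply_moves:
  series: "0 0.13 -0.08 0.095 1;0 0.13 -0.09 0.095 1;0 0.12 -0.09 0.095 1;0 0.11 -0.1 0.095 1;0 0.1 -0.11 0.095 1"

```text
clock: 43.38
eef_pos: [0.5863, -0.1136, 0.1346]
tool_rot: [0.297, 0.682, -0.277, 0.608]
ft_force: [0.5, 0.4, -2.0]
gripper_width: 0.0443
```

Emit:
apply_moves:
  series: "0 0.1 -0.12 0.095 1;0 0.09 -0.13 0.095 1;0 0.08 -0.13 0.095 1;0 0.07 -0.14 0.095 1;0 0.06 -0.14 0.095 1"

```text
clock: 43.8
eef_pos: [0.5697, 0.0891, 0.1323]
tool_rot: [0.404, 0.623, -0.407, 0.532]
ft_force: [1.1, 1.1, -3.3]
gripper_width: 0.0439
```

Emit:
apply_moves:
  series: "0 0.05 -0.15 0.095 1;0 0.04 -0.15 0.095 1;0 0.02 -0.15 0.095 1;0 0.01 -0.15 0.095 1;0 0 -0.15 0.095 1"

```text
clock: 44.22
eef_pos: [0.5537, 0.2876, 0.1297]
tool_rot: [0.491, 0.538, -0.526, 0.44]
ft_force: [0.7, -0.6, -0.6]
gripper_width: 0.0436
```

Run:
```python
from slab import *
s=settle(3)
w=grab('wrist','H1'); print(phi()[2].round(3)); inhand(w,manip.get_state(),top=.0588)
outl(w,True); placed(w,vmin=90)
go(.558,.3493,.08,-3.6)
```

```text
[0.5533 0.2886 0.1293] [-0.3 -0.6 -2. ] w 0.0442
[[-0.132  0.991 -0.037]
 [ 0.064 -0.029 -0.998]
 [-0.989 -0.134 -0.06 ]]
px [240.4 328. ] c [521.7  96.8] size 66.6 4.0 a 5.1
px [272.9 139. ] c [558.5 343.8] size 79.4 36.6 a 86.4
px [234.5 150.8] c [504.1 298.7] size 313.3 183.5 a 86.4
px [296.2  69. ] c [586.1 420.2] size 38.6 3.3 a 87.7
px [219.  101.3] c [525.6 392. ] size 118.1 110.3 a -4.8
[249.2  71.6] [539.4 411.7] 94.3 42.0 -3.7
[175.5  98.2] [465.1 391.9] 93.5 41.9 87.3
at [0.5539 0.2867 0.1298] phi -1.68 tilt 8.42 w 0.0440
 yaw units 0.043 (rows 0.3)
 now-axes units [ 0.211  0.035 -0.238]
 after-turn units [ 0.212  0.027 -0.239]
```

Emit:
apply_moves:
  series: "-0.16 0 0 0 1;-0.16 0 0 0 1;-0.16 0 0 0 1;0.16 0 0 0.04 1;0.16 0 0 0 1"

```text
clock: 44.83
eef_pos: [0.5641, 0.2763, 0.1745]
tool_rot: [-0.498, -0.528, 0.533, -0.434]
ft_force: [0.2, -0.4, -5.6]
gripper_width: 0.0441
```

Emit:
apply_moves:
  series: "0.16 0 0 0 1;0.12 0 0 0 1;0 0 0 0 1;0 0 0 0 1;0 0 0 0 1"

```text
clock: 45.25
eef_pos: [0.5529, 0.2702, 0.0946]
tool_rot: [-0.496, -0.527, 0.539, -0.432]
ft_force: [0.7, 0.1, -2.4]
gripper_width: 0.0439
```

Run:
```python
from slab import *
print(phi()[2].round(3));s=settle(3)
go(.558,.3493,.08,-3.6); print(phi()[2].round(3))
```

```text
[[-0.136  0.988 -0.079]
 [ 0.057 -0.072 -0.996]
 [-0.989 -0.14  -0.047]]
[0.5547 0.2716 0.0972] [-0.1  1.1 -2.1] w 0.0438
at [0.5547 0.2716 0.0972] phi -4.12 tilt 8.26 w 0.0438
 yaw units -0.011 (rows 0.1)
 now-axes units [ 0.085  0.    -0.307]
 after-turn units [ 0.084  0.003 -0.307]
[[-0.131  0.988 -0.078]
 [ 0.059 -0.071 -0.996]
 [-0.99  -0.135 -0.049]]
```

Emit:
apply_moves:
  series: "0.1 0 0 0 1;0.06 0 0 0 1;0 0 0 0 1;0 0 0 0 1;0 0 0 0 1"

```text
clock: 45.82
eef_pos: [0.5573, 0.276, 0.068]
tool_rot: [-0.504, -0.524, 0.53, -0.436]
ft_force: [1.1, -0.0, -1.7]
gripper_width: 0.0437
```

Run:
```python
from slab import *
s=manip.get_state(); print(phi(s)[2].round(3)[:,0], s['joints'].round(3))
```

```text
[-0.112  0.066 -0.992] [0.309 0.35  1.273 0.097 1.605 0.382]
```

Emit:
apply_moves:
  series: "0 0 0 0 1;0 0 0 0 1;0 0 0 0 1;0 0 0 0 1;0 0 0 0 1"

```text
clock: 46.23
eef_pos: [0.5609, 0.2771, 0.0741]
tool_rot: [-0.507, -0.523, 0.527, -0.438]
ft_force: [-0.2, -0.0, -2.3]
gripper_width: 0.0434
```

Run:
```python
from slab import *
s=manip.get_state(); print(phi(s)[2].round(3)[:,0], s['joints'].round(3),s['eef_pos'])
```

```text
[-0.102  0.069 -0.992] [0.309 0.346 1.265 0.097 1.607 0.382] [0.56088744 0.27709062 0.07412705]
```

Emit:
apply_moves:
  series: "0.06 0 0 0 1;0.04 0 0 0 1;0 0 0 0 1;0 0 0 0 1;0 0 0 0 1"

```text
clock: 46.65
eef_pos: [0.5588, 0.279, 0.0495]
tool_rot: [-0.508, -0.523, 0.526, -0.438]
ft_force: [0.5, 0.5, -1.6]
gripper_width: 0.044
```

Emit:
apply_moves:
  series: "0.05 0 0 0 1;0.03 0 0 0 1;0 0 0 0 1;0 0 0 0 1;0 0 0 0 1"

```text
clock: 47.07
eef_pos: [0.5569, 0.2806, 0.0281]
tool_rot: [-0.508, -0.523, 0.526, -0.438]
ft_force: [-0.0, 0.2, -1.5]
gripper_width: 0.0442
```

Emit:
apply_moves:
  series: "0.04 0 0 0 1;0.03 0 0 0 1;0 0 0 0 1;0 0 0 0 1;0 0 0 0 1"

```text
clock: 47.48
eef_pos: [0.555, 0.282, 0.0089]
tool_rot: [-0.508, -0.523, 0.526, -0.438]
ft_force: [-0.2, 0.2, -1.9]
gripper_width: 0.0439
```

Run:
```python
from slab import *
s=manip.get_state(); print(phi(s)[2].round(3), s['joints'].round(3),s['eef_pos'])
```

```text
[[-0.1    0.992 -0.076]
 [ 0.07  -0.07  -0.995]
 [-0.993 -0.105 -0.062]] [0.319 0.38  1.354 0.098 1.482 0.38 ] [0.55502267 0.28196204 0.00890824]
```

Run:
```python
from slab import *
s=manip.get_state(); w=grab('wrist','I1'); R=phi(s)[2]
o,v=ray(w,np.array([[257,187.],[257,178.],[257,328.]]),True); ot=R.T@(o-s['eef_pos']); vt=v@R
for h,i in ((.0588,0),(.0148,1),(.0588,2)):
    print((ot+vt[i]*((-h-ot[0])/vt[i,0]))*1e3)
z=cv2.resize(w['frame'][160:340,190:330],None,fx=4,fy=3.3,interpolation=cv2.INTER_CUBIC);cv2.imwrite('pics/I1z.png',cv2.cvtColor(z,cv2.COLOR_RGB2BGR))
go(.5575,.3503,.1,-3.6)
```

```text
[-58.8          0.64396194 -39.10039298]
[-14.8          0.80650422 -34.09132318]
[-58.8          0.74243059  57.71464456]
at [0.5552 0.2819 0.0091] phi -4.02 tilt 6.98 w 0.0439
 yaw units -0.009 (rows 0.1)
 now-axes units [-0.343 -0.048 -0.295]
 after-turn units [-0.343 -0.046 -0.296]
```

Emit:
apply_moves:
  series: "-0.16 0 0 0 1;-0.16 0 0 0 1;-0.06 0 -0.12 0 1;0 0 -0.15 0 1;0 -0.02 -0.06 0 1"

```text
clock: 47.95
eef_pos: [0.566, 0.3548, 0.1108]
tool_rot: [-0.508, -0.521, 0.53, -0.435]
ft_force: [-0.8, -0.0, -2.6]
gripper_width: 0.0438
```

Run:
```python
from slab import *
s=settle(3); w=grab('wrist','I2'); R=phi()[2];print(R.round(3))
go(.5575,.3528,.03,-3.6)
```

```text
[0.5647 0.3522 0.1095] [ 0.1  0.2 -2.7] w 0.0438
[[-0.108  0.99  -0.085]
 [ 0.063 -0.079 -0.995]
 [-0.992 -0.113 -0.054]]
at [0.5645 0.351  0.1086] phi -4.54 tilt 7.20 w 0.0440
 yaw units -0.021 (rows 0.1)
 now-axes units [0.315 0.007 0.012]
 after-turn units [0.315 0.008 0.012]
```

Position good. Descend.

Emit:
apply_moves:
  series: "0.1 0.007 0.01 -0.02 1;0.1 0 0 0 1;0.05 0 0 0 1;0.02 0 0 0 1;0 0 0 0 1"

```text
clock: 48.57
eef_pos: [0.5591, 0.345, 0.0373]
tool_rot: [-0.503, -0.522, 0.531, -0.439]
ft_force: [0.1, -0.3, -1.7]
gripper_width: 0.0437
```

Run:
```python
from slab import *
s=settle(3); w=grab('wrist','I3'); R=phi()[2];print(R.round(3))
go(.5575,.3528,.012,-3.6)
```

```text
[0.561  0.3464 0.0403] [-0.1  0.8 -1.2] w 0.0439
[[-0.103  0.992 -0.074]
 [ 0.062 -0.068 -0.996]
 [-0.993 -0.108 -0.054]]
at [0.5614 0.3468 0.041 ] phi -3.93 tilt 6.93 w 0.0442
 yaw units -0.007 (rows 0.0)
 now-axes units [ 0.118 -0.005 -0.016]
 after-turn units [ 0.118 -0.004 -0.016]
```

Emit:
apply_moves:
  series: "0.05 -0.004 -0.018 -0.007 1;0.04 0 0 0 1;0.01 0 0 0 1;0 0 0 0 1;0 0 0 0 1"

```text
clock: 49.18
eef_pos: [0.5603, 0.3544, 0.018]
tool_rot: [-0.506, -0.523, 0.525, -0.443]
ft_force: [0.1, -0.0, -2.0]
gripper_width: 0.0437
```

Run:
```python
from slab import *
s=settle(3); R=phi()[2];print(R.round(3))
go(.5575,.3528,.008,-3.6)
```

```text
[0.5606 0.3544 0.0184] [-1.2  0.7 -2.5] w 0.0441
[[-0.096  0.993 -0.068]
 [ 0.065 -0.062 -0.996]
 [-0.993 -0.1   -0.058]]
at [0.5606 0.3544 0.0184] phi -3.56 tilt 6.67 w 0.0441
 yaw units 0.001 (rows 0.0)
 now-axes units [ 0.042 -0.008  0.01 ]
 after-turn units [ 0.042 -0.008  0.01 ]
```

Emit:
apply_moves:
  series: "0 0 0 0 1;0 0 0 0 1;0.015 0 0 0 1;0.015 0 0 0 1;0.015 -0.01 0.009 0 1"

```text
clock: 49.75
eef_pos: [0.5588, 0.3534, 0.0091]
tool_rot: [-0.507, -0.522, 0.523, -0.443]
ft_force: [-0.3, 0.1, -1.5]
gripper_width: 0.0441
```

Run:
```python
from slab import *
s=settle(3); R=phi()[2];print(R.round(3))
go(.5575,.3528,.008,-3.6)
```

```text
[0.5578 0.353  0.0087] [-0.4  0.1 -1.9] w 0.0441
[[-0.094  0.993 -0.068]
 [ 0.065 -0.062 -0.996]
 [-0.993 -0.098 -0.059]]
at [0.5578 0.353  0.0087] phi -3.57 tilt 6.56 w 0.0441
 yaw units 0.001 (rows 0.0)
 now-axes units [ 0.003 -0.001  0.001]
 after-turn units [ 0.003 -0.001  0.001]
```

Emit:
apply_moves:
  series: "0.008 0 0 0 1;0.008 0 0 0 1;0.008 0 0 0 1;0.008 0 0 0 1;0.01 0 0 0 1"

```text
clock: 50.32
eef_pos: [0.558, 0.3533, 0.0079]
tool_rot: [-0.508, -0.522, 0.522, -0.444]
ft_force: [-4.1, -3.3, 8.8]
gripper_width: 0.0439
```

Run:
```python
from slab import *
s=settle(3); R=phi()[2];print(R.round(3))
go(.5575,.3528,.008,-3.6)
```

```text
[0.558  0.3533 0.008 ] [-3.5 -3.4  6.7] w 0.0438
[[-0.089  0.994 -0.067]
 [ 0.066 -0.061 -0.996]
 [-0.994 -0.093 -0.06 ]]
at [0.558  0.3533 0.008 ] phi -3.52 tilt 6.37 w 0.0438
 yaw units 0.002 (rows 0.0)
 now-axes units [-0.    -0.002  0.002]
 after-turn units [-0.    -0.002  0.002]
```

Emit:
apply_moves:
  series: "0 0 0 0 0.4;0 0 0 0 0.4;0 0 0 0 0.4;0 0 0 0 0.4;-0.04 0 0 0 0.4"

```text
clock: 50.88
eef_pos: [0.558, 0.3532, 0.0169]
tool_rot: [-0.508, -0.522, 0.522, -0.444]
ft_force: [-0.9, -0.7, -0.1]
gripper_width: 0.0562
```

Emit:
apply_moves:
  series: "-0.12 0 0 0 0.4;-0.16 0 0 0 0.4;-0.16 0 0 0 0.4;-0.12 0 0.12 0 0.36;0 0 0.14 0 0.28"

```text
clock: 51.3
eef_pos: [0.5652, 0.2836, 0.1563]
tool_rot: [0.504, 0.525, -0.521, 0.445]
ft_force: [1.8, -0.1, 0.8]
gripper_width: 0.0632
```

Run:
```python
from slab import *
s=settle(4)
w=grab('wrist','J1'); outl(w,True); 
for v in (75,90): placed(w,vmin=v)
print(phi()[2].round(3)); grab('scene','J1'); grab('side','J1')
```

```text
[0.5618 0.2814 0.1486] [-0.  -0.1 -0.6] w 0.0674
px [224.9 117.2] c [508.4 366.2] size 182.6 178.8 a -3.6
px [252. 182.] c [543.  286.4] size 33.4 2.4 a -2.2
px [174.7 142.1] c [450.  339.6] size 36.1 3.7 a -4.8
px [228.7 158.3] c [504.1 311.9] size 53.2 52.5 a 86.1
px [221.7 102.5] c [523.1 387.2] size 168.7 150.2 a -20.5
[233.3 258.9] [523.2 204.4] 95.3 78.2 73.4
[193.2 162.7] [484.6 317.4] 94.1 44.9 -3.9
[258.8 136.8] [559.1 339.6] 94.6 43.4 86.4
[169.8  96.2] [465.4 391.9] 94.5 41.2 87.2
[236.9  68.3] [538.9 412.9] 95.0 42.3 -2.9
[233.2 259.2] [523.2 204.5] 95.3 78.1 73.6
[193.5 162.9] [484.3 317.4] 92.9 44.6 -3.6
[258.8 137.4] [558.6 339.5] 94.4 42.4 86.5
[169.6  96.4] [465.4 391.9] 94.4 41.1 87.1
[237.2  67.9] [538.9 413. ] 92.9 42.0 -3.1
[[-0.109  0.992 -0.062]
 [ 0.062 -0.055 -0.997]
 [-0.992 -0.112 -0.055]]
```

Run:
```python
from slab import *
for n in ('scene','side'):
    im=load(n,'J1')
    for c in blobs(brown(im['frame']),60,400):
        M=cv2.moments(c);u=M['m10']/M['m00'],M['m01']/M['m00']; P=plane(im,u,.010)[0]
        if .3<P[0]<.8 and -.5<P[1]<.1: print(n,np.round(u,1),cv2.contourArea(c),P.round(3))
plan(.48,.0,.10,-30,.0405)
```

```text
scene [198.6 212.3] 237.0 [ 0.57  -0.212  0.01 ]
scene [249.6 178. ] 210.0 [ 0.433 -0.055  0.01 ]
side [283.8 233.5] 159.0 [ 0.568 -0.224  0.01 ]
side [228.  224.3] 143.0 [ 0.43  -0.066  0.01 ]
at [0.5609 0.2826 0.1467] phi -3.1 tilt 7.2 rows 8 yaw/row 0.075
  [ 0.02 -0.03  0.14]
  [ 0.02 -0.02  0.15]
  [ 0.02 -0.01  0.15]
  [ 0.02 -0.    0.15]
  [0.01 0.   0.15]
  [0.01 0.01 0.15]
  [0.01 0.02 0.15]
  [0.01 0.03 0.15]
```

Emit:
apply_moves:
  series: "0.01 -0.02 0.14 0.075 0;0.01 -0.02 0.15 0.075 0;0.01 -0.01 0.15 0.075 0;0.01 0 0.15 0.075 0;0.01 0 0.15 0.075 0"

```text
clock: 52.07
eef_pos: [0.512, 0.1099, 0.1214]
tool_rot: [-0.555, -0.448, 0.599, -0.364]
ft_force: [0.9, 0.1, 0.6]
gripper_width: 0.0936
```

Emit:
apply_moves:
  series: "0.01 0.01 0.15 0.075 0;0.05 0.02 0.14 0.075 0;0.14 0.03 0 0.075 0;0.14 0 0 0 0;0.1 0 0 0 0"

```text
clock: 52.48
eef_pos: [0.4878, 0.0365, 0.009]
tool_rot: [-0.59, -0.387, 0.636, -0.312]
ft_force: [-0.5, 0.2, -0.7]
gripper_width: 0.0938
```

Run:
```python
from slab import *
s=settle(3); print(phi()[2].round(3),s['joints'].round(3)); go(.5,.02,-.02,-30)
```

```text
[0.4867 0.0374 0.0093] [ 0.5  0.5 -0.1] w 0.0941
[[-0.113  0.854 -0.508]
 [ 0.06  -0.504 -0.862]
 [-0.992 -0.128  0.006]] [-0.079  0.138  1.655  0.051  1.467  0.445]
at [0.4867 0.0374 0.0093] phi -30.56 tilt 7.33 w 0.0941
 yaw units -0.012 (rows 0.1)
 now-axes units [0.106 0.096 0.032]
 after-turn units [0.106 0.095 0.033]
```

Emit:
apply_moves:
  series: "0.05 0 0 0 0;0.04 0 0 0 0;0.02 0 0 0 0;0.02 0 0 0 0;0.02 0 0 0 0"

```text
clock: 53.05
eef_pos: [0.4898, 0.0417, -0.0238]
tool_rot: [-0.592, -0.387, 0.632, -0.316]
ft_force: [0.3, 0.7, 0.4]
gripper_width: 0.0937
```

Run:
```python
from slab import *
s=settle(1); print(phi()[2].round(3)[2],s['eef_pos'],s['ft_force'],s['moment'])
```

```text
[ 0.4889  0.0418 -0.0249] [-0.5  0.6 -1. ] w 0.0941
[-0.993 -0.117  0.   ] [ 0.48886364  0.04176358 -0.02487664] [-0.4699018   0.56132948 -0.97129971] [-0.00741027  0.05411199  0.04629109]
```

Emit:
apply_moves:
  series: "0.015 0 0 0 0;0.015 0 0 0 0;0.015 0 0 0 0;0.015 0 0 0 0;0.015 0 0 0 0"

```text
clock: 53.52
eef_pos: [0.4896, 0.0418, -0.0267]
tool_rot: [-0.592, -0.386, 0.632, -0.318]
ft_force: [-8.4, 0.2, 16.0]
gripper_width: 0.0939
```

Run:
```python
from slab import *
s=settle(1); print(phi()[2].round(3)[2],s['eef_pos'],s['ft_force'],s['moment'])
```

```text
[ 0.4895  0.0418 -0.0267] [-7.3  0.3 16.8] w 0.094
[-0.994 -0.111  0.001] [ 0.48954549  0.04178074 -0.02665775] [-7.34182037  0.29734863 16.79620309] [-0.24830062  1.09045926 -0.09523926]
```

Emit:
apply_moves:
  series: "0.02 0 0 0 0;0.02 0 0 0 0;0.02 0 0 0 0;0.02 0 0 0 0;0.02 0 0 0 0"

```text
clock: 53.98
eef_pos: [0.4898, 0.0416, -0.0271]
tool_rot: [-0.594, -0.383, 0.631, -0.32]
ft_force: [-10.1, 0.2, 22.4]
gripper_width: 0.0943
```

Run:
```python
from slab import *
s=settle(1); print(phi()[2].round(3)[2],s['eef_pos'],s['ft_force'],s['moment'])
```

```text
[ 0.4898  0.0416 -0.0271] [-10.5   0.1  22.1] w 0.0938
[-0.995 -0.104  0.001] [ 0.48979609  0.04163496 -0.02713096] [-10.54906758   0.1041031   22.10040412] [-0.32872968  1.53602133 -0.10357682]
```

Emit:
apply_moves:
  series: "-0.06 0 0 0 0;-0.06 0 0 0 0;-0.06 0 0 0 0;-0.06 0 0 0 0;-0.06 0 0 0 0"

```text
clock: 54.45
eef_pos: [0.4953, 0.0377, 0.0512]
tool_rot: [-0.593, -0.383, 0.631, -0.32]
ft_force: [1.1, -0.6, -0.2]
gripper_width: 0.094
```

Run:
```python
from slab import *
s=manip.get_state(); print(phi()[2].round(3)[:,0],s['eef_pos'].round(4))
```

```text
[-0.091  0.051 -0.995] [0.4953 0.0377 0.0512]
```

Emit:
apply_moves:
  series: "0.16 0 0 0 0;0.1 0 0 0 0;0 0 0 0 0;0 0 0 0 0;0 0 0 0 0"

```text
clock: 54.87
eef_pos: [0.4982, 0.0402, -0.0055]
tool_rot: [-0.6, -0.38, 0.626, -0.324]
ft_force: [-0.1, -0.1, -0.2]
gripper_width: 0.0937
```

Run:
```python
from slab import *
s=manip.get_state(); print(phi()[2].round(3)[:,0],s['eef_pos'].round(4))
```

```text
[-0.071  0.05  -0.996] [ 0.4982  0.0402 -0.0055]
```

Emit:
apply_moves:
  series: "0 0 0 0 0;0 0 0 0 0;0 0 0 0 0;0 0 0 0 0;0 0 0 0 0"

```text
clock: 55.28
eef_pos: [0.5018, 0.0398, -0.0008]
tool_rot: [-0.602, -0.378, 0.623, -0.326]
ft_force: [-0.8, -0.7, 0.3]
gripper_width: 0.094
```

Run:
```python
from slab import *
s=manip.get_state(); print(phi()[2].round(3)[:,0],s['eef_pos'].round(4),s['joints'].round(3))
```

```text
[-0.063  0.049 -0.997] [ 0.5018  0.0398 -0.0008] [-0.068  0.138  1.673  0.045  1.398  0.451]
```

Emit:
apply_moves:
  series: "-0.07 -0.02 -0.035 0 0;-0.07 -0.02 -0.035 0 0;-0.07 -0.02 -0.035 0 0;-0.07 -0.02 -0.035 0 0;-0.07 -0.02 -0.035 0 0"

```text
clock: 55.7
eef_pos: [0.5042, 0.0857, 0.0878]
tool_rot: [-0.599, -0.379, 0.627, -0.323]
ft_force: [0.9, -0.5, -0.2]
gripper_width: 0.0938
```

Emit:
apply_moves:
  series: "-0.06 0 0 0 0;-0.05 0 0 0 0;0.1 0.06 0.11 0 0;0.12 0.06 0.11 0 0;0.1 0.05 0.1 0 0"

```text
clock: 56.12
eef_pos: [0.5099, 0.0027, 0.0466]
tool_rot: [-0.608, -0.378, 0.614, -0.333]
ft_force: [0.7, -0.2, -0.6]
gripper_width: 0.0942
```

Emit:
apply_moves:
  series: "0 0 0 0 0;0 0 0 0 0;0 0 0 0 0;0 0 0 0 0;0 0 0 0 0"

```text
clock: 56.53
eef_pos: [0.5069, 0.0005, 0.0435]
tool_rot: [-0.606, -0.378, 0.617, -0.33]
ft_force: [0.5, -0.5, -0.4]
gripper_width: 0.0937
```

Run:
```python
from slab import *
s=manip.get_state(); print(phi()[2].round(3),s['eef_pos'].round(4),s['joints'].round(3))
```

```text
[[-0.047  0.865 -0.5  ]
 [ 0.051 -0.498 -0.866]
 [-0.998 -0.066 -0.02 ]] [5.069e-01 5.000e-04 4.350e-02] [-0.144  0.096  1.624  0.044  1.476  0.373]
```

```bash
cat >> h.py <<'E'
def discs(w,z=.016,thr=0,pr=True):
    m=brown(w['frame']); 
    if thr: m=topmask(w['frame'],thr)
    out=[]
    for c in blobs(m,400,9000):
        P=plane(w,c[:,0].astype(float),z,True)
        (cx,cy),(a,b),an=cv2.minAreaRect((P[:,:2]*1000).astype(np.float32))
        if 45<a<75 and 45<b<75:
            (ex,ey),(ea,eb),_=cv2.fitEllipse((P[:,:2]*1000).astype(np.float32))
            out.append((ex,ey)); M=cv2.moments(c)
            if pr: print('disc px',np.round((M['m10']/M['m00'],M['m01']/M['m00']),1),'rect',np.round((cx,cy,a,b),1),'ell',np.round((ex,ey,ea,eb),1))
    return out
E
python3 - <<'E'
from slab import *
s=settle(2); w=grab('wrist','K1'); discs(w); discs(w,thr=85);
E
```

```text
[5.071e-01 5.000e-04 4.370e-02] [0.6 0.3 0.5] w 0.0936
```

Run:
```python
from h import *
plan(.455,-.075,.05,43,.0405)
```

```text
at [5.069e-01 4.000e-04 4.350e-02] phi -29.9 tilt 4.0 rows 11 yaw/row -0.147
  [-0.   -0.    0.03]
  [-0.   -0.01  0.03]
  [-0.   -0.01  0.03]
  [-0.   -0.01  0.03]
  [-0.   -0.02  0.03]
  [-0.   -0.02  0.03]
  [-0.   -0.02  0.02]
  [-0.   -0.03  0.02]
  [-0.   -0.03  0.02]
  [-0.   -0.03  0.01]
  [-0.   -0.03  0.01]
```

Emit:
apply_moves:
  series: "0 0 0.03 -0.15 0.05;0 -0.01 0.03 -0.15 0.05;0 -0.01 0.03 -0.15 0.05;0 -0.01 0.03 -0.15 0.05;0 -0.02 0.03 -0.15 0.05"

```text
clock: 57.1
eef_pos: [0.4869, -0.0305, 0.0456]
tool_rot: [0.478, 0.547, -0.471, 0.501]
ft_force: [0.2, 0.3, 0.2]
gripper_width: 0.0892
```

Emit:
apply_moves:
  series: "0 -0.02 0.03 -0.15 0.05;0 -0.02 0.02 -0.15 0.05;0 -0.03 0.02 -0.15 0.05;0 -0.03 0.02 -0.15 0.05;0 -0.03 0.01 -0.15 0.05"

```text
clock: 57.52
eef_pos: [0.4653, -0.0656, 0.0475]
tool_rot: [0.301, 0.663, -0.28, 0.625]
ft_force: [0.5, -0.4, 0.4]
gripper_width: 0.0892
```

Run:
```python
from slab import *
s=settle(3); w=grab('wrist','L1'); discs(w); discs(w,thr=85); print(phi()[2].round(3)); go(.432,-.058,-.023,42)
```

```text
[ 0.4654 -0.0654  0.0474] [-0.2  0.1 -0.6] w 0.0894
disc px [231.8 176. ] rect [432.6 -58.6  58.5  58. ] ell [432.3 -58.8  57.8  58.6]
disc px [231.7 176. ] rect [432.6 -58.6  58.5  58. ] ell [432.3 -58.8  57.7  58.6]
[[-0.037  0.756  0.653]
 [ 0.05   0.654 -0.755]
 [-0.998  0.005 -0.062]]
at [ 0.4655 -0.0651  0.0473] phi 40.86 tilt 3.54 w 0.0896
 yaw units -0.025 (rows 0.2)
 now-axes units [ 0.287 -0.084 -0.092]
 after-turn units [ 0.287 -0.082 -0.093]
```

Emit:
apply_moves:
  series: "0 -0.08 -0.09 -0.02 0.05;0 0 0 0 0.05;0.1 0 0 0 0.05;0.08 0 0 0 0.05;0.04 0 0 0 0.1"

```text
clock: 58.13
eef_pos: [0.4375, -0.0566, -0.0052]
tool_rot: [0.303, 0.66, -0.28, 0.628]
ft_force: [-0.4, -0.1, 0.7]
gripper_width: 0.0859
```

Run:
```python
from slab import *
s=settle(3); w=grab('wrist','L2'); discs(w); print(phi()[2].round(3)); go(.4312,-.057,-.027,42)
```

```text
[ 0.4374 -0.0568 -0.0043] [ 1.1  0.3 -0.7] w 0.085
disc px [248.7 220.7] rect [431.5 -58.8  58.4  60.3] ell [431.7 -58.4  57.9  60.5]
[[-0.028  0.751  0.66 ]
 [ 0.048  0.66  -0.75 ]
 [-0.998  0.011 -0.054]]
at [ 0.4383 -0.0572 -0.0034] phi 41.30 tilt 3.18 w 0.0844
 yaw units -0.015 (rows 0.1)
 now-axes units [ 0.095 -0.022 -0.014]
 after-turn units [ 0.095 -0.021 -0.014]
```

Emit:
apply_moves:
  series: "0.03 -0.02 -0.014 0 0.1;0.04 0 0 0 0.2;0.02 0 0 0 0.2;0 0 0 0 0.2;0 0 0 0 0.2"

```text
clock: 58.75
eef_pos: [0.4348, -0.0579, -0.0242]
tool_rot: [0.304, 0.657, -0.28, 0.631]
ft_force: [0.2, -0.6, 0.2]
gripper_width: 0.075
```

Run:
```python
from slab import *
s=settle(2); print(phi()[2].round(3)); go(.4312,-.057,-.027,42)
```

```text
[ 0.4349 -0.0579 -0.024 ] [ 0.4 -0.4 -0.3] w 0.0755
[[-0.02   0.752  0.659]
 [ 0.046  0.659 -0.751]
 [-0.999  0.015 -0.048]]
at [ 0.4349 -0.0579 -0.024 ] phi 41.23 tilt 2.87 w 0.0755
 yaw units -0.017 (rows 0.1)
 now-axes units [ 0.012 -0.009 -0.012]
 after-turn units [ 0.012 -0.009 -0.012]
```

Emit:
apply_moves:
  series: "0.018 -0.008 -0.014 0 0.2;0 0 0 0 1;0 0 0 0 1;0 0 0 0 1;0 0 0 0 1"
  squeeze: 20

```text
clock: 59.27
eef_pos: [0.4311, -0.0564, -0.0282]
tool_rot: [0.304, 0.657, -0.28, 0.631]
ft_force: [0.2, 0.2, -0.1]
gripper_width: 0.0596
```

Run:
```python
from slab import *
s=settle(2); print(phi()[2].round(3)); go(.4312,-.057,-.027,42); grab('wrist','L3')
```

```text
[ 0.4311 -0.0564 -0.0282] [ 0.1  0.5 -0.5] w 0.0592
[[-0.019  0.752  0.659]
 [ 0.046  0.659 -0.751]
 [-0.999  0.016 -0.047]]
at [ 0.4311 -0.0564 -0.0282] phi 41.23 tilt 2.83 w 0.0592
 yaw units -0.017 (rows 0.1)
 now-axes units [-0.005 -0.001  0.002]
 after-turn units [-0.005 -0.001  0.002]
```

```bash
cat >> slab.py <<'E'
def saucer(im,fish=True,z=.018,pr=True):
    hsv=cv2.cvtColor(np.ascontiguousarray(im['frame']),cv2.COLOR_RGB2HSV)
    m=cv2.inRange(hsv,(3,140,90),(11,255,255))
    m=cv2.morphologyEx(m,cv2.MORPH_CLOSE,np.ones((7,7),np.uint8))
    for c in blobs(m,800,20000):
        c=cv2.convexHull(c)
        P=plane(im,c[:,0].astype(float),z,fish)[:,:2]*1000
        e=cv2.fitEllipse(P.astype(np.float32))
        if pr: print('saucer',np.round(e[0],1),np.round(e[1],1))
E
python3 - <<'E'
from slab import *
for t in ('i2','j2','v','p','w1','L1','J1'):
    print(t); saucer(load('wrist',t))
print('scene');saucer(load('scene','J1'),False);print('side');saucer(load('side','J1'),False)
E
```

```text
i2
saucer [492.  215.7] [40.1 84.2]
j2
saucer [503.7 186.1] [107.2 108.7]
v
saucer [504.2 186. ] [107.1 108.2]
p
saucer [501.2 183.4] [ 98.4 109.2]
w1
saucer [504.  186.8] [107.2 109.5]
L1
saucer [503.5 185.7] [108.2 111.6]
J1
saucer [504.8 184.3] [106.1 108.7]
scene
side
```

Run:
```python
from h import *
plan(.503,.188,.075,41,.036)
```

```text
at [ 0.4312 -0.0564 -0.0282] phi 41.2 tilt 2.8 rows 8 yaw/row 0.001
  [-0.05  0.11 -0.07]
  [-0.05  0.11 -0.07]
  [-0.05  0.11 -0.07]
  [-0.05  0.11 -0.07]
  [-0.05  0.11 -0.07]
  [-0.05  0.11 -0.07]
  [-0.05  0.11 -0.07]
  [-0.05  0.11 -0.07]
```

Emit:
apply_moves:
  series: "-0.05 0 0 0 1;-0.08 0 0 0 1;-0.08 0 0 0 1;-0.08 0 0 0 1;-0.06 0.11 -0.07 0 1"

```text
clock: 59.83
eef_pos: [0.437, -0.0313, 0.0584]
tool_rot: [0.304, 0.66, -0.283, 0.626]
ft_force: [1.0, 0.1, -0.9]
gripper_width: 0.0596
```

Emit:
apply_moves:
  series: "-0.03 0.11 -0.07 0 1;-0.02 0.11 -0.07 0 1;0 0.11 -0.07 0 1;0 0.11 -0.07 0 1;0 0.11 -0.07 0 1"

```text
clock: 60.25
eef_pos: [0.4904, 0.1277, 0.0843]
tool_rot: [0.308, 0.654, -0.285, 0.629]
ft_force: [1.2, -0.2, -0.1]
gripper_width: 0.0599
```

Run:
```python
from slab import *
s=settle(2); print(phi()[2].round(3)); go(.5028,.1884,-.008,41.2); w=grab('wrist','M1')
```

```text
[0.4907 0.1303 0.0841] [ 0.7 -0.2  0.3] w 0.0594
[[-0.018  0.758  0.652]
 [ 0.047  0.652 -0.757]
 [-0.999  0.017 -0.048]]
at [0.4907 0.1303 0.0841] phi 40.71 tilt 2.91 w 0.0594
 yaw units -0.011 (rows 0.1)
 now-axes units [ 0.378  0.182 -0.127]
 after-turn units [ 0.378  0.183 -0.125]
```

```bash
cat >> slab.py <<'E'
def ring(im,roi,z=.018,fish=True):
    x0,y0,x1,y1=roi
    g=im['frame'].astype(int); m=((g[...,0]<95)*255).astype(np.uint8)
    k=np.zeros_like(m); k[y0:y1,x0:x1]=m[y0:y1,x0:x1]
    ys,xs=np.nonzero(k); P=plane(im,np.c_[xs,ys].astype(float),z,fish)[:,:2]*1000
    e=cv2.fitEllipse(P.astype(np.float32)); print('ring',len(P),np.round(e[0],1),np.round(e[1],1))
E
python3 - <<'E'
from slab import *
w=load('wrist','M1'); ring(w,(262,125,340,200)); saucer(w)
w=load('wrist','J1'); ring(w,(200,232,254,286))
w=load('wrist','v'); ring(w,(122,130,180,195))
E
```

```text
ring 735 [502.9 181.4] [58.9 71.4]
saucer [504.1 184.3] [106.7 107.8]
ring 462 [500.9 187. ] [58.8 72.5]
ring 367 [503.3 183.4] [61.1 61.4]
```

Emit:
apply_moves:
  series: "0 0.09 -0.062 -0.01 1;0 0.09 -0.062 0 1;0 0 0 0 1;0.1 0 0 0 1;0.08 0 0 0 1"

```text
clock: 60.82
eef_pos: [0.5064, 0.1797, 0.0437]
tool_rot: [0.306, 0.653, -0.282, 0.633]
ft_force: [-1.1, 0.4, -2.2]
gripper_width: 0.0597
```

Run:
```python
from slab import *
s=settle(3); print(phi()[2].round(3)); go(.5028,.188,-.008,41.2)
```

```text
[0.505  0.1792 0.043 ] [-0.1 -0.1  0.3] w 0.0597
[[-0.016  0.757  0.654]
 [ 0.042  0.654 -0.756]
 [-0.999  0.016 -0.042]]
at [0.505  0.1792 0.043 ] phi 40.83 tilt 2.56 w 0.0597
 yaw units -0.008 (rows 0.1)
 now-axes units [ 0.205  0.013 -0.024]
 after-turn units [ 0.205  0.014 -0.024]
```

Emit:
apply_moves:
  series: "0.06 0.014 -0.03 -0.008 1;0.06 0 0 0 1;0.04 0 0 0 1;0.02 0 0 0 1;0 0 0 0 1"

```text
clock: 61.38
eef_pos: [0.5066, 0.1853, 0.0038]
tool_rot: [0.307, 0.651, -0.281, 0.635]
ft_force: [0.1, 0.9, -0.5]
gripper_width: 0.0597
```

Run:
```python
from slab import *
s=settle(3); print(phi()[2].round(3)); go(.5028,.188,-.010,41.2); grab('wrist','M2')
```

```text
[0.5077 0.1859 0.0051] [-0.5 -0.3 -0.6] w 0.0598
[[-0.003  0.756  0.655]
 [ 0.043  0.654 -0.755]
 [-0.999  0.026 -0.035]]
at [0.5077 0.1859 0.0051] phi 40.90 tilt 2.48 w 0.0598
 yaw units -0.007 (rows 0.0)
 now-axes units [ 0.061 -0.011 -0.017]
 after-turn units [ 0.061 -0.011 -0.017]
```

Emit:
apply_moves:
  series: "0.02 -0.012 -0.018 0 1;0.02 0 0 0 1;0.01 0 0 0 1;0.01 0 0 0 1;0.01 0 0 0 1"

```text
clock: 62.0
eef_pos: [0.504, 0.1887, -0.0101]
tool_rot: [0.308, 0.649, -0.279, 0.637]
ft_force: [-3.5, -2.2, 17.8]
gripper_width: 0.0597
```

Run:
```python
from slab import *
s=settle(3); print(phi()[2].round(3)); go(.5032,.188,-.010,41.2); grab('wrist','M3')
```

```text
[ 0.5039  0.1888 -0.01  ] [-2.1 -2.   5. ] w 0.0598
[[ 0.002  0.755  0.655]
 [ 0.044  0.655 -0.755]
 [-0.999  0.031 -0.032]]
at [ 0.5039  0.1888 -0.01  ] phi 40.92 tilt 2.54 w 0.0598
 yaw units -0.006 (rows 0.0)
 now-axes units [-0.    -0.004  0.   ]
 after-turn units [-0.    -0.004  0.   ]
```

Emit:
apply_moves:
  series: "0 0 0 0 0.22;0 0 0 0 0.22;0 0 0 0 0.22;-0.03 0 0 0 0.22;-0.07 0 0 0 0.2"

```text
clock: 62.62
eef_pos: [0.5008, 0.1872, 0.0106]
tool_rot: [0.306, 0.651, -0.28, 0.635]
ft_force: [-0.4, -0.4, -0.5]
gripper_width: 0.0748
```

Emit:
apply_moves:
  series: "-0.08 0 0 0 0.2;-0.08 0 0 0 0.2;-0.08 0 0 0 0.2;-0.06 0 0.08 0 0.1;0 0 0.1 0 0.1"

```text
clock: 63.03
eef_pos: [0.53, 0.1526, 0.091]
tool_rot: [0.306, 0.652, -0.277, 0.636]
ft_force: [1.1, -0.3, 0.7]
gripper_width: 0.0832
```

Run:
```python
from slab import *
s=settle(3); print(phi()[2].round(3)); w=grab('wrist','N1'); discs(w,z=.034); saucer(w)
```

```text
[0.5287 0.1509 0.0869] [ 0.6  0.3 -0.7] w 0.0848
[[-0.01   0.755  0.656]
 [ 0.044  0.656 -0.754]
 [-0.999  0.022 -0.04 ]]
saucer [504.3 184.7] [107.7 107.9]
```

```bash
cat >> slab.py <<'E'
def ondisc(w,z=.034,pr=True):
    hsv=cv2.cvtColor(cv2.GaussianBlur(np.ascontiguousarray(w['frame']),(3,3),0),cv2.COLOR_RGB2HSV)
    m=cv2.inRange(hsv,(12,70,40),(22,220,255))
    for c in blobs(m,600,9000):
        c=cv2.convexHull(c);P=plane(w,c[:,0].astype(float),z,True)[:,:2]*1000
        if len(P)<6: continue
        e=cv2.fitEllipse(P.astype(np.float32))
        if 45<min(e[1]) and max(e[1])<75: print('disc on',np.round(e[0],1),np.round(e[1],1))
E
python3 - <<'E'
from slab import *
ondisc(load('wrist','N1'))
s=manip.get_state(); plan(.575,-.205,.06,41,.0405)
E
```

```text
disc on [505. 187.] [59.5 59.8]
at [0.5277 0.1515 0.0862] phi 41.0 tilt 2.6 rows 9 yaw/row 0.000
  [ 0.   -0.09  0.13]
  [ 0.   -0.09  0.13]
  [ 0.   -0.09  0.13]
  [ 0.   -0.09  0.13]
  [ 0.   -0.09  0.13]
  [ 0.   -0.09  0.13]
  [ 0.   -0.09  0.13]
  [ 0.   -0.09  0.13]
  [ 0.   -0.09  0.13]
```

Emit:
apply_moves:
  series: "0 -0.09 0.13 0 0.1;0 -0.09 0.13 0 0.1;0 -0.09 0.13 0 0.1;0 -0.09 0.13 0 0.1;0 -0.09 0.13 0 0.1"

```text
clock: 63.65
eef_pos: [0.5465, -0.0372, 0.0736]
tool_rot: [0.3, 0.66, -0.272, 0.633]
ft_force: [1.0, -0.0, 0.5]
gripper_width: 0.0847
```

Emit:
apply_moves:
  series: "0 -0.09 0.13 0 0.1;0 -0.09 0.13 0 0.1;0 -0.09 0.13 0 0.1;0 -0.09 0.13 0 0.1;0.02 -0.07 0.1 0 0.1"

```text
clock: 64.07
eef_pos: [0.5682, -0.2271, 0.0549]
tool_rot: [0.3, 0.663, -0.27, 0.631]
ft_force: [1.4, -0.3, -0.3]
gripper_width: 0.0847
```

Run:
```python
from slab import *
s=settle(3); print(phi()[2].round(3)); w=grab('wrist','O1'); discs(w); go(.57,-.215,-.026,41)
```

```text
[ 0.5669 -0.2257  0.0529] [-0.   0.   0.9] w 0.0842
[[-0.027  0.739  0.673]
 [ 0.059  0.673 -0.737]
 [-0.998  0.02  -0.062]]
disc px [264.8 199.1] rect [ 569.9 -216.6   58.3   59.6] ell [ 569.9 -216.3   57.8   59.5]
at [ 0.5673 -0.2243  0.0536] phi 42.43 tilt 3.71 w 0.0844
 yaw units 0.032 (rows 0.2)
 now-axes units [ 0.32   0.026 -0.001]
 after-turn units [ 0.32   0.026 -0.001]
```

Run:
```python
from slab import *
w=load('wrist','O1'); print(plane(w,[[340,160],[327,155],[370,158],[495,15]],.06,True).round(3)); print(plane(w,[[370,158],[333,156]],.034,True).round(3))
go(.5705,-.2185,-.026,42.4)
```

```text
[[ 0.582 -0.151  0.06 ]
 [ 0.572 -0.155  0.06 ]
 [ 0.598 -0.134  0.06 ]
 [ 0.605  0.072  0.06 ]]
[[ 0.608 -0.128  0.034]
 [ 0.583 -0.149  0.034]]
at [ 0.5673 -0.2243  0.0536] phi 42.43 tilt 3.71 w 0.0844
 yaw units 0.001 (rows 0.0)
 now-axes units [0.319 0.018 0.011]
 after-turn units [0.319 0.018 0.011]
```

Emit:
apply_moves:
  series: "0 0.028 -0.005 0 0.1;0.1 0 0 0 0.1;0.08 0 0 0 0.1;0.05 0 0 0 0.15;0 0 0 0 0.15"

```text
clock: 64.68
eef_pos: [0.5734, -0.2042, -0.002]
tool_rot: [0.298, 0.664, -0.265, 0.633]
ft_force: [-0.5, 0.1, -0.1]
gripper_width: 0.0801
```

Run:
```python
from slab import *
s=settle(3); print(phi()[2].round(3)); w=grab('wrist','O2'); discs(w); go(.569,-.2144,-.027,42.4)
```

```text
[ 0.5758 -0.2067  0.0017] [-0.1  0.4 -0. ] w 0.0799
[[-0.016  0.731  0.682]
 [ 0.057  0.681 -0.73 ]
 [-0.998  0.027 -0.053]]
disc px [241.3 225.4] rect [ 569.1 -216.4   58.    61.1] ell [ 569.5 -216.3   57.9   60.8]
at [ 0.5761 -0.2073  0.0023] phi 42.94 tilt 3.34 w 0.0803
 yaw units 0.012 (rows 0.1)
 now-axes units [ 0.116 -0.043  0.007]
 after-turn units [ 0.116 -0.043  0.008]
```

Emit:
apply_moves:
  series: "0.01 -0.043 0.004 0.01 0.15;0.05 0 0 0 0.15;0.04 0 0 0 0.2;0.02 0 0 0 0.2;0 0 0 0 0.2"

```text
clock: 65.3
eef_pos: [0.5704, -0.2167, -0.0263]
tool_rot: [0.301, 0.657, -0.269, 0.637]
ft_force: [-0.2, 0.6, -0.0]
gripper_width: 0.0753
```

Run:
```python
from slab import *
s=settle(3); print(phi()[2].round(3)); go(.569,-.2144,-.028,42.4)
```

```text
[ 0.5714 -0.217  -0.0248] [ 0.  -0.   0.1] w 0.0753
[[-0.005  0.738  0.675]
 [ 0.051  0.674 -0.737]
 [-0.999  0.031 -0.041]]
at [ 0.5714 -0.217  -0.0248] phi 42.40 tilt 2.95 w 0.0753
 yaw units -0.000 (rows 0.0)
 now-axes units [ 0.014 -0.    -0.014]
 after-turn units [ 0.014 -0.    -0.014]
```

Emit:
apply_moves:
  series: "0.016 0 -0.014 0 0.2;0 0 0 0 1;0 0 0 0 1;0 0 0 0 1;0 0 0 0 1"
  squeeze: 20

```text
clock: 65.87
eef_pos: [0.5698, -0.2141, -0.0279]
tool_rot: [0.301, 0.655, -0.269, 0.639]
ft_force: [-0.2, 0.7, 0.2]
gripper_width: 0.0595
```

Run:
```python
from slab import *
s=settle(2); print(phi()[2].round(3)); go(.569,-.2144,-.027,42.4); w=grab('wrist','O3')
```

```text
[ 0.5697 -0.2141 -0.0279] [ 0.2  0.8 -0.8] w 0.0593
[[-0.004  0.738  0.675]
 [ 0.05   0.674 -0.737]
 [-0.999  0.031 -0.04 ]]
at [ 0.5697 -0.2141 -0.0279] phi 42.42 tilt 2.90 w 0.0593
 yaw units 0.000 (rows 0.0)
 now-axes units [-0.004 -0.003 -0.001]
 after-turn units [-0.004 -0.003 -0.001]
```

Emit:
apply_moves:
  series: "-0.05 0 0 0 1;-0.1 0 0 0 1;-0.1 0 0 0 1;-0.1 0 0 0 1;-0.08 0 0 0 1"

```text
clock: 66.43
eef_pos: [0.5656, -0.2174, 0.0788]
tool_rot: [0.301, 0.66, -0.269, 0.633]
ft_force: [0.2, 0.2, -1.0]
gripper_width: 0.0595
```

Run:
```python
from slab import *
plan(.4907,.135,.11,41.5,.0405); print(manip.get_state()['gripper_width'])
```

```text
at [ 0.5656 -0.2174  0.0788] phi 42.4 tilt 3.4 rows 9 yaw/row 0.002
  [-0.    0.08 -0.14]
  [-0.    0.08 -0.14]
  [-0.    0.08 -0.14]
  [-0.    0.08 -0.14]
  [-0.    0.08 -0.14]
  [-0.    0.08 -0.14]
  [-0.    0.08 -0.14]
  [-0.    0.08 -0.14]
  [-0.    0.08 -0.14]
0.059547055715110424
```

Emit:
apply_moves:
  series: "-0.02 0.08 -0.14 0 1;-0.02 0.08 -0.14 0 1;-0.02 0.08 -0.14 0 1;-0.02 0.08 -0.14 0 1;-0.02 0.08 -0.14 0 1"

```text
clock: 66.85
eef_pos: [0.5266, -0.0271, 0.1269]
tool_rot: [0.305, 0.651, -0.274, 0.638]
ft_force: [0.1, 0.7, -0.6]
gripper_width: 0.0593
```

Emit:
apply_moves:
  series: "-0.01 0.08 -0.14 0 1;-0.01 0.08 -0.14 0 1;0 0.08 -0.14 0 1;0 0.08 -0.14 0 1;0 0 0 0 1"

```text
clock: 67.27
eef_pos: [0.4912, 0.1419, 0.1499]
tool_rot: [0.307, 0.649, -0.269, 0.643]
ft_force: [0.2, -0.7, 0.3]
gripper_width: 0.0596
```

Run:
```python
from slab import *
s=settle(3); print(phi()[2].round(3)); go(.5034,.188,.03,41.2); w=grab('wrist','P1'); ondisc(w); saucer(w)
```

```text
[0.493  0.1354 0.1486] [ 0.3 -0.6 -0.5] w 0.0594
[[ 0.014  0.748  0.664]
 [ 0.048  0.662 -0.748]
 [-0.999  0.042 -0.026]]
at [0.493  0.1354 0.1486] phi 41.53 tilt 2.84 w 0.0594
 yaw units 0.007 (rows 0.0)
 now-axes units [ 0.485  0.151 -0.117]
 after-turn units [ 0.485  0.15  -0.118]
disc on [505.3 186.7] [59.8 60.6]
saucer [504.7 184.4] [107.2 107.9]
```

Emit:
apply_moves:
  series: "0 0.08 -0.055 0.005 1;0 0.08 -0.055 0 1;0 0 0 0 1;0.12 0 0 0 1;0.12 0 0 0 1"

```text
clock: 67.88
eef_pos: [0.5149, 0.1768, 0.0966]
tool_rot: [0.316, 0.639, -0.278, 0.644]
ft_force: [-0.5, -0.5, -1.1]
gripper_width: 0.0597
```

Run:
```python
from slab import *
s=settle(3); print(phi()[2].round(3)); go(.5056,.1884,.008,41.2)
```

```text
[0.5117 0.1762 0.094 ] [-0.5 -0.9  0.6] w 0.0592
[[ 0.02   0.762  0.647]
 [ 0.045  0.646 -0.762]
 [-0.999  0.044 -0.022]]
at [0.5117 0.1762 0.094 ] phi 40.29 tilt 2.81 w 0.0592
 yaw units -0.020 (rows 0.1)
 now-axes units [ 0.345 -0.002 -0.046]
 after-turn units [ 0.345 -0.001 -0.045]
```

Emit:
apply_moves:
  series: "0.06 0 -0.04 -0.02 1;0.08 0 0 0 1;0.08 0 0 0 1;0.03 0 0 0 1;0 0 0 0 1"

```text
clock: 68.45
eef_pos: [0.5142, 0.1821, 0.0406]
tool_rot: [0.314, 0.639, -0.274, 0.647]
ft_force: [-0.6, -0.1, 0.1]
gripper_width: 0.0591
```

Run:
```python
from slab import *
s=settle(3); print(phi()[2].round(3)); go(.5058,.1884,.008,41.2); w=grab('wrist','P2')
```

```text
[0.5155 0.1828 0.0425] [ 0.   0.1 -0.8] w 0.0595
[[ 0.038  0.756  0.654]
 [ 0.048  0.652 -0.757]
 [-0.998  0.059 -0.012]]
at [0.5155 0.1828 0.0425] phi 40.78 tilt 3.47 w 0.0595
 yaw units -0.009 (rows 0.1)
 now-axes units [ 0.137 -0.023 -0.041]
 after-turn units [ 0.137 -0.023 -0.041]
```

Emit:
apply_moves:
  series: "0.03 -0.023 -0.04 0 1;0.04 0 0 0 1;0.02 0 0 0 1;0.01 0 0 0 1;0 0 0 0 1"

```text
clock: 69.07
eef_pos: [0.5102, 0.1884, 0.0217]
tool_rot: [0.317, 0.634, -0.271, 0.651]
ft_force: [-0.2, 0.4, -1.1]
gripper_width: 0.0596
```

Run:
```python
from slab import *
s=settle(3); print(phi()[2].round(3)); go(.5062,.1879,.008,41.2); w=grab('wrist','P3')
```

```text
[0.5106 0.1885 0.0224] [ 0.5  0.6 -1.1] w 0.0592
[[ 0.049  0.755  0.653]
 [ 0.05   0.652 -0.757]
 [-0.998  0.07  -0.006]]
at [0.5106 0.1885 0.0224] phi 40.78 tilt 4.01 w 0.0592
 yaw units -0.009 (rows 0.1)
 now-axes units [ 0.056 -0.019 -0.01 ]
 after-turn units [ 0.056 -0.019 -0.01 ]
```

Emit:
apply_moves:
  series: "0.02 -0.017 -0.01 0 1;0.02 0 0 0 1;0.01 0 0 0 1;0.008 0 0 0 1;0.008 0 0 0 1"

```text
clock: 69.68
eef_pos: [0.5074, 0.1882, 0.0064]
tool_rot: [0.318, 0.633, -0.271, 0.652]
ft_force: [-2.8, -2.3, 13.7]
gripper_width: 0.0597
```

Run:
```python
from slab import *
s=settle(2); print(phi()[2].round(3)); go(.5065,.188,.007,41.2); w=grab('wrist','P4')
```

```text
[0.5074 0.1883 0.0066] [-1.7 -1.8  4.7] w 0.0594
[[ 0.052  0.755  0.653]
 [ 0.05   0.651 -0.757]
 [-0.997  0.072 -0.004]]
at [0.5074 0.1883 0.0066] phi 40.78 tilt 4.12 w 0.0594
 yaw units -0.009 (rows 0.1)
 now-axes units [-0.002 -0.003 -0.002]
 after-turn units [-0.002 -0.003 -0.002]
```

Emit:
apply_moves:
  series: "0 0 0 0 0.22;0 0 0 0 0.22;0 0 0 0 0.22;-0.03 0 0 0 0.22;-0.07 0 0 0 0.2"

```text
clock: 70.25
eef_pos: [0.5034, 0.1865, 0.0283]
tool_rot: [0.316, 0.635, -0.272, 0.65]
ft_force: [1.2, -0.7, -0.7]
gripper_width: 0.075
```

Emit:
apply_moves:
  series: "-0.08 0 0 0 0.2;-0.1 0 0 0 0.2;-0.1 0 0 0 0.2;-0.06 0 0.08 0 0.2;0 0 0.12 0 0.2"

```text
clock: 70.67
eef_pos: [0.5305, 0.1475, 0.1204]
tool_rot: [0.315, 0.636, -0.269, 0.651]
ft_force: [0.8, 0.7, 0.7]
gripper_width: 0.0752
```

Run:
```python
from slab import *
s=settle(4); print(phi()[2].round(3)); w=grab('wrist','Q1'); ondisc(w,z=.05); ondisc(w,z=.034); saucer(w)
grab('scene','Q1');grab('side','Q1')
```

```text
[0.5289 0.1458 0.1153] [ 0.3  0.2 -0.2] w 0.075
[[ 0.038  0.755  0.655]
 [ 0.05   0.653 -0.756]
 [-0.998  0.061 -0.012]]
disc on [506.1 186.5] [59.5 61.7]
disc on [508.2 186. ] [62.9 65.3]
saucer [504.4 184.6] [107.7 107.9]
```

Run:
```python
from slab import *
def zoom(im,roi,name,f):
    x0,y0,x1,y1=roi; cv2.imwrite(name,cv2.cvtColor(cv2.resize(im['frame'][y0:y1,x0:x1],None,fx=f,fy=f,interpolation=cv2.INTER_CUBIC),cv2.COLOR_RGB2BGR))
zoom(load('wrist','K1'),(40,40,430,330),'pics/zK1.png',2)
zoom(load('scene','Q1'),(200,150,440,300),'pics/zQ1.png',3.2)
s=load('scene','Q1')
for n,(lo,hi) in {'coil':((0,0,200),(180,40,255))}.items():
    pass
print('pot base/coil', plane(s,[[229,274]],.011).round(3), plane(s,[[297,262]],.08).round(3),plane(s,[[142,247]],.0).round(3))
```

```text
pot base/coil [[ 0.775 -0.107  0.011]] [[0.763 0.084 0.08 ]] [[ 0.692 -0.374  0.   ]]
```

```bash
python3 - <<'E'
from h import *
from station import manip
s=manip.get_state();print(s['clock'],s['eef_pos'],s['gripper_width'],s['ft_force'],phi()[:2])
grab('scene','R1')
print(go(0.66,-0.07,0.115,-3.6*0.01745 if False else -3.6))
E
sed -n 1,200p h.py | grep -n "def go" -A14
```

```text
71.0167 [0.52785796 0.14658549 0.11450722] 0.07499855956599147 [-0.97541295  0.7731713   0.44614392] (np.float64(40.994979962596176), np.float64(3.5294370380406512))
at [0.5279 0.1466 0.1146] phi 41.00 tilt 3.53 w 0.0755
 yaw units 0.991 (rows 6.2)
 now-axes units [-0.025 -0.169  1.   ]
 after-turn units [0.023 0.581 0.832]
None
64:def go(x,y,z,ph):
65-    """print shift in units in present axes and in axes after the turn"""
66-    s=manip.get_state(); p,t,R=phi(s); d=np.array([x,y,z])-s['eef_pos']
67-    dy=(ph-p+180)%360-180
68-    print('at',s['eef_pos'].round(4),'phi %.2f tilt %.2f w %.4f'%(p,t,s['gripper_width']))
69-    print(' yaw units %.3f (rows %.1f)'%(-dy/45,abs(dy)/7.16))
70-    print(' now-axes units',(R.T@d/.25).round(3))
71-    R2=Ro.from_euler('z',dy,degrees=True).as_matrix()@R
72-    print(' after-turn units',(R2.T@d/.25).round(3))
73-def bricks(w,thr=88,pr=True,z=.044):
74-    o=[b for b in rects(w,z,mask=topmask(w['frame'],thr)) if 85<b['L']<125 and 35<b['W']<60]
75-    if pr:
76-        for b in o: print(np.round(b['px'],1),np.round(b['c'],1),round(b['L'],1),round(b['W'],1),round(b['a'],1))
77-    return o
78-def inhand(w,s,top=.0544,thr=80,pr=True):
```

```bash
python3 -c "
from h import *
plan(0.66,-0.07,0.115,-3.6,0.14)"; ls pics | grep R1
```

```text
at [0.5279 0.1466 0.1146] phi 41.0 tilt 3.5 rows 7 yaw/row 0.142
  [-0.   -0.02  0.14]
  [-0.   -0.01  0.14]
  [-0.    0.01  0.14]
  [-0.    0.02  0.14]
  [0.   0.04 0.14]
  [0.   0.05 0.13]
  [0.   0.07 0.13]
R1_scene.npz
R1_scene.png
```

View pics/R1_scene.png

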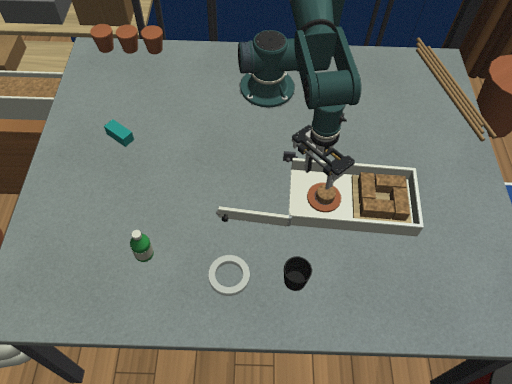

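Emit:
apply_moves:
  series: "0 -0.02 0.14 0.142 1; 0 -0.01 0.14 0.142 1; 0 0.01 0.14 0.142 1; 0 0.02 0.14 0.142 1; 0 0.04 0.14 0.142 1"

```text
clock: 71.48
eef_pos: [0.6174, 0.0022, 0.109]
tool_rot: [0.482, 0.541, -0.438, 0.533]
ft_force: [0.1, 0.5, -0.1]
gripper_width: 0.0458
```

Emit:
apply_moves:
  series: "0 0.05 0.13 0.142 1; 0 0.07 0.13 0.14 1; 0 0 0 0 1; 0 0 0 0 1; 0 0 0 0 1"

```text
clock: 71.9
eef_pos: [0.655, -0.0664, 0.1015]
tool_rot: [0.541, 0.486, -0.501, 0.47]
ft_force: [0.3, 0.8, -0.5]
gripper_width: 0.012
```

Run:
```python
from h import *
settle(2)
grab('wrist','R2');grab('scene','R2')
go(0.65,-0.07,0.115,-3.6)
```

```text
[ 0.6548 -0.0652  0.102 ] [-0.3  0.5  0.5] w 0.0042
at [ 0.6551 -0.065   0.1028] phi -4.86 tilt 3.51 w 0.0003
 yaw units -0.028 (rows 0.2)
 now-axes units [-0.05  -0.017  0.019]
 after-turn units [-0.05  -0.018  0.018]
```

View pics/R2_wrist.png

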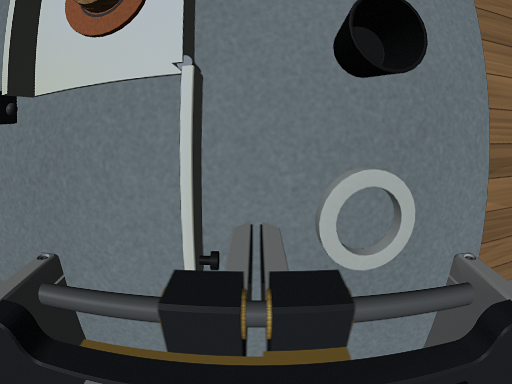

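View pics/R2_scene.png

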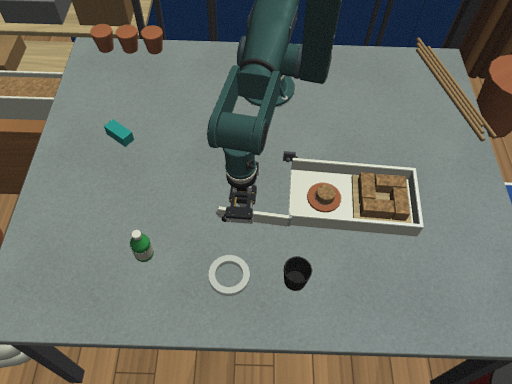

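```bash
python3 - <<'E'
from h import *
im=load('wrist','R2')
for n,uv,z in [('hinge',(189,64),.06),('gate inner end',(181,268),.06),('gate outer at tip',(195,268),.06),('mid in',(181,170),.06),('mid out',(195,170),.06),('knob',(212,260),.034),('boxfront corner floor',(36,96),.008),('brkt',(8,108),.04),('coil L',(320,228),.022),('pot L',(335,45),.08)]:
    print(n,np.round(np.array(plane(im,[uv],z,True)).ravel()*1000,1))
E
python3 - <<'E'
import cv2
i=cv2.imread('pics/R2_wrist.png');cv2.imwrite('pics/R2_crop.png',cv2.resize(i[40:300,0:330],None,fx=2.4,fy=2.2))
E
```

```text
hinge [608.4  64.7  60. ]
gate inner end [ 577.1 -123.8   60. ]
gate outer at tip [ 591.2 -124.5   60. ]
mid in [592.1 -28.5  60. ]
mid out [604.8 -29.8  60. ]
knob [ 604.5 -128.9   34. ]
boxfront corner floor [395.3  80.8   8. ]
brkt [372.7  69.7  40. ]
coil L [ 722.2 -108.4   22. ]
pot L [732.3  67.7  80. ]
```

View pics/R2_crop.png

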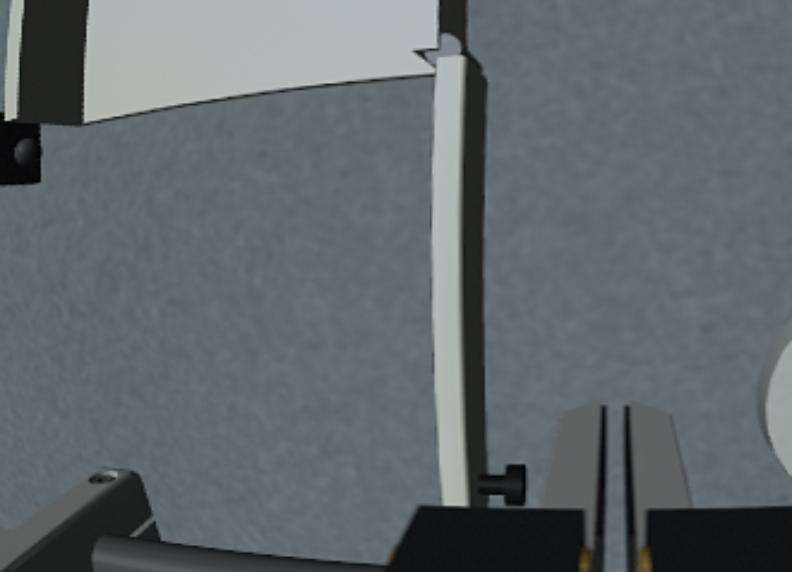

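Emit:
apply_moves:
  series: "0.13 0 0 0 1; 0.13 0 0 0 1; 0.09 0 0 0 1; 0.04 0 0 0 1; 0.01 0 0 0 1"

```text
clock: 72.52
eef_pos: [0.661, -0.0543, 0.0074]
tool_rot: [0.541, 0.484, -0.495, 0.477]
ft_force: [-0.6, 0.0, 0.4]
gripper_width: 0.0009
```

Run:
```python
from h import *
settle(1)
import numpy as np
H=np.array([608,66.])
s=manip.get_state();p,t,R=phi(s);print(s['eef_pos'],p,t,R[:,0])
pos=s['eef_pos'][:2]*1000
prev=pos
for a in [262,250,238,226,214,202,190,182,178,176.4]:
    r=np.radians(a);u=np.array([np.cos(r),np.sin(r)]);out=np.array([-np.sin(r),np.cos(r)])
    # half extents 12.5 (x) 8 (y) support
    sup=12.5*abs(out[0])+8*abs(out[1])
    t=H+150*u+out*(6+sup)
    d=(t-prev)/250
    print(a,t.round(0),'tool y/z',np.round(R[:2,1]@d,3),np.round(R[:2,2]@d,3),'step',np.linalg.norm(t-prev).round());prev=t
grab('wrist','R3')
```

```text
[ 0.6609 -0.0542  0.0074] [-0.8  0.4  0.4] w 0.0006
[ 0.66085036 -0.05416479  0.00743859] -4.352560494162109 3.8057922195157325 [ 0.04032796  0.05271875 -0.99779476]
262 [606. -85.] tool y/z -0.207 0.14 step 63.0
250 [576. -82.] tool y/z -0.122 -0.004 step 31.0
238 [546. -72.] tool y/z -0.122 -0.03 step 31.0
226 [519. -56.] tool y/z -0.115 -0.056 step 32.0
214 [495. -34.] tool y/z -0.102 -0.081 step 33.0
202 [476.  -7.] tool y/z -0.084 -0.103 step 33.0
190 [463.  24.] tool y/z -0.06 -0.12 step 34.0
182 [459.  46.] tool y/z -0.025 -0.087 step 23.0
178 [458.  57.] tool y/z -0.007 -0.041 step 11.0
176.4 [457.  61.] tool y/z -0.002 -0.015 step 4.0
```

View pics/R3_wrist.png

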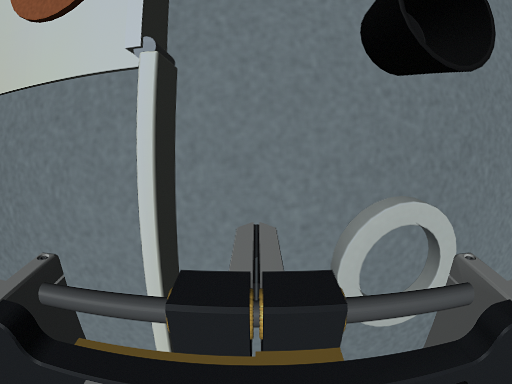

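Emit:
apply_moves:
  series: "0.02 -0.07 0.05 0 1; 0.02 -0.07 0.05 0 1; 0 -0.05 0.04 0 1; 0 -0.05 0 0 1; 0 -0.05 0 0 1"

```text
clock: 73.03
eef_pos: [0.5949, -0.0856, 0.0049]
tool_rot: [0.545, 0.478, -0.489, 0.485]
ft_force: [0.3, 0.5, 0.5]
gripper_width: 0.0005
```

Run:
```python
from h import *
settle(1)
s=manip.get_state();p,t,R=phi(s);print(s['eef_pos'],p,t,R[:,0])
grab('wrist','R4')
```

```text
[ 0.593  -0.0855  0.0051] [-1.2 -0.5  0.4] w 0.0009
[ 0.59297148 -0.08549698  0.00511329] -4.1578186723125965 4.454629604355645 [ 0.06199121  0.04679385 -0.99697915]
```

View pics/R4_wrist.png

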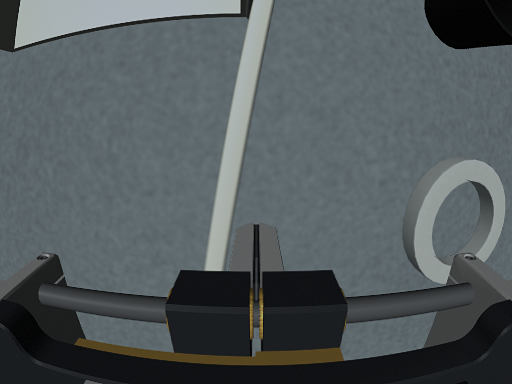

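Emit:
apply_moves:
  series: "0.01 -0.07 -0.01 0 1; 0 -0.07 -0.01 0 1; 0 -0.06 -0.02 0 1; 0 -0.06 -0.03 0 1; 0 -0.06 -0.03 0 1"

```text
clock: 73.55
eef_pos: [0.5269, -0.0575, 0.0084]
tool_rot: [0.549, 0.471, -0.485, 0.492]
ft_force: [0.5, 0.0, 0.4]
gripper_width: 0.0003
```

Emit:
apply_moves:
  series: "0.01 -0.05 -0.04 0 1; 0 -0.05 -0.04 0 1; 0 -0.04 -0.05 0 1; 0 -0.04 -0.05 0 1; 0 -0.03 -0.06 0 1"

```text
clock: 73.97
eef_pos: [0.4856, 0.0057, 0.0131]
tool_rot: [0.553, 0.464, -0.482, 0.497]
ft_force: [0.8, 0.0, -0.8]
gripper_width: 0.0003
```

Run:
```python
from h import *
settle(1)
s=manip.get_state();p,t,R=phi(s);print(s['eef_pos'],p,t,R[:,0])
grab('wrist','R5')
go(.463,.024,.005,-3.6)
```

```text
[0.4848 0.0086 0.0133] [-1.3  2.2 -0.4] w 0.0005
[0.48481198 0.00861639 0.01329011] -4.218110423071851 6.370531117689087 [ 0.10450424  0.03728937 -0.99382512]
at [0.4856 0.0072 0.0132] phi -4.14 tilt 6.37 w 0.0004
 yaw units -0.012 (rows 0.1)
 now-axes units [ 0.025 -0.098 -0.06 ]
 after-turn units [ 0.026 -0.097 -0.06 ]
```

View pics/R5_wrist.png

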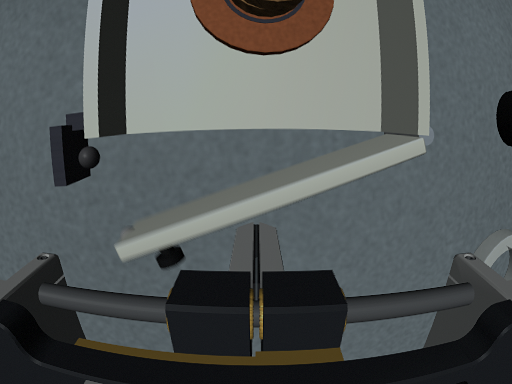

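Emit:
apply_moves:
  series: "0.06 -0.06 0 0 1; 0.03 -0.05 0 0 1; 0.01 -0.01 -0.05 0 1; 0 0 -0.05 0 1; 0 0 -0.05 0 1"

```text
clock: 74.48
eef_pos: [0.4689, 0.0437, -0.0078]
tool_rot: [0.554, 0.46, -0.478, 0.502]
ft_force: [0.1, -0.6, -0.5]
gripper_width: 0.0002
```

Run:
```python
from h import *
settle(1)
s=manip.get_state();p,t,R=phi(s);print(s['eef_pos'],p,t,R[:,0])
grab('wrist','R6')
go(.459,.058,.000,-3.6)
```

```text
[ 0.4695  0.0457 -0.0074] [-0.1  1.1  0.5] w 0.0007
[ 0.46947191  0.04567999 -0.00742257] -4.092240724136413 7.129676112545347 [ 0.11999186  0.03172688 -0.99226779]
at [ 0.4695  0.0447 -0.0074] phi -4.01 tilt 7.12 w 0.0005
 yaw units -0.009 (rows 0.1)
 now-axes units [-0.033 -0.042 -0.051]
 after-turn units [-0.033 -0.041 -0.052]
```

View pics/R6_wrist.png

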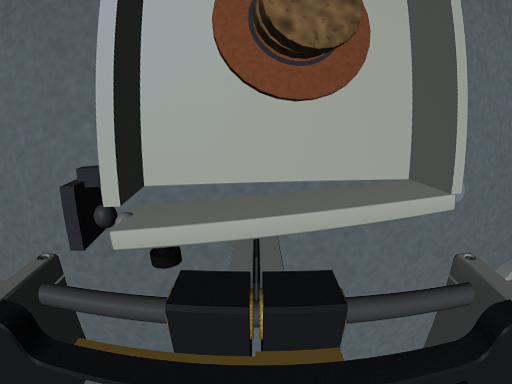

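Emit:
apply_moves:
  series: "0 -0.01 -0.03 0 1; 0 0 -0.03 0 1; 0 0 -0.03 0 1; 0 0 -0.03 0 1; 0 0 -0.03 0 1"

```text
clock: 75.0
eef_pos: [0.4688, 0.0548, -0.0064]
tool_rot: [0.538, 0.449, -0.492, 0.517]
ft_force: [-4.7, -22.3, 3.0]
gripper_width: 0.0007
```

Run:
```python
from h import *
s=manip.get_state();p,t,R=phi(s);print(s['eef_pos'],p,t,s['ft_force'])
grab('wrist','R7')
print(manip.get_state()['eef_pos'],manip.get_state()['ft_force'])
```

```text
[ 0.46882359  0.05480211 -0.00639293] -3.6235567380789644 6.655345099870593 [ -4.6816963  -22.2616515    2.98466108]
[ 0.46882632  0.05477081 -0.00637891] [ -3.04936649 -23.34256953   2.31252151]
```

View pics/R7_wrist.png

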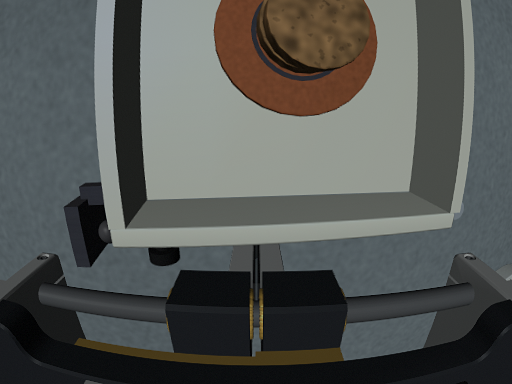

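Run:
```python
from h import *
import cv2
im=load('wrist','R7')
for uvs in [[(113,245),(200,244),(300,239),(400,231),(452,226)],[(130,230),(160,229),(220,228),(300,224),(400,218),(440,213)],[(107,100),(125,228)],[(470,60),(455,212)]]:
    P=np.array([np.array(plane(im,[u],.06,True)).ravel()[:2]*1000 for u in uvs]);print(P.round(1).tolist())
    d=P[-1]-P[0];print(np.degrees(np.arctan2(d[1],d[0])))
i=im['frame'][180:270,60:480,::-1];cv2.imwrite('pics/R7_crop.png',cv2.resize(i,(800,340)[0:2],interpolation=2) if 0 else cv2.resize(im['frame'][190:260,60:260,::-1],None,fx=4,fy=4,interpolation=2))
```

```text
[[383.0, 72.6], [432.3, 69.3], [486.5, 65.9], [551.5, 61.5], [597.7, 57.7]]
-3.9549946636397055
[[395.3, 80.7], [412.2, 79.9], [443.9, 77.5], [486.5, 74.9], [550.3, 70.3], [583.7, 69.2]]
-3.499244288418902
[[394.0, 149.1], [392.7, 82.1]]
-91.17991039665594
[[605.7, 169.3], [598.4, 68.0]]
-94.13099428307454
```

View pics/R7_crop.png

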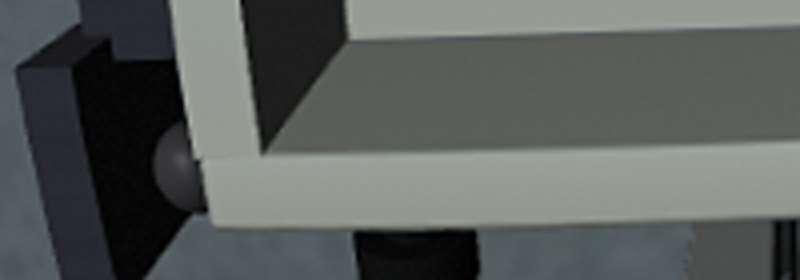

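Emit:
apply_moves:
  series: "0 0 0.02 0 1; 0 0 0.04 0 1; 0 0 0.06 0 1; 0 0 0.08 0 1; 0 0 0.08 0 1"

```text
clock: 75.47
eef_pos: [0.4673, -0.0188, -0.0025]
tool_rot: [0.537, 0.448, -0.491, 0.519]
ft_force: [1.0, -0.4, 0.5]
gripper_width: 0.0003
```

Emit:
apply_moves:
  series: "-0.07 0 0.04 0 1; -0.08 0 0 0 1; -0.08 0 0 0 1; -0.08 0 0 0 1; -0.08 0 0 0 1"

```text
clock: 75.88
eef_pos: [0.4529, -0.0314, 0.0944]
tool_rot: [0.538, 0.448, -0.495, 0.515]
ft_force: [0.8, 0.1, -0.2]
gripper_width: 0.0006
```

Run:
```python
from h import *
settle(2)
im=grab('wrist','S1')
s=manip.get_state();print(s['clock'],s['eef_pos'],s['ft_force'])
grab('scene','S1');grab('side','S1')
```

```text
[ 0.4561 -0.0318  0.0979] [ 0.8 -0.5  0.4] w 0.0005
76.0333 [ 0.45467447 -0.03147721  0.09545566] [-1.06663647  0.19287327 -0.07564376]
```

View pics/S1_wrist.png

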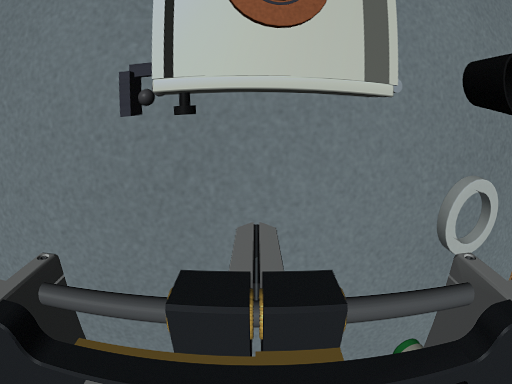

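View pics/S1_scene.png

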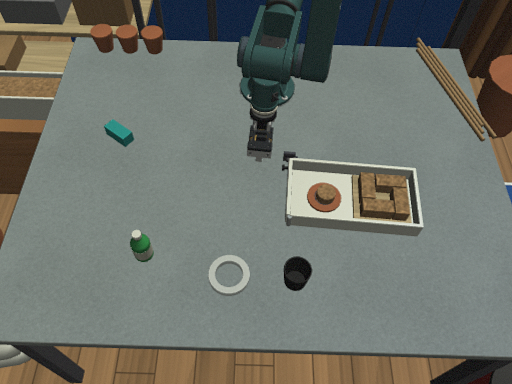

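View pics/S1_side.png

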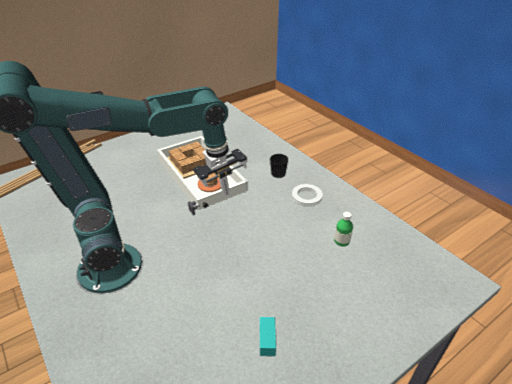

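Run:
```python
from h import *
import cv2
im=load('wrist','S1')
for uvs in [[(156,91),(200,93),(300,95),(392,95)],[(156,79),(200,80),(300,82),(390,84)],[(154,10),(154,76)],[(390,10),(396,82)]]:
    P=np.array([np.array(plane(im,[u],.06,True)).ravel()[:2]*1000 for u in uvs]);print(P.round(1).tolist())
    d=P[-1]-P[0];print(np.degrees(np.arctan2(d[1],d[0])))
cv2.imwrite('pics/S1_crop.png',cv2.resize(im['frame'][50:125,110:210,::-1],None,fx=7,fy=7,interpolation=2))
cv2.imwrite('pics/S1_crop2.png',cv2.resize(im['frame'][50:125,320:420,::-1],None,fx=7,fy=7,interpolation=2))
```

```text
[[385.5, 71.4], [421.7, 65.2], [504.6, 57.8], [595.6, 57.8]]
-3.698756996227698
[[386.3, 81.4], [422.6, 76.0], [505.2, 69.0], [593.8, 68.2]]
-3.6404697393178918
[[388.0, 142.2], [384.9, 84.2]]
-93.0827291542411
[[600.4, 142.0], [600.8, 70.4]]
-89.72263222657085
```

View pics/S1_crop.png

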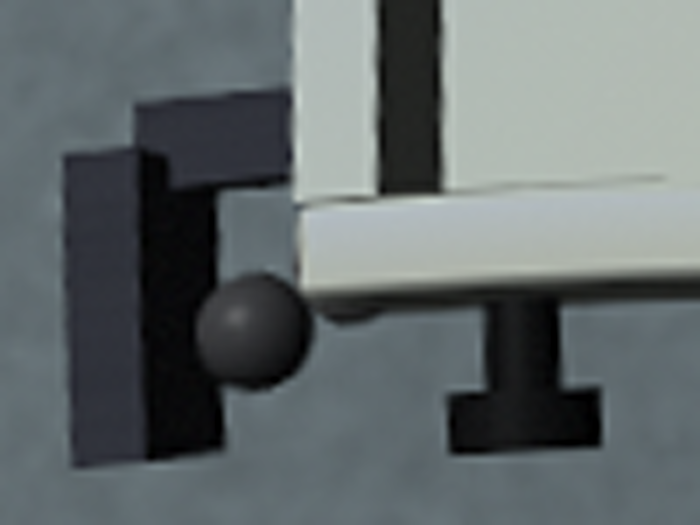

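View pics/S1_crop2.png

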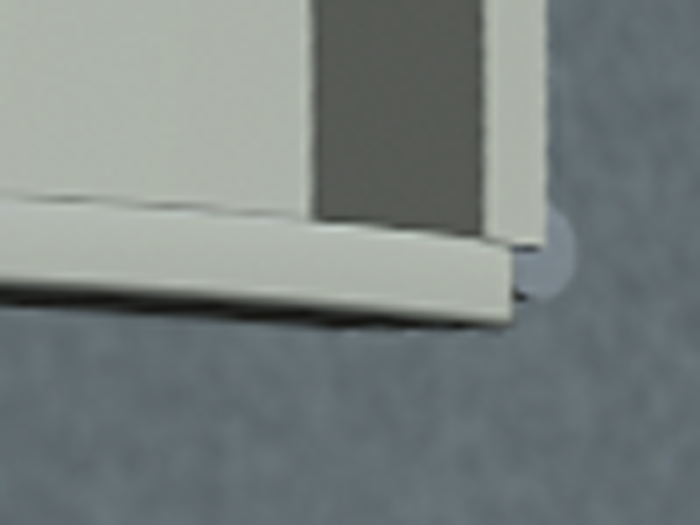

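```bash
python3 -c "
from h import *
plan(0.50,0.18,0.2,-3.6,0.14)"
```

```text
at [ 0.4525 -0.031   0.0923] phi -3.9 tilt 6.4 rows 2 yaw/row -0.004
  [-0.22  0.09 -0.42]
  [-0.22  0.09 -0.42]
```

Emit:
apply_moves:
  series: "-0.14 0 0 0 1; -0.14 0 0 0 1; -0.1 0.02 -0.08 0 1; -0.05 0.04 -0.14 0 1; 0 0.04 -0.14 0 1"

```text
clock: 76.55
eef_pos: [0.466, 0.0585, 0.1907]
tool_rot: [0.535, 0.452, -0.504, 0.506]
ft_force: [0.3, -0.4, 1.0]
gripper_width: 0.0006
```

Emit:
apply_moves:
  series: "0 0.04 -0.14 0 1; 0 0.04 -0.14 0 1; 0 0.04 -0.12 0 1; 0 0 -0.06 0 1; 0 0 0 0 1"

```text
clock: 76.97
eef_pos: [0.5054, 0.1816, 0.1815]
tool_rot: [0.53, 0.457, -0.506, 0.505]
ft_force: [0.6, -0.8, -0.3]
gripper_width: 0.0006
```

Run:
```python
from h import *
import slab
settle(3)
w=grab('wrist','S2')
print(manip.get_state()['eef_pos'])
w=load('wrist','S2')
try: print(slab.placed(w))
except Exception as e: print(e)
try: print(slab.ondisc(w,.05))
except Exception as e: print(e)
```

```text
[0.5052 0.178  0.1825] [-0.8  0.5 -0.5] w 0.0007
[0.50553367 0.17759984 0.18336525]
[245.  165.3] [503.4 192.9] 94.0 93.5 84.9
[195.8  17.7] [463.3 367.5] 45.4 42.3 86.5
None
disc on [506.2 186.6] [60.  64.6]
None
```

View pics/S2_wrist.png

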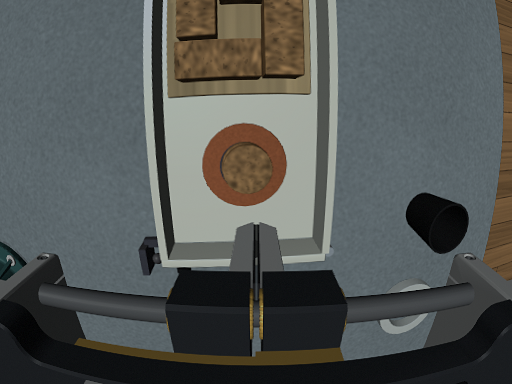

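Emit:
apply_moves:
  series: "0 0 -0.1 0 1; 0 0 -0.12 0 1; 0 0 -0.12 0 1; 0 0 -0.05 0 1; 0 0 0 0 1"

```text
clock: 77.58
eef_pos: [0.5152, 0.2684, 0.1821]
tool_rot: [0.535, 0.449, -0.51, 0.502]
ft_force: [-1.0, 0.1, 0.4]
gripper_width: 0.0003
```

Run:
```python
from h import *
import slab
settle(3)
w=grab('wrist','S3')
print(manip.get_state()['eef_pos'])
w=load('wrist','S3')
try: print(slab.placed(w))
except Exception as e: print(e)
```

```text
[0.5153 0.2663 0.1825] [ 0.6  0.9 -0.7] w 0.0003
[0.51533237 0.26625723 0.18255643]
[237.5 219.2] [502.2 212. ] 94.0 80.3 18.0
[189.9  74.2] [464.9 391.7] 94.8 43.2 86.7
[254.9  48. ] [538.5 412.7] 95.4 42.5 -3.0
None
```

View pics/S3_wrist.png

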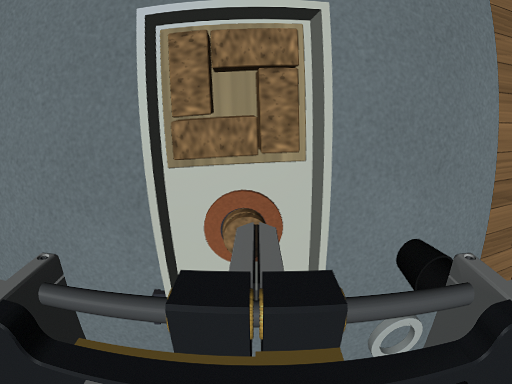

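```bash
python3 -c "
from station import manip
print(manip.job_done(), manip.get_state()['clock'])"
```

```text
the job is handed in; nothing more can be done
the job is handed in; nothing more can be done
```

I laid the four bricks flat in the slab's outlines and stacked both discs (only two were there) on the saucer. I then pushed the gate shut, and handed the job in at about 78 s.

**Bricks:** the last wrist views show all four flat on the slab. I measured two of them again after the gate was shut. Slot 3 is about 2.7 mm off, the worst of the four, and slot 2 is about 1.9 mm off. Slots 0 and 1 were within about 1 mm before the gate was pushed, and their automatic re-measurement failed at the end. By eye they look unmoved.

**Discs:** the top disc is about 2 mm from the saucer's centre, with no other disc on the table.

**Gate:** it stopped against the box at about 22 N and stayed flush after the arm backed off. Its top edge measured −3.6 to −3.7° against the box's −3.6°. I did not hear or feel the click; I judged it seated from that angle and from the nub looking past the roller.

**Bystanders:** the pot, the coil, the bottle and the turquoise look-alike stand where they did. The gripper ended empty above the box, touching nothing.

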